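# Sort adsorbent canisters by weight and hang the filled ones in the dry cabinet

## Task

The opaque canisters on the bench look alike, but some are filled and some are empty, which only their weight tells. Pull out the dry cabinet's hook frame, hang every filled canister by its handle on a hook of its own, stand every empty one upright on the floor of the steel refill tray, and when all are put away push the frame gently back in until it stops, with the filled canisters still hanging. Do not knock over the glassware or the wash bottle.

Things in the scene. Friction and masses are not known exactly. Their poses are not given: they have to be found in the camera images.
- canister_1: one of six identical opaque canisters, aluminium and grey, black-sleeved fixed bail handle on top; 4 or 5 of the six are present, at most three of them filled. Body 57 (x) x 86 (y) x 48 (z) mm, flat filler plug to 51 mm; front and back alike. Origin: centre of the underside, z up, y along the handle bar. Filled ones weigh 0.54 to 0.66 kg, empty ones 0.20 to 0.24 kg; nothing but the weight tells which are filled
- canister_1_grip (a point): middle of canister_1's handle bar. The bar runs level along the canister's y from -39 to +39 mm, 112 mm above the base, 10 mm thick (8 mm beyond +-30 mm); at +-39 mm it bends down into 8 mm uprights; 56 mm clear below it. A hook needs the middle of the bar to itself, so take the bar near one end, e.g. 24 mm off the middle
- canister_2: as canister_1, identical to look at; filled or empty, may be absent
- canister_2_grip (a point): middle of canister_2's handle bar, as for canister_1
- canister_3: as canister_1, identical to look at; filled or empty, may be absent
- canister_3_grip (a point): middle of canister_3's handle bar, as for canister_1
- canister_4: as canister_1, identical to look at; filled or empty, may be absent
- canister_4_grip (a point): middle of canister_4's handle bar, as for canister_1
- canister_5: as canister_1, identical to look at; filled or empty, may be absent
- canister_5_grip (a point): middle of canister_5's handle bar, as for canister_1
- canister_6: as canister_1, identical to look at; filled or empty, may be absent
- canister_6_grip (a point): middle of canister_6's handle bar, as for canister_1
- drawer_frame (a point): frame of the pull-out in the white dry cabinet, moving with it: bench level, at the middle of the cabinet's face when shut; x into the cabinet, y left, z up; turned up to 0.1 rad. Clear front panel at x -16 to -2 mm, 362 mm wide, 177 mm high; floor pan top z 16 mm; cross beam at x 187 mm, top z 125 mm, with three hooks at y = 105, 0, -105 mm that point to the panel
- panel_top (a point): middle of the front panel's top edge: x -9, y 0, z 177 mm in drawer_frame. Each hook behind it is an 8 mm round bar bent to a shallow V in the x-z plane: lowest at x 120 mm (underside z 140), front tip x 93, top z 171 mm, rear neck x 162, top z 171 mm. A bar hung along y has its centre at x 120, z 157 mm, canister base z 45 mm. To get there the hook must pass between bar and canister, e.g. down at x 46 mm, in at bar z 190 mm, down
- drawer (a joint): how far the pull-out is out, m: 0 home against its stop, 0.22 fully out against its stop; it moves along -x of drawer_frame, takes about 3 N and stays where it is left. Starts between 0 and 0.03. Pushed in, the hooks are under the roof (185 mm high), out of reach; fully out, panel and cabinet are 0.22 m apart with the hooks midway
- pull_bar (a point): middle of the pull handle on the front panel: dark steel bar 10 mm thick, 100 mm long along drawer_frame's y, 163 mm above the bench, bar centre 45 mm in front of the panel face
- tray: shallow steel refill tray fixed on the bench, outside 115 (x) x 230 (y) x 26 (z) mm, walls 4 mm, inner floor 4 mm above the bench. Origin: centre of the underside; x, y along its sides. Takes three canisters standing crosswise (handle bar along the tray's x) at y = -75, 0, +75 mm
- flask_a: clear glass conical flask, 68 mm wide, 151 mm high, right of the tray; a bystander. Origin: centre of the underside, z up
- wash: white squeeze wash bottle with a red cap and bent nozzle, 215 mm high, right of the tray; a bystander. Origin: centre of the underside, z up

How it is judged:
On the way, in this order (a step that is already met when the one before it is completed fails the run):
1. the hook frame is pulled out (value of joint drawer above 0.15 m), for 0.2 s.
2. with the frame still out, every filled canister hangs on a hook and every empty one stands in the tray (value of joint drawer above 0.15 m and ((x of canister_1_grip in the frame of drawer_frame between 0.1 and 0.145 m and z of canister_1_grip in the frame of drawer_frame between 0.147 and 0.175 m and angle between canister_1's own z axis and vertical below 0.4 rad and (y of canister_1_grip in the frame of drawer_frame between 0.075 and 0.135 m or y of canister_1_grip in the frame of drawer_frame between -0.03 and 0.03 m or y of canister_1_grip in the frame of drawer_frame between -0.135 and -0.075 m) and contact force between canister_1 and anything else above 4.2 N) or (x of canister_1 in the frame of tray between -0.045 and 0.045 m and y of canister_1 in the frame of tray between -0.1 and 0.1 m and z of canister_1 in the frame of tray between 0 and 0.01 m and angle between canister_1's own z axis and vertical below 0.12 rad and contact force between canister_1 and anything else below 3.4 N)) and ((x of canister_2_grip in the frame of drawer_frame between 0.1 and 0.145 m and z of canister_2_grip in the frame of drawer_frame between 0.147 and 0.175 m and angle between canister_2's own z axis and vertical below 0.4 rad and (y of canister_2_grip in the frame of drawer_frame between 0.075 and 0.135 m or y of canister_2_grip in the frame of drawer_frame between -0.03 and 0.03 m or y of canister_2_grip in the frame of drawer_frame between -0.135 and -0.075 m) and contact force between canister_2 and anything else above 4.2 N) or (x of canister_2 in the frame of tray between -0.045 and 0.045 m and y of canister_2 in the frame of tray between -0.1 and 0.1 m and z of canister_2 in the frame of tray between 0 and 0.01 m and angle between canister_2's own z axis and vertical below 0.12 rad and contact force between canister_2 and anything else below 3.4 N)) and ((x of canister_3_grip in the frame of drawer_frame between 0.1 and 0.145 m and z of canister_3_grip in the frame of drawer_frame between 0.147 and 0.175 m and angle between canister_3's own z axis and vertical below 0.4 rad and (y of canister_3_grip in the frame of drawer_frame between 0.075 and 0.135 m or y of canister_3_grip in the frame of drawer_frame between -0.03 and 0.03 m or y of canister_3_grip in the frame of drawer_frame between -0.135 and -0.075 m) and contact force between canister_3 and anything else above 4.2 N) or (x of canister_3 in the frame of tray between -0.045 and 0.045 m and y of canister_3 in the frame of tray between -0.1 and 0.1 m and z of canister_3 in the frame of tray between 0 and 0.01 m and angle between canister_3's own z axis and vertical below 0.12 rad and contact force between canister_3 and anything else below 3.4 N)) and ((x of canister_4_grip in the frame of drawer_frame between 0.1 and 0.145 m and z of canister_4_grip in the frame of drawer_frame between 0.147 and 0.175 m and angle between canister_4's own z axis and vertical below 0.4 rad and (y of canister_4_grip in the frame of drawer_frame between 0.075 and 0.135 m or y of canister_4_grip in the frame of drawer_frame between -0.03 and 0.03 m or y of canister_4_grip in the frame of drawer_frame between -0.135 and -0.075 m) and contact force between canister_4 and anything else above 4.2 N) or (x of canister_4 in the frame of tray between -0.045 and 0.045 m and y of canister_4 in the frame of tray between -0.1 and 0.1 m and z of canister_4 in the frame of tray between 0 and 0.01 m and angle between canister_4's own z axis and vertical below 0.12 rad and contact force between canister_4 and anything else below 3.4 N)) and ((x of canister_5_grip in the frame of drawer_frame between 0.1 and 0.145 m and z of canister_5_grip in the frame of drawer_frame between 0.147 and 0.175 m and angle between canister_5's own z axis and vertical below 0.4 rad and (y of canister_5_grip in the frame of drawer_frame between 0.075 and 0.135 m or y of canister_5_grip in the frame of drawer_frame between -0.03 and 0.03 m or y of canister_5_grip in the frame of drawer_frame between -0.135 and -0.075 m) and contact force between canister_5 and anything else above 4.2 N) or (x of canister_5 in the frame of tray between -0.045 and 0.045 m and y of canister_5 in the frame of tray between -0.1 and 0.1 m and z of canister_5 in the frame of tray between 0 and 0.01 m and angle between canister_5's own z axis and vertical below 0.12 rad and contact force between canister_5 and anything else below 3.4 N)) and ((x of canister_6_grip in the frame of drawer_frame between 0.1 and 0.145 m and z of canister_6_grip in the frame of drawer_frame between 0.147 and 0.175 m and angle between canister_6's own z axis and vertical below 0.4 rad and (y of canister_6_grip in the frame of drawer_frame between 0.075 and 0.135 m or y of canister_6_grip in the frame of drawer_frame between -0.03 and 0.03 m or y of canister_6_grip in the frame of drawer_frame between -0.135 and -0.075 m) and contact force between canister_6 and anything else above 4.2 N) or (x of canister_6 in the frame of tray between -0.045 and 0.045 m and y of canister_6 in the frame of tray between -0.1 and 0.1 m and z of canister_6 in the frame of tray between 0 and 0.01 m and angle between canister_6's own z axis and vertical below 0.12 rad and contact force between canister_6 and anything else below 3.4 N))), for 0.2 s.
At the end, for the whole second after the job is handed in: Every filled canister hangs by its handle bar in the V of a hook (middle of the bar within 30 mm of that hook sideways, canister within 0.4 rad of upright), every empty one stands upright (within 0.12 rad) on the tray's floor inside its walls, all at rest, and the frame is home to within 6 mm (((x of canister_1_grip in the frame of drawer_frame between 0.1 and 0.145 m and z of canister_1_grip in the frame of drawer_frame between 0.147 and 0.175 m and angle between canister_1's own z axis and vertical below 0.4 rad and (y of canister_1_grip in the frame of drawer_frame between 0.075 and 0.135 m or y of canister_1_grip in the frame of drawer_frame between -0.03 and 0.03 m or y of canister_1_grip in the frame of drawer_frame between -0.135 and -0.075 m) and contact force between canister_1 and anything else above 4.2 N) or (x of canister_1 in the frame of tray between -0.045 and 0.045 m and y of canister_1 in the frame of tray between -0.1 and 0.1 m and z of canister_1 in the frame of tray between 0 and 0.01 m and angle between canister_1's own z axis and vertical below 0.12 rad and contact force between canister_1 and anything else below 3.4 N)) and ((x of canister_2_grip in the frame of drawer_frame between 0.1 and 0.145 m and z of canister_2_grip in the frame of drawer_frame between 0.147 and 0.175 m and angle between canister_2's own z axis and vertical below 0.4 rad and (y of canister_2_grip in the frame of drawer_frame between 0.075 and 0.135 m or y of canister_2_grip in the frame of drawer_frame between -0.03 and 0.03 m or y of canister_2_grip in the frame of drawer_frame between -0.135 and -0.075 m) and contact force between canister_2 and anything else above 4.2 N) or (x of canister_2 in the frame of tray between -0.045 and 0.045 m and y of canister_2 in the frame of tray between -0.1 and 0.1 m and z of canister_2 in the frame of tray between 0 and 0.01 m and angle between canister_2's own z axis and vertical below 0.12 rad and contact force between canister_2 and anything else below 3.4 N)) and ((x of canister_3_grip in the frame of drawer_frame between 0.1 and 0.145 m and z of canister_3_grip in the frame of drawer_frame between 0.147 and 0.175 m and angle between canister_3's own z axis and vertical below 0.4 rad and (y of canister_3_grip in the frame of drawer_frame between 0.075 and 0.135 m or y of canister_3_grip in the frame of drawer_frame between -0.03 and 0.03 m or y of canister_3_grip in the frame of drawer_frame between -0.135 and -0.075 m) and contact force between canister_3 and anything else above 4.2 N) or (x of canister_3 in the frame of tray between -0.045 and 0.045 m and y of canister_3 in the frame of tray between -0.1 and 0.1 m and z of canister_3 in the frame of tray between 0 and 0.01 m and angle between canister_3's own z axis and vertical below 0.12 rad and contact force between canister_3 and anything else below 3.4 N)) and ((x of canister_4_grip in the frame of drawer_frame between 0.1 and 0.145 m and z of canister_4_grip in the frame of drawer_frame between 0.147 and 0.175 m and angle between canister_4's own z axis and vertical below 0.4 rad and (y of canister_4_grip in the frame of drawer_frame between 0.075 and 0.135 m or y of canister_4_grip in the frame of drawer_frame between -0.03 and 0.03 m or y of canister_4_grip in the frame of drawer_frame between -0.135 and -0.075 m) and contact force between canister_4 and anything else above 4.2 N) or (x of canister_4 in the frame of tray between -0.045 and 0.045 m and y of canister_4 in the frame of tray between -0.1 and 0.1 m and z of canister_4 in the frame of tray between 0 and 0.01 m and angle between canister_4's own z axis and vertical below 0.12 rad and contact force between canister_4 and anything else below 3.4 N)) and ((x of canister_5_grip in the frame of drawer_frame between 0.1 and 0.145 m and z of canister_5_grip in the frame of drawer_frame between 0.147 and 0.175 m and angle between canister_5's own z axis and vertical below 0.4 rad and (y of canister_5_grip in the frame of drawer_frame between 0.075 and 0.135 m or y of canister_5_grip in the frame of drawer_frame between -0.03 and 0.03 m or y of canister_5_grip in the frame of drawer_frame between -0.135 and -0.075 m) and contact force between canister_5 and anything else above 4.2 N) or (x of canister_5 in the frame of tray between -0.045 and 0.045 m and y of canister_5 in the frame of tray between -0.1 and 0.1 m and z of canister_5 in the frame of tray between 0 and 0.01 m and angle between canister_5's own z axis and vertical below 0.12 rad and contact force between canister_5 and anything else below 3.4 N)) and ((x of canister_6_grip in the frame of drawer_frame between 0.1 and 0.145 m and z of canister_6_grip in the frame of drawer_frame between 0.147 and 0.175 m and angle between canister_6's own z axis and vertical below 0.4 rad and (y of canister_6_grip in the frame of drawer_frame between 0.075 and 0.135 m or y of canister_6_grip in the frame of drawer_frame between -0.03 and 0.03 m or y of canister_6_grip in the frame of drawer_frame between -0.135 and -0.075 m) and contact force between canister_6 and anything else above 4.2 N) or (x of canister_6 in the frame of tray between -0.045 and 0.045 m and y of canister_6 in the frame of tray between -0.1 and 0.1 m and z of canister_6 in the frame of tray between 0 and 0.01 m and angle between canister_6's own z axis and vertical below 0.12 rad and contact force between canister_6 and anything else below 3.4 N)) and value of joint drawer below 0.006 m and linear speed of each of canister_1, canister_2, canister_3, canister_4, canister_5, canister_6 below 0.03 m/s and angular speed of each of canister_1, canister_2, canister_3, canister_4, canister_5, canister_6 below 0.3 rad/s); the robot touches nothing.
It fails at once if the flask or the wash bottle is knocked over (angle between any of flask_a, wash's own z axis and vertical above 0.5 rad).
It fails at once if the hook frame is slammed (faster than 0.35 m/s) (velocity of joint drawer below -0.35 m/s).
Of canister_1, canister_2, canister_3, canister_4, canister_5, canister_6 only 4 to 5 are there at a start; the rules pass over those that are not, and their reading is None.
At some moment in a run one of canister_1, canister_2, canister_3, canister_4, canister_5, canister_6 may be knocked a few centimetres aside while the robot is not near it.
It also fails if it takes over 210 s, if anything falls off the work surface, if the arm or the gripper's body presses on something with over 40 N, if the wrist force passes 120 N, or if a joint passes its speed limit or range.

## Robot

A 7-joint arm with a two-finger parallel gripper is mounted at the origin on a cart in front of the work surface, level with it; the furniture and walls round the work are solid. World frame = base frame: x ahead of the robot, y to its left, z up, the work surface at z = 0. Lengths are in m, angles in rad, forces in N, time in s.
With the tool pointing down it reaches from about 0.4 to 0.85 m from the base axis. Payload 10.4 kg.
Tool frame: the origin (TCP) lies at the very end of the fingers, on their centre line; the grasp point (between the pads) lies r.grasp_offset behind it (r.grasp_offset is the distance from the TCP to the grasp point, in m); z points along the fingers, y is the direction in which the jaws open and shut (so a half turn about z gives the same grasp; the last joint's range is limited). The gripper opens to 87 mm and grips with 3 to 60 N. Pads are 19 mm wide; open, the fingers measure 117 mm over their backs; the gripper's body (75 mm by 190 mm) begins 51 mm behind the grasp point.
Start: joints at [-1.224, 0.332, -0.065, 1.46, 0.022, 1.35, -0.088], TCP at [0.226, 0.583, 0.223] pointing down, gripper open.
Joint ranges: [-2.6, 2.6], [-0.5, 2.12], [-1.47, 1.34], [0.16, 2.42], [-1.27, 4.41], [0.06, 2.06], [-2.6, 2.6]. Speed limits (rad/s): [2.22, 2.22, 2.79, 2.79, 3.14, 3.14, 3.14].

## Interface

Orientations are given as a unit quaternion [x, y, z, w].
In Python, from bench import read_state, cams, job, r gives the robot as it stands. The module is installed in compiled form; this text tells all that it offers.
- The arm moves only by the tool arm_command, never from a script. Its argument "increments" is a list of rows, each an object of numbers: "gripper": the opening in per cent of the stroke, from 0 (shut) to 100 (fully open); "dx", "dy", "dz": the shift along the tool's x, y, z in m; "spin": the turn about the tool's z in degrees. In form: [{"gripper": .., "dx": .., "dy": .., "dz": .., "spin": ..}, ...]. A call has exactly 8 rows; each row shifts and turns the commanded pose from where the row before left it, along the tool's axes as they then stand; what a row does not reach is not made up. A row lasts 1/8 s, in which the tool goes at most 62.5 mm and 10.7 degrees, less where a joint would pass 70% of its speed; a pose out of reach is approached as far as the arm can. A call with a gripper value outside its range is refused whole. The fingers move at their own pace and stop on an object; "grip_force" is the grip in N (left out, the last holds). Time passes only in rows, so rows that do not move let the fingers close, or fill a call up. It gives the time, the measured TCP pose, the force and the opening at its end, in the units of the state.
- read_state(): the state, without advancing time (a new reading comes with each control period).
- cams.camera(name): name is "scene" or "top" or "wrist"; returns the picture (400x640x3 uint8, red, green, blue); there is no depth.
- cams.camera_info(name): a dict with "K" (3x3 intrinsics, pixels), "rvec" (rotation vector, rad) and "tvec" (3), from world to camera coordinates, as OpenCV has them. Camera axes: x right, y down, z forward; pixel columns grow to the right and rows downward; lengths in m; the calibration is good to about 2 mm. A picture is of the moment at which its call begins: read the wrist's pose just before it. camera_info takes no time and is no camera call; for the wrist camera it gives the pose at the moment of the call.
- job.close_job(): hands the job in, once; it reports no verdict.
The state is a dict: "time": time; "joint_positions": joint angles; "joint_vel": joint speeds; "joint_torque": joint torques, N m; "ee_pos": TCP position; "eef_rot": TCP orientation; "ft_force": force on the tool from outside, world axes, zero at the start; "torque": the same for the moment, N m; "width": finger opening in m.
Only numpy, scipy, OpenCV 4.12 (cv2) and the standard library are available. Lean on these libraries where they do the work, as an engineer would, in place of code of your own. Each camera call takes 0.05 s, during which the arm holds its last target.

## Working session

There is one attempt and no reset: what is moved stays moved. The work goes in short steps, Python scripts to look and compute and a tool call to move; the robot and the scene stay as the last step left them, time stands still between calls to the robot, and variables do not carry over. Pictures are saved under pics/ and viewed, and the job is handed in when it is done.

Besides the shell and the picture viewer there is one more tool, called after "Emit:" as name([rows], argument=value, ...), one row to a line, values as JSON. arm_command: Moves the arm, as the interface text tells. Its arguments: {"type":"object","properties":{"increments":{"type":"array","items":{"type":"object","properties":{"gripper":{"type":"number"},"dx":{"type":"number"},"dy":{"type":"number"},"dz":{"type":"number"},"spin":{"type":"number"}}}},"grip_force":{"type":"number"}},"required":["increments"]}

```bash
ls; mkdir -p pics; python3 - <<'E'
from bench import read_state, cams, job, r
import cv2,numpy as np
s=read_state()
for k,v in s.items(): print(k,np.round(v,4))
print(r.grasp_offset)
for n in ["scene","top","wrist"]:
    i=cams.camera_info(n); R=cv2.Rodrigues(np.array(i['rvec'],float))[0]
    print(n,np.round(i['K'],1).tolist(),np.round(-R.T@np.array(i['tvec']).ravel(),3),np.round(R,2).tolist())
    cv2.imwrite(f"pics/a_{n}.png",cams.camera(n)[:,:,::-1])
E
```

```text
pics
time 0.0
joint_positions [-1.2236  0.3329 -0.0647  1.461   0.0216  1.3499 -0.0885]
joint_vel [-0.0002 -0.0022  0.0002 -0.0003  0.0016  0.0016  0.001 ]
joint_torque [-0.00000e+00 -6.23256e+01  2.48000e-02 -3.89904e+01 -6.13000e-02
  3.99000e-02  2.00000e-04]
ee_pos [0.2257 0.5824 0.2217]
eef_rot [ 1.838e-01  9.830e-01 -7.000e-04 -1.000e-04]
ft_force [-0.0678 -0.1094  0.4319]
torque [-0.009   0.0135 -0.0202]
width 0.087
0.0187
scene [[496.5, 0.0, 322.0], [0.0, 496.5, 206.3], [0.0, 0.0, 1.0]] [ 0.235 -0.735  1.158] [[0.88, -0.47, 0.0], [-0.38, -0.72, -0.57], [0.27, 0.5, -0.82]]
top [[382.8, 0.0, 321.0], [0.0, 382.8, 201.6], [0.0, 0.0, 1.0]] [ 0.495 -0.119  1.089] [[0.03, -1.0, -0.0], [-0.99, -0.03, -0.1], [0.1, 0.0, -1.0]]
wrist [[299.4, 0.0, 319.2], [0.0, 299.4, 192.4], [0.0, 0.0, 1.0]] [0.149 0.612 0.385] [[0.36, 0.93, -0.0], [0.89, -0.35, 0.3], [0.28, -0.11, -0.95]]
```

View pics/a_scene.png

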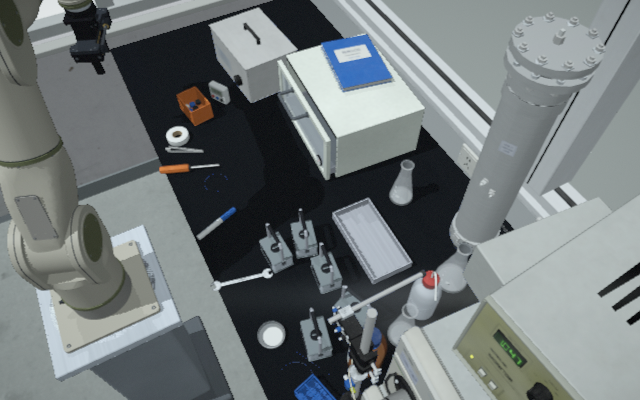

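View pics/a_top.png

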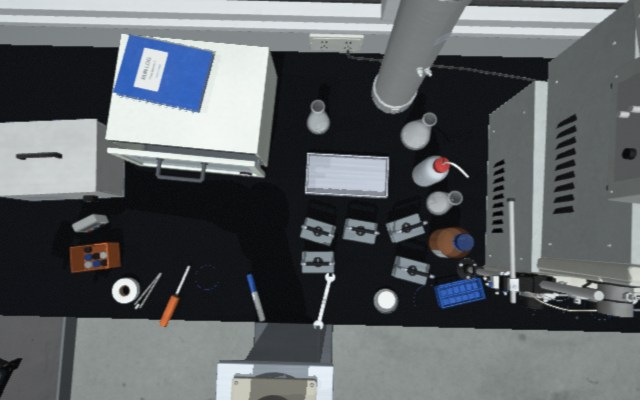

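View pics/a_wrist.png

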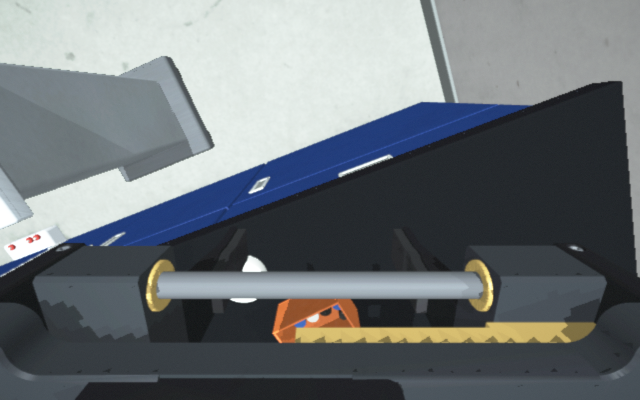

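```bash
cat > h.py <<'E'
from bench import read_state, cams, job, r
import cv2,numpy as np,sys
from scipy.spatial.transform import Rotation as Ro
def cam(n):
    i=cams.camera_info(n); K=np.array(i['K'],float); R=cv2.Rodrigues(np.array(i['rvec'],float))[0]; t=np.array(i['tvec'],float).ravel()
    return K,R,t
def p2w(n,u,v,z):
    K,R,t=cam(n); c=-R.T@t; d=R.T@np.linalg.inv(K)@np.array([u,v,1.]); return c+d*(z-c[2])/d[2]
def w2p(n,P):
    K,R,t=cam(n); q=(R@np.atleast_2d(P).T).T+t; q=(K@q.T).T; return q[:,:2]/q[:,2:]
def snap(n,name,box=None,f=1,pts=None):
    K,R,t=cam(n); im=cams.camera(n)[:,:,::-1].copy()
    x0,y0,x1,y1=box or (0,0,640,400)
    c=cv2.resize(im[y0:y1,x0:x1],None,fx=f,fy=f,interpolation=cv2.INTER_CUBIC)
    if pts is not None:
        q=(R@np.atleast_2d(pts).T).T+t; q=(K@q.T).T; q=q[:,:2]/q[:,2:]
        for a,b in q: cv2.circle(c,(int((a-x0+.5)*f),int((b-y0+.5)*f)),3,(0,0,255),1)
    cv2.imwrite('pics/'+name,c); return im
def st():
    s=read_state(); R=Ro.from_quat(s['eef_rot'])
    print('t',round(s['time'],2),'tcp',np.round(s['ee_pos'],4),'xax',np.round(R.as_matrix()[:,0],3),'yax',np.round(R.as_matrix()[:,1],3),'z',np.round(R.as_matrix()[:,2],3),'F',np.round(s['ft_force'],2),'w',round(s['width'],4),'q',np.round(s['joint_positions'],2))
    return s
def go(target, yaw=None):
    "needed tool-frame move; yaw= desired world angle of tool y axis (mod 180)"
    s=st(); R=Ro.from_quat(s['eef_rot']).as_matrix()
    cur=np.degrees(np.arctan2(R[1,1],R[0,1]))
    d=R.T@(np.array(target)-s['ee_pos']); print('tool shift',np.round(d,4),'yaw y-axis now',round(cur,1))
    if yaw is not None:
        dy=(yaw-cur+90)%180-90; print('spin needed (tool z down => spin=-dyaw):',round(-dy,1),'or',round(-dy+180*np.sign(dy),1))
E
python3 - <<'E'
from h import *
snap('top','b1.png',(280,190,480,310),4)
snap('top','b2.png',(90,20,290,220),3)
E
```

```text
(no output)
```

View pics/b1.png

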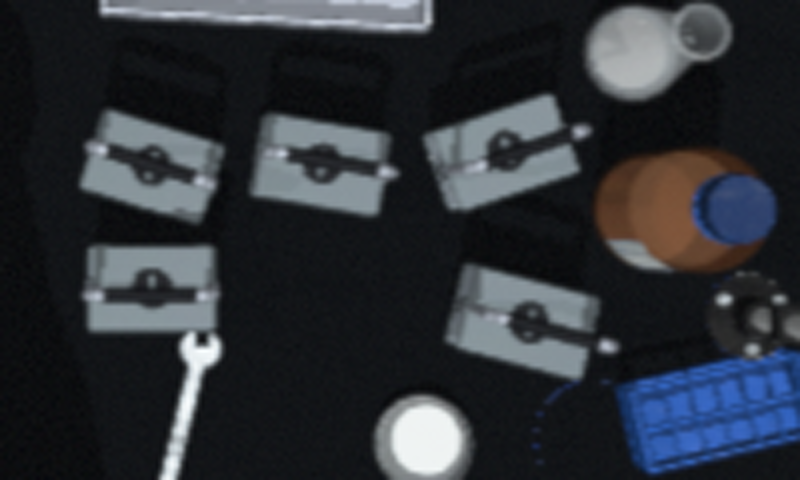

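View pics/b2.png

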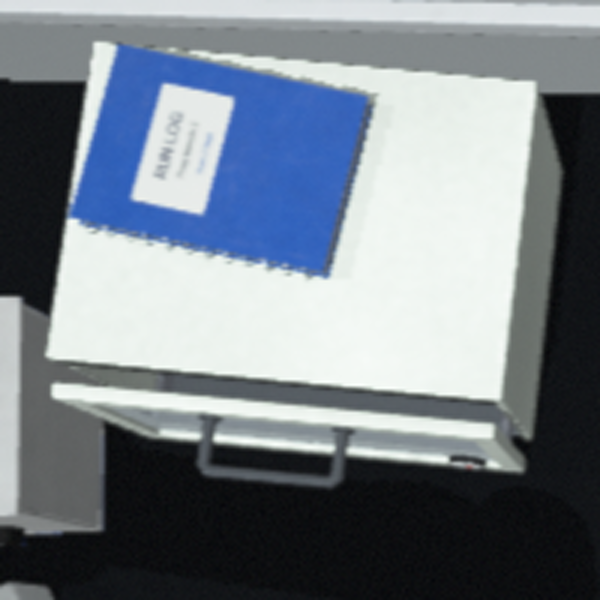

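```bash
python3 - <<'E'
from h import *
f=lambda p,z,o=(280,190),k=4: p2w('top',p[0]/k-.5*(1-1/k)*0+o[0],p[1]/k+o[1],z)
B=dict(A=((96,149),(205,180)),B=((270,153),(392,173)),C=((463,170),(585,131)),D=((92,294),(208,295)),E=((484,311),(608,346)))
for k,(a,b) in B.items():
    P,Q=f(a,.112),f(b,.112); d=P-Q
    print(k,'mid',np.round((P+Q)/2,4),'len',np.linalg.norm(d).round(4),'yaw of bar',np.degrees(np.arctan2(d[1],d[0])).round(1))
# body top corners z .048
T=dict(A=((107,110),(224,148),(206,222),(80,188)),B=((266,113),(390,132),(380,216),(250,196)),C=((424,135),(552,95),(580,170),(458,210)),D=((88,246),(217,246),(217,331),(88,332)),E=((466,262),(600,298),(584,380),(446,343)))
for k,v in T.items():
    W=np.array([f(a,.048) for a in v]); m=W.mean(0); print(k,'body mid',m.round(4),'sides',np.linalg.norm(W-np.roll(W,1,0),axis=1).round(4),'yaw',[np.degrees(np.arctan2(*(W[i]-W[j])[[1,0]])).round(1) for i,j in((0,1),(3,2))])
P,Q=f((203,476),.163,(90,20),3),f((336,484),.163,(90,20),3); print('pull',P,Q,(P+Q)/2,np.linalg.norm(P-Q),np.degrees(np.arctan2(*(P-Q)[[1,0]])))
c=[(48,358),(500,402)]; P,Q=[f(a,.185,(90,20),3) for a in c];print('roof front',P,Q,(P+Q)/2,np.degrees(np.arctan2(*(P-Q)[[1,0]])))
c=[(54,390),(494,436)]; P,Q=[f(a,.177,(90,20),3) for a in c];print('panel top front',P,Q,(P+Q)/2,np.degrees(np.arctan2(*(P-Q)[[1,0]])))
# tray top corners from full image z .026
c=[(306,152),(389,156),(389,198),(305,195)]; W=np.array([p2w('top',*a,.026) for a in c]); print('tray',W.round(3).tolist(),W.mean(0))
go([0,0,0])
snap('top','b3.png',(290,90,480,220),4)
E
```

```text
A mid [ 0.516  -0.1085  0.112 ] len 0.0721 yaw of bar 75.7
B mid [ 0.5199 -0.2232  0.112 ] len 0.0785 yaw of bar 82.2
C mid [ 0.5311 -0.346   0.112 ] len 0.082 yaw of bar 109.1
D mid [ 0.4342 -0.1104  0.112 ] len 0.0732 yaw of bar 91.0
E mid [ 0.4196 -0.3601  0.112 ] len 0.0805 yaw of bar 75.8
A body mid [ 0.5158 -0.1104  0.048 ] sides [0.0558 0.0836 0.0514 0.0882] yaw [np.float64(73.5), np.float64(76.5)]
B body mid [ 0.5206 -0.2236  0.048 ] sides [0.0573 0.0851 0.0572 0.0888] yaw [np.float64(82.8), np.float64(82.8)]
C body mid [ 0.5318 -0.3469  0.048 ] sides [0.0553 0.0917 0.0539 0.0874] yaw [np.float64(108.8), np.float64(109.5)]
D body mid [ 0.4341 -0.1114  0.048 ] sides [0.0572 0.087  0.0566 0.0865] yaw [np.float64(91.5), np.float64(91.9)]
E body mid [ 0.4195 -0.3611  0.048 ] sides [0.0557 0.0927 0.0556 0.0949] yaw [np.float64(76.5), np.float64(76.6)]
pull [0.6326202  0.28559084 0.163     ] [0.62884861 0.17674141 0.163     ] [0.6307344  0.23116612 0.163     ] 0.10891475917639042 88.01551714005922
roof front [0.72194941 0.40724856 0.185     ] [0.69534489 0.04210374 0.185     ] [0.70864715 0.22467615 0.185     ] 85.83278252209068
panel top front [0.69767707 0.4048961  0.177     ] [0.66914576 0.04717553 0.177     ] [0.68341141 0.22603581 0.177     ] 85.43981819126398
tray [[0.74, -0.069, 0.026], [0.734, -0.303, 0.026], [0.615, -0.304, 0.026], [0.618, -0.07, 0.026]] [ 0.67675291 -0.18644873  0.026     ]
t 0.25 tcp [0.2258 0.5826 0.2222] xax [-0.932  0.361 -0.   ] yax [ 0.361  0.932 -0.001] z [-0.    -0.001 -1.   ] F [-0.5   0.02 -0.13] w 0.0871 q [-1.22  0.33 -0.06  1.46  0.02  1.35 -0.09]
tool shift [-0.     -0.6247  0.2226] yaw y-axis now 68.8
```

View pics/b3.png

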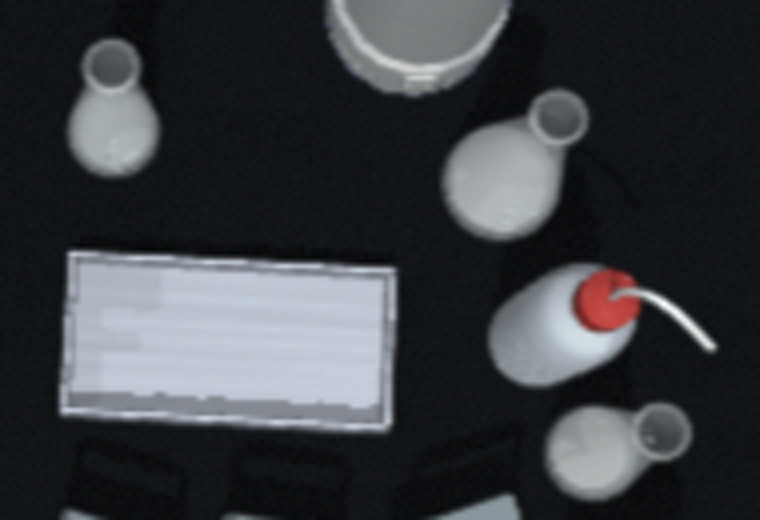

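```bash
python3 - <<'E'
from h import *
go([0.631,0.231,0.222],-4.3)
W=np.array([p2w('top',290+a/4,90+b/4,.026) for a,b in [(70,252),(397,268),(388,430),(62,414)]]);print(W.mean(0),np.linalg.norm(W-np.roll(W,1,0),axis=1),np.degrees(np.arctan2(*(W[0]-W[1])[[1,0]])),np.degrees(np.arctan2(*(W[3]-W[2])[[1,0]])))
snap('scene','c1.png',(260,30,430,190),4)
E
```

```text
t 0.3 tcp [0.2259 0.5827 0.2223] xax [-0.932  0.361  0.   ] yax [ 0.361  0.932 -0.   ] z [-0. -0. -1.] F [ 0.1  -0.25  0.04] w 0.0867 q [-1.22  0.33 -0.06  1.46  0.02  1.35 -0.09]
tool shift [-5.049e-01 -1.814e-01  4.000e-04] yaw y-axis now 68.8
spin needed (tool z down => spin=-dyaw): 73.1 or -106.9
[ 0.67672752 -0.18663129  0.026     ] [0.115347   0.23101005 0.11524981 0.22789715] 88.62766873839873 88.65870788183257
```

View pics/c1.png

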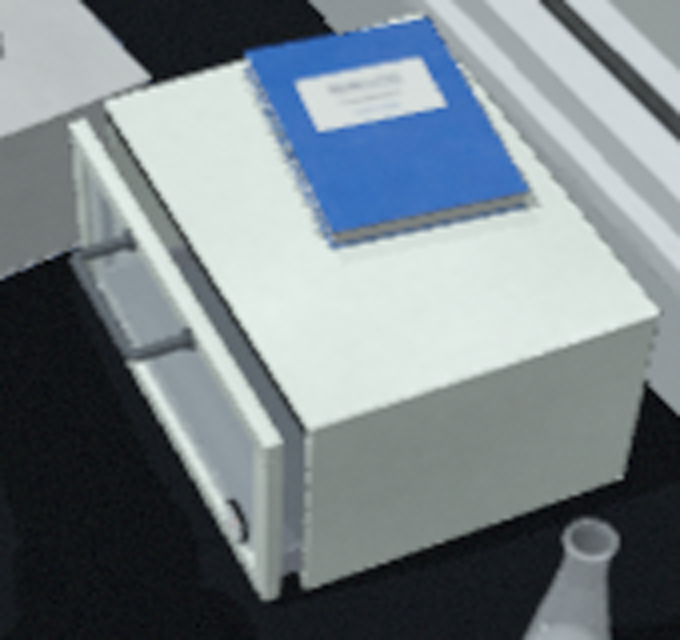

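Emit:
arm_command([
  {"gripper": 45, "dx": -0.056, "dy": -0.02},
  {"gripper": 45, "dx": -0.056, "dy": -0.02},
  {"gripper": 45, "dx": -0.056, "dy": -0.02},
  {"gripper": 45, "dx": -0.056, "dy": -0.02},
  {"gripper": 45, "dx": -0.056, "dy": -0.02},
  {"gripper": 45, "dx": -0.056, "dy": -0.02},
  {"gripper": 45, "dx": -0.056, "dy": -0.02},
  {"gripper": 45, "dx": -0.056, "dy": -0.02},
], grip_force=40)

```text
validation failed for argument at $.in...
```

Emit:
arm_command([
  {"gripper": 45, "spin": 10},
  {"gripper": 45, "spin": 10},
  {"gripper": 45, "spin": 10},
  {"gripper": 45, "spin": 10},
  {"gripper": 45, "spin": 10},
  {"gripper": 45, "spin": 10},
  {"gripper": 45, "spin": 10},
  {"gripper": 45, "spin": 3},
])

```text
validation failed for argument at $.in...
```

```bash
python3 - <<'E'
from h import *
go([0.631,0.231,0.222],-4.3)
s=snap('wrist','d1.png',pts=[[.631,.231,.163],[.633,.281,.163],[.629,.181,.163]])
E
```

```text
t 0.35 tcp [0.2259 0.5827 0.2224] xax [-0.932  0.361  0.   ] yax [ 0.361  0.932 -0.   ] z [-0. -0. -1.] F [ 0.3  -0.35 -0.54] w 0.0871 q [-1.22  0.33 -0.06  1.46  0.02  1.35 -0.09]
tool shift [-5.049e-01 -1.815e-01  4.000e-04] yaw y-axis now 68.8
spin needed (tool z down => spin=-dyaw): 73.1 or -106.9
```

View pics/d1.png

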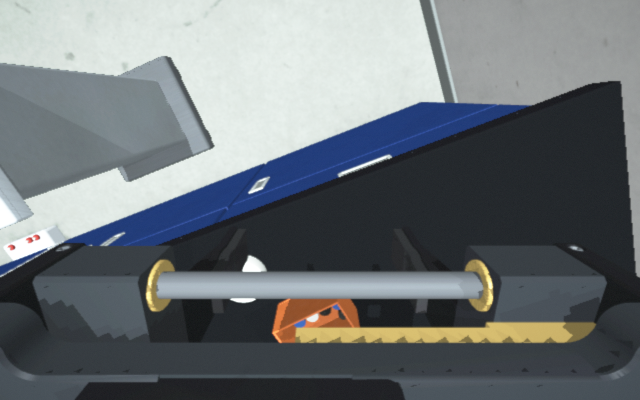

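Emit:
arm_command([
  {"gripper": 45, "dx": -0.056, "dy": -0.02, "dz": 0, "spin": 0},
  {"gripper": 45, "dx": -0.056, "dy": -0.02, "dz": 0, "spin": 0},
  {"gripper": 45, "dx": -0.056, "dy": -0.02, "dz": 0, "spin": 0},
  {"gripper": 45, "dx": -0.056, "dy": -0.02, "dz": 0, "spin": 0},
  {"gripper": 45, "dx": -0.056, "dy": -0.02, "dz": 0, "spin": 0},
  {"gripper": 45, "dx": -0.056, "dy": -0.02, "dz": 0, "spin": 0},
  {"gripper": 45, "dx": -0.056, "dy": -0.02, "dz": 0, "spin": 0},
  {"gripper": 45, "dx": -0.056, "dy": -0.02, "dz": 0, "spin": 0},
], grip_force=40)

```text
time: 1.4
ee_pos: [0.587, 0.2704, 0.2228]
eef_rot: [0.184, 0.983, 0.0, 0.0]
ft_force: [0.2, 0.7, 0.4]
width: 0.0394
```

Works with all keys. Now spin.

Emit:
arm_command([
  {"gripper": 45, "dx": 0, "dy": 0, "dz": 0, "spin": 10},
  {"gripper": 45, "dx": 0, "dy": 0, "dz": 0, "spin": 10},
  {"gripper": 45, "dx": 0, "dy": 0, "dz": 0, "spin": 10},
  {"gripper": 45, "dx": 0, "dy": 0, "dz": 0, "spin": 10},
  {"gripper": 45, "dx": 0, "dy": 0, "dz": 0, "spin": 10},
  {"gripper": 45, "dx": 0, "dy": 0, "dz": 0, "spin": 10},
  {"gripper": 45, "dx": 0, "dy": 0, "dz": 0, "spin": 10},
  {"gripper": 45, "dx": 0, "dy": 0, "dz": 0, "spin": 3},
])

```text
time: 2.4
ee_pos: [0.5857, 0.2718, 0.2225]
eef_rot: [0.734, 0.68, -0.0, -0.0]
ft_force: [0.0, 0.0, 0.2]
width: 0.0391
```

```bash
python3 - <<'E'
from h import *
go([0.631,0.231,0.222],-4.3)
s=snap('wrist','d2.png',pts=[[.631,.231,.163],[.634,.281,.163],[.628,.181,.163]])
E
```

```text
t 2.4 tcp [0.5857 0.2718 0.2225] xax [0.076 0.997 0.   ] yax [ 0.997 -0.076 -0.   ] z [-0.  0. -1.] F [0.03 0.   0.18] w 0.0391 q [-0.8   0.39  0.39  1.42 -0.15  1.36 -0.48]
tool shift [-0.0372  0.0483  0.0005] yaw y-axis now -4.4
spin needed (tool z down => spin=-dyaw): -0.1 or 179.9
```

View pics/d2.png

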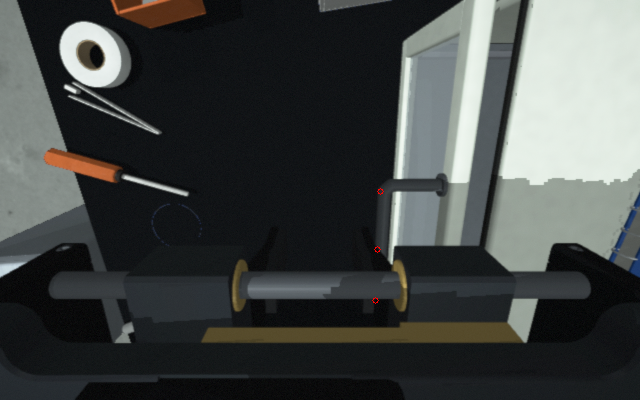

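Emit:
arm_command([
  {"gripper": 45, "dx": -0.02, "dy": 0.025, "dz": 0, "spin": 0},
  {"gripper": 45, "dx": -0.017, "dy": 0.026, "dz": 0, "spin": 0},
  {"gripper": 45, "dx": 0, "dy": 0, "dz": 0.03, "spin": 0},
  {"gripper": 45, "dx": 0, "dy": 0, "dz": 0.03, "spin": 0},
  {"gripper": 45, "dx": 0, "dy": 0, "dz": 0.018, "spin": 0},
  {"gripper": 0, "dx": 0, "dy": 0, "dz": 0, "spin": 0},
  {"gripper": 0, "dx": 0, "dy": 0, "dz": 0, "spin": 0},
  {"gripper": 0, "dx": 0, "dy": 0, "dz": 0, "spin": 0},
])

```text
time: 3.45
ee_pos: [0.6346, 0.2313, 0.1459]
eef_rot: [0.732, 0.681, 0.001, 0.0]
ft_force: [0.3, -0.0, -0.4]
width: 0.017
```

```bash
python3 - <<'E'
from h import *
st()
E
```

```text
t 3.45 tcp [0.6346 0.2313 0.1459] xax [0.073 0.997 0.001] yax [ 0.997 -0.073  0.002] z [ 0.002  0.001 -1.   ] F [ 0.34 -0.04 -0.4 ] w 0.017 q [-0.7   0.51  0.39  1.43 -0.2   1.24 -0.36]
```

Still closing; wait and pull (200 mm along tool −y).

Emit:
arm_command([
  {"gripper": 0, "dx": 0, "dy": 0, "dz": 0, "spin": 0},
  {"gripper": 0, "dx": 0, "dy": 0, "dz": 0, "spin": 0},
  {"gripper": 0, "dx": 0, "dy": -0.01, "dz": 0, "spin": 0},
  {"gripper": 0, "dx": 0, "dy": -0.02, "dz": 0, "spin": 0},
  {"gripper": 0, "dx": 0, "dy": -0.03, "dz": 0, "spin": 0},
  {"gripper": 0, "dx": 0, "dy": -0.03, "dz": 0, "spin": 0},
  {"gripper": 0, "dx": 0, "dy": -0.03, "dz": 0, "spin": 0},
  {"gripper": 0, "dx": 0, "dy": -0.03, "dz": 0, "spin": 0},
])

```text
time: 4.45
ee_pos: [0.4844, 0.2417, 0.1454]
eef_rot: [0.733, 0.681, 0.001, 0.001]
ft_force: [4.5, -1.2, 6.7]
width: 0.0088
```

Emit:
arm_command([
  {"gripper": 0, "dx": 0, "dy": -0.02, "dz": 0, "spin": 0},
  {"gripper": 0, "dx": 0, "dy": -0.015, "dz": 0, "spin": 0},
  {"gripper": 0, "dx": 0, "dy": -0.008, "dz": 0, "spin": 0},
  {"gripper": 0, "dx": 0, "dy": -0.005, "dz": 0, "spin": 0},
  {"gripper": 0, "dx": 0, "dy": -0.004, "dz": 0, "spin": 0},
  {"gripper": 0, "dx": 0, "dy": -0.003, "dz": 0, "spin": 0},
  {"gripper": 0, "dx": 0, "dy": 0, "dz": 0, "spin": 0},
  {"gripper": 0, "dx": 0, "dy": 0, "dz": 0, "spin": 0},
])

```text
time: 5.45
ee_pos: [0.4297, 0.2455, 0.1453]
eef_rot: [0.733, 0.681, 0.0, 0.0]
ft_force: [-0.3, -3.9, 9.1]
width: 0.009
```

```bash
python3 - <<'E'
from h import *
st()
snap('top','e1.png',(90,60,290,260),3)
E
```

```text
t 5.45 tcp [0.4297 0.2455 0.1453] xax [0.074 0.997 0.   ] yax [ 0.997 -0.074  0.001] z [ 0.001  0.    -1.   ] F [-0.27 -3.94  9.12] w 0.009 q [-0.94  0.1   0.34  1.92 -0.04  1.13 -0.65]
```

View pics/e1.png

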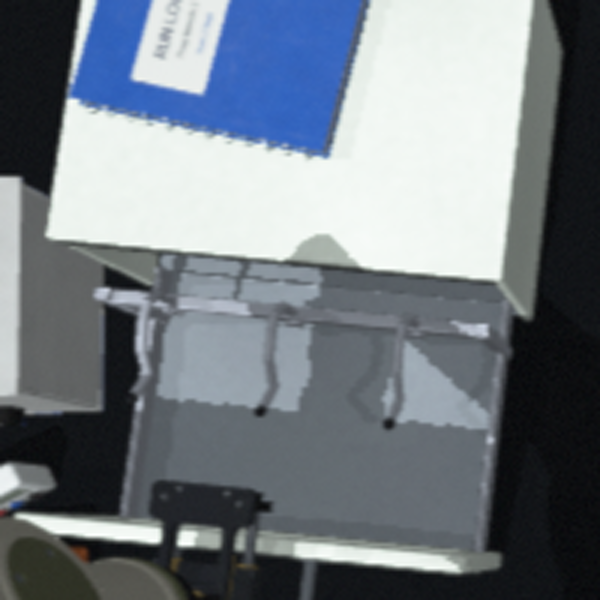

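Emit:
arm_command([
  {"gripper": 0, "dx": 0, "dy": -0.003, "dz": 0, "spin": 0},
  {"gripper": 0, "dx": 0, "dy": -0.003, "dz": 0, "spin": 0},
  {"gripper": 0, "dx": 0, "dy": -0.003, "dz": 0, "spin": 0},
  {"gripper": 0, "dx": 0, "dy": 0, "dz": 0, "spin": 0},
  {"gripper": 0, "dx": 0, "dy": 0, "dz": 0, "spin": 0},
  {"gripper": 0, "dx": 0, "dy": 0, "dz": 0, "spin": 0},
  {"gripper": 0, "dx": 0, "dy": 0, "dz": 0, "spin": 0},
  {"gripper": 0, "dx": 0, "dy": 0, "dz": 0, "spin": 0},
])

```text
time: 6.5
ee_pos: [0.4285, 0.2457, 0.1456]
eef_rot: [0.734, 0.679, 0.007, 0.004]
ft_force: [41.6, 3.1, -22.8]
width: 0.0091
```

```bash
python3 - <<'E'
from h import *
s=st()
E
```

```text
t 6.5 tcp [0.4285 0.2457 0.1456] xax [0.077 0.997 0.004] yax [ 0.997 -0.077  0.016] z [ 0.016  0.003 -1.   ] F [ 41.63   3.1  -22.83] w 0.0091 q [-0.94  0.09  0.34  1.93 -0.02  1.12 -0.67]
```

Emit:
arm_command([
  {"gripper": 0, "dx": 0, "dy": 0.005, "dz": 0, "spin": 0},
  {"gripper": 0, "dx": 0, "dy": 0.003, "dz": 0, "spin": 0},
  {"gripper": 45, "dx": 0, "dy": 0, "dz": 0, "spin": 0},
  {"gripper": 45, "dx": 0, "dy": 0, "dz": 0, "spin": 0},
  {"gripper": 45, "dx": 0, "dy": 0, "dz": 0, "spin": 0},
  {"gripper": 45, "dx": 0, "dy": 0, "dz": -0.03, "spin": 0},
  {"gripper": 45, "dx": 0, "dy": 0, "dz": -0.04, "spin": 0},
  {"gripper": 45, "dx": 0, "dy": 0, "dz": -0.04, "spin": 0},
])

```text
time: 7.5
ee_pos: [0.4281, 0.246, 0.2555]
eef_rot: [0.732, 0.681, -0.0, -0.0]
ft_force: [0.4, -0.6, 0.2]
width: 0.0391
```

```bash
python3 - <<'E'
from h import *
s=st()
f=lambda a,b,z:p2w('top',90+a/3,60+b/3,z)
th=np.radians(-4.1); ex=np.array([np.cos(th),np.sin(th)]); ey=np.array([-ex[1],ex[0]])
O=np.array([.4288,.2457])+.061*ex
print(O)
for n,a,b,z in [('tip0',262,411,.167),('tip-105',389,424,.167),('beam end R',508,345,.125),('roofL',48,241,.185),('roofR',501,284,.185),('panelL',18,514,.177),('panelR',500,555,.177)]:
    p=f(a,b,z)[:2]; d=p-O; print(n,p.round(4),'in frame',(d@ex).round(4),(d@ey).round(4))
np.set_printoptions(suppress=True)
go([0,0,0],0)
snap('top','f0.png',(280,190,480,310),4)
E
```

```text
t 7.5 tcp [0.4281 0.246  0.2555] xax [ 0.073  0.997 -0.   ] yax [ 0.997 -0.073 -0.   ] z [-0.001 -0.    -1.   ] F [ 0.4  -0.58  0.18] w 0.0391 q [-0.95  0.01  0.34  1.76 -0.    1.37 -0.68]
[0.48964389 0.24133866]
tip0 [0.5884 0.2331] in frame 0.0991 -0.0012
tip-105 [0.5805 0.1299] in frame 0.0986 -0.1046
beam end R [0.6544 0.0437] in frame 0.1785 -0.1854
roofL [0.7195 0.407 ] in frame 0.2174 0.1817
roofR [0.6937 0.0412] in frame 0.2179 -0.185
panelL [0.5004 0.4175] in frame -0.0019 0.1765
panelR [0.4781 0.0342] in frame 0.0033 -0.2075
t 7.5 tcp [0.4281 0.246  0.2555] xax [ 0.073  0.997 -0.   ] yax [ 0.997 -0.073 -0.   ] z [-0.001 -0.    -1.   ] F [ 0.4  -0.58  0.18] w 0.0391 q [-0.95  0.01  0.34  1.76 -0.    1.37 -0.68]
tool shift [-0.2764 -0.4089  0.2558] yaw y-axis now -4.2
spin needed (tool z down => spin=-dyaw): -4.2 or 175.8
```

View pics/f0.png

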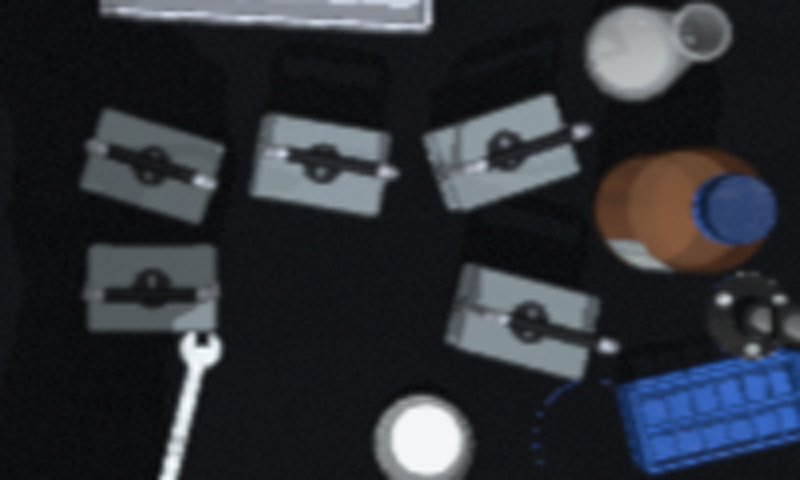

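```bash
cat >> h.py <<'E'
TH=np.radians(-4.1); EX=np.array([np.cos(TH),np.sin(TH)]); EY=np.array([-EX[1],EX[0]]); O=np.array([.4895,.2413])
def fr(x,y,z): return np.r_[O+x*EX+y*EY,z]
TT=np.radians(-1.4); TX=np.array([np.cos(TT),np.sin(TT)]); TY=np.array([-TX[1],TX[0]]); TO=np.array([.677,-.1865])
def tr(x,y,z): return np.r_[TO+x*TX+y*TY,z]
np.set_printoptions(suppress=True)
E
python3 - <<'E'
from h import *
go([0.4336,-.087,.22],1)
E
```

```text
t 7.55 tcp [0.4298 0.2471 0.2609] xax [0.073 0.997 0.005] yax [ 0.997 -0.073  0.004] z [ 0.005  0.004 -1.   ] F [0.91 0.86 5.23] w 0.039 q [-0.95  0.01  0.34  1.76 -0.    1.37 -0.68]
tool shift [-0.3331  0.028   0.0394] yaw y-axis now -4.2
spin needed (tool z down => spin=-dyaw): -5.2 or 174.8
```

Emit:
arm_command([
  {"gripper": 45, "dx": -0.03, "dy": 0, "dz": 0, "spin": 0},
  {"gripper": 45, "dx": -0.05, "dy": 0.005, "dz": 0, "spin": 0},
  {"gripper": 45, "dx": -0.055, "dy": 0.005, "dz": 0, "spin": 0},
  {"gripper": 45, "dx": -0.055, "dy": 0.005, "dz": 0, "spin": 0},
  {"gripper": 45, "dx": -0.055, "dy": 0.005, "dz": 0.02, "spin": 0},
  {"gripper": 45, "dx": -0.05, "dy": 0.005, "dz": 0.02, "spin": 0},
  {"gripper": 45, "dx": -0.038, "dy": 0.003, "dz": 0, "spin": 0},
  {"gripper": 45, "dx": 0, "dy": 0, "dz": 0, "spin": -5},
])

```text
time: 8.55
ee_pos: [0.4315, -0.0909, 0.2142]
eef_rot: [0.703, 0.711, 0.0, -0.0]
ft_force: [0.6, 1.1, -0.5]
width: 0.0397
```

```bash
python3 - <<'E'
from h import *
go([0.4336,-.087,.093],1)
c=np.array([.434,-.111,.112]);e=np.array([-.0175,1,0])*.039
snap('wrist','g1.png',pts=[c,c+e,c-e])
E
```

```text
t 8.55 tcp [ 0.4315 -0.0909  0.2142] xax [-0.011  1.     0.   ] yax [ 1.     0.011 -0.   ] z [-0.  0. -1.] F [ 0.64  1.13 -0.49] w 0.0397 q [-0.68 -0.15  0.73  1.96  0.1   1.3   0.03]
tool shift [0.0039 0.0021 0.1212] yaw y-axis now 0.6
spin needed (tool z down => spin=-dyaw): -0.4 or 179.6
```

View pics/g1.png

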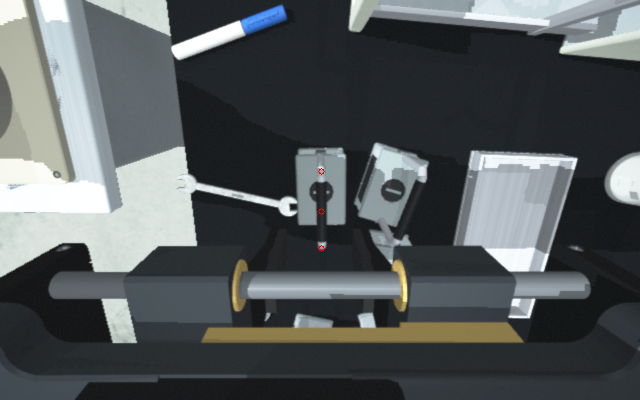

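Emit:
arm_command([
  {"gripper": 45, "dx": 0.004, "dy": 0.002, "dz": 0.03, "spin": 0},
  {"gripper": 45, "dx": 0, "dy": 0, "dz": 0.04, "spin": 0},
  {"gripper": 45, "dx": 0, "dy": 0, "dz": 0.035, "spin": 0},
  {"gripper": 45, "dx": 0, "dy": 0, "dz": 0.016, "spin": 0},
  {"gripper": 0, "dx": 0, "dy": 0, "dz": 0, "spin": 0},
  {"gripper": 0, "dx": 0, "dy": 0, "dz": 0, "spin": 0},
  {"gripper": 0, "dx": 0, "dy": 0, "dz": 0, "spin": 0},
  {"gripper": 0, "dx": 0, "dy": 0, "dz": 0, "spin": 0},
], grip_force=55)

```text
time: 9.6
ee_pos: [0.4344, -0.0839, 0.094]
eef_rot: [0.702, 0.712, 0.001, 0.0]
ft_force: [-1.4, 1.7, 3.2]
width: 0.0084
```

Emit:
arm_command([
  {"gripper": 0, "dx": 0, "dy": 0, "dz": 0, "spin": 0},
  {"gripper": 0, "dx": 0, "dy": 0, "dz": -0.01, "spin": 0},
  {"gripper": 0, "dx": 0, "dy": 0, "dz": -0.02, "spin": 0},
  {"gripper": 0, "dx": 0, "dy": 0, "dz": -0.04, "spin": 0},
  {"gripper": 0, "dx": 0, "dy": 0, "dz": -0.04, "spin": 0},
  {"gripper": 0, "dx": 0, "dy": 0, "dz": -0.02, "spin": 0},
  {"gripper": 0, "dx": 0, "dy": 0, "dz": 0, "spin": 0},
  {"gripper": 0, "dx": 0, "dy": 0, "dz": 0, "spin": 0},
])

```text
time: 10.6
ee_pos: [0.4335, -0.0841, 0.2226]
eef_rot: [0.702, 0.712, -0.0, -0.0]
ft_force: [-0.6, 0.8, -2.6]
width: 0.0082
```

Emit:
arm_command([
  {"gripper": 0, "dx": 0, "dy": 0, "dz": 0, "spin": 0},
  {"gripper": 0, "dx": 0, "dy": 0, "dz": 0, "spin": 0},
  {"gripper": 0, "dx": 0, "dy": 0, "dz": 0, "spin": 0},
  {"gripper": 0, "dx": 0, "dy": 0, "dz": 0, "spin": 0},
  {"gripper": 0, "dx": 0, "dy": 0, "dz": 0, "spin": 0},
  {"gripper": 0, "dx": 0, "dy": 0, "dz": 0, "spin": 0},
  {"gripper": 0, "dx": 0, "dy": 0, "dz": 0, "spin": 0},
  {"gripper": 0, "dx": 0, "dy": 0, "dz": 0, "spin": 0},
])

```text
time: 11.6
ee_pos: [0.434, -0.084, 0.2235]
eef_rot: [0.702, 0.712, 0.0, -0.0]
ft_force: [0.3, 1.6, -1.0]
width: 0.0087
```

```bash
python3 - <<'E'
from h import *
for i in range(4): st(); snap('scene','h%d.png'%i,(230,170,390,290),4)
E
```

```text
t 11.6 tcp [ 0.434  -0.084   0.2235] xax [-0.014  1.     0.   ] yax [1.    0.014 0.   ] z [ 0.  0. -1.] F [ 0.32  1.6  -0.97] w 0.0087 q [-0.7  -0.16  0.73  1.94  0.11  1.32  0.01]
t 11.65 tcp [ 0.434  -0.084   0.2235] xax [-0.014  1.     0.   ] yax [1.    0.014 0.   ] z [ 0.  0. -1.] F [ 0.68  0.1  -1.67] w 0.0081 q [-0.7  -0.16  0.73  1.94  0.11  1.32  0.01]
t 11.7 tcp [ 0.434  -0.084   0.2235] xax [-0.014  1.     0.   ] yax [1.    0.014 0.   ] z [ 0.  0. -1.] F [-0.71 -0.26 -1.83] w 0.0084 q [-0.7  -0.16  0.73  1.94  0.11  1.32  0.01]
t 11.75 tcp [ 0.434  -0.084   0.2235] xax [-0.014  1.     0.   ] yax [ 1.     0.014 -0.   ] z [-0.  0. -1.] F [-0.45  0.45 -1.46] w 0.008 q [-0.7  -0.16  0.73  1.94  0.11  1.32  0.01]
```

View pics/h3.png

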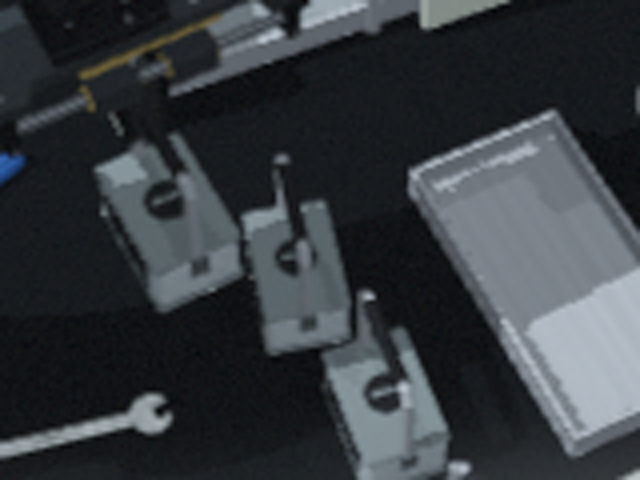

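Emit:
arm_command([
  {"gripper": 0, "dx": 0, "dy": 0, "dz": -0.01, "spin": -5},
  {"gripper": 0, "dx": 0, "dy": 0, "dz": -0.01, "spin": -10},
  {"gripper": 0, "dx": 0, "dy": 0, "dz": -0.01, "spin": -10.5},
  {"gripper": 0, "dx": 0, "dy": 0, "dz": 0, "spin": -10.5},
  {"gripper": 0, "dx": 0, "dy": 0, "dz": 0, "spin": -10.5},
  {"gripper": 0, "dx": 0, "dy": 0, "dz": 0, "spin": -10.5},
  {"gripper": 0, "dx": 0, "dy": 0, "dz": 0, "spin": -10.5},
  {"gripper": 0, "dx": 0, "dy": 0, "dz": 0, "spin": -10.5},
])

```text
time: 12.8
ee_pos: [0.434, -0.0841, 0.2535]
eef_rot: [0.095, 0.996, 0.0, -0.0]
ft_force: [0.4, 0.3, -1.8]
width: 0.0084
```

```bash
python3 - <<'E'
from h import *
go(tr(-.027,.075,.245),88.6)
E
```

```text
t 12.8 tcp [ 0.434  -0.0841  0.2535] xax [-0.982  0.188  0.   ] yax [0.188 0.982 0.   ] z [-0.  0. -1.] F [ 0.39  0.31 -1.75] w 0.0084 q [-0.89 -0.23  0.87  1.9   0.18  1.4   1.31]
tool shift [-0.219   0.0147  0.0085] yaw y-axis now 79.2
spin needed (tool z down => spin=-dyaw): -9.4 or 170.6
```

Emit:
arm_command([
  {"gripper": 0, "dx": -0.02, "dy": 0.002, "dz": 0, "spin": 0},
  {"gripper": 0, "dx": -0.035, "dy": 0.002, "dz": 0, "spin": 0},
  {"gripper": 0, "dx": -0.045, "dy": 0.002, "dz": 0, "spin": 0},
  {"gripper": 0, "dx": -0.045, "dy": 0.003, "dz": 0, "spin": 0},
  {"gripper": 0, "dx": -0.045, "dy": 0.003, "dz": 0, "spin": 0},
  {"gripper": 0, "dx": -0.029, "dy": 0.003, "dz": 0, "spin": 0},
  {"gripper": 0, "dx": 0, "dy": 0, "dz": 0, "spin": -9.4},
  {"gripper": 0, "dx": 0, "dy": 0, "dz": 0, "spin": 0},
])

```text
time: 13.8
ee_pos: [0.6459, -0.1111, 0.253]
eef_rot: [0.017, 1.0, 0.0, -0.001]
ft_force: [0.0, 1.3, -1.8]
width: 0.0084
```

```bash
python3 - <<'E'
from h import *
go(tr(-.027,.075,.100),88.6)
snap('top','i1.png',(280,120,440,240),4)
snap('scene','i2.png',(280,110,440,300),3)
E
```

```text
t 13.8 tcp [ 0.6459 -0.1111  0.253 ] xax [-0.999  0.033  0.003] yax [0.033 0.999 0.001] z [-0.003  0.001 -1.   ] F [ 0.    1.32 -1.8 ] w 0.0084 q [-0.55  0.53  0.97  1.36 -0.43  1.47  1.94]
tool shift [-0.0063  0.0003  0.153 ] yaw y-axis now 88.1
spin needed (tool z down => spin=-dyaw): -0.5 or 179.5
```

View pics/i1.png

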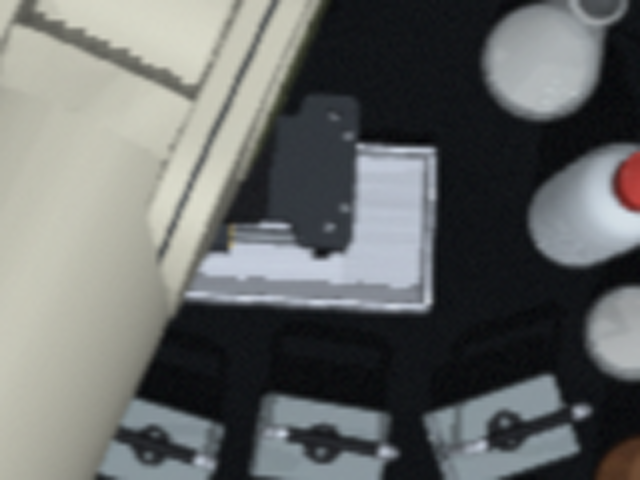

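View pics/i2.png

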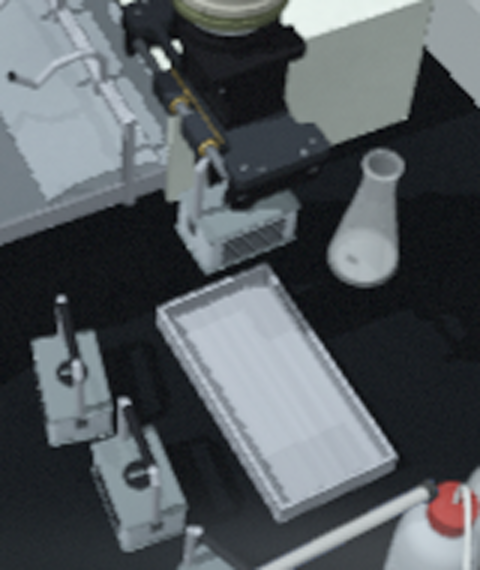

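Emit:
arm_command([
  {"gripper": 0, "dx": -0.006, "dy": 0, "dz": 0.03, "spin": 0},
  {"gripper": 0, "dx": 0, "dy": 0, "dz": 0.04, "spin": 0},
  {"gripper": 0, "dx": 0, "dy": 0, "dz": 0.04, "spin": 0},
  {"gripper": 0, "dx": 0, "dy": 0, "dz": 0.02, "spin": 0},
  {"gripper": 0, "dx": 0, "dy": 0, "dz": 0.012, "spin": 0},
  {"gripper": 0, "dx": 0, "dy": 0, "dz": 0.008, "spin": 0},
  {"gripper": 0, "dx": 0, "dy": 0, "dz": 0.003, "spin": 0},
  {"gripper": 0, "dx": 0, "dy": 0, "dz": 0, "spin": 0},
])

```text
time: 14.9
ee_pos: [0.6519, -0.1111, 0.1011]
eef_rot: [0.016, 1.0, 0.001, -0.0]
ft_force: [0.2, 0.9, -2.8]
width: 0.0083
```

```bash
python3 - <<'E'
from h import *
go(tr(-.027,.075,.098),88.6)
snap('scene','i3.png',(280,110,440,300),3)
E
```

```text
t 14.9 tcp [ 0.6519 -0.1111  0.1011] xax [-0.999  0.033  0.001] yax [0.033 0.999 0.001] z [-0.001  0.001 -1.   ] F [ 0.19  0.91 -2.78] w 0.0083 q [-0.51  0.65  0.89  1.53 -0.53  1.21  2.  ]
tool shift [0.0001 0.0002 0.0031] yaw y-axis now 88.1
spin needed (tool z down => spin=-dyaw): -0.5 or 179.5
```

View pics/i3.png

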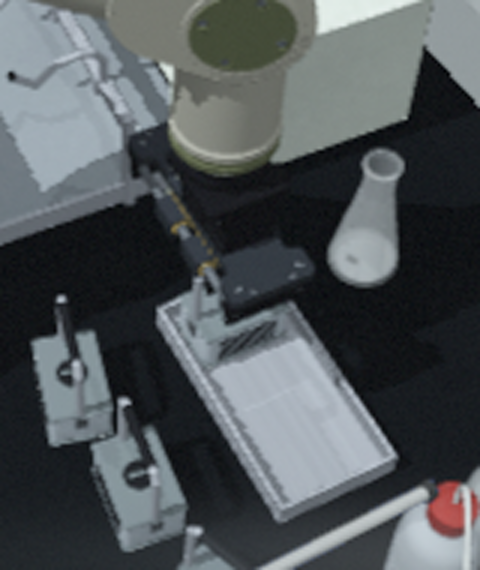

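Emit:
arm_command([
  {"gripper": 0, "dx": 0, "dy": 0, "dz": 0.003, "spin": 0},
  {"gripper": 0, "dx": 0, "dy": 0, "dz": 0, "spin": 0},
  {"gripper": 45, "dx": 0, "dy": 0, "dz": 0, "spin": 0},
  {"gripper": 45, "dx": 0, "dy": 0, "dz": 0, "spin": 0},
  {"gripper": 45, "dx": 0, "dy": 0, "dz": 0, "spin": 0},
  {"gripper": 45, "dx": 0, "dy": 0, "dz": -0.03, "spin": 0},
  {"gripper": 45, "dx": 0, "dy": 0, "dz": -0.05, "spin": 0},
  {"gripper": 45, "dx": 0, "dy": 0, "dz": -0.05, "spin": 0},
])

```text
time: 15.95
ee_pos: [0.6517, -0.111, 0.2288]
eef_rot: [0.016, 1.0, 0.001, -0.001]
ft_force: [0.4, -0.3, -0.2]
width: 0.0387
```

Emit:
arm_command([
  {"gripper": 45, "dx": 0.03, "dy": 0, "dz": 0, "spin": 10},
  {"gripper": 45, "dx": 0.03, "dy": 0, "dz": 0, "spin": 10},
  {"gripper": 45, "dx": 0.02, "dy": 0, "dz": 0, "spin": 10.5},
  {"gripper": 45, "dx": 0.02, "dy": 0, "dz": 0, "spin": 10.5},
  {"gripper": 45, "dx": 0, "dy": 0, "dz": 0, "spin": 10.5},
  {"gripper": 45, "dx": 0, "dy": 0, "dz": 0, "spin": 10.5},
  {"gripper": 45, "dx": 0, "dy": 0, "dz": 0, "spin": 10.5},
  {"gripper": 45, "dx": 0, "dy": 0, "dz": 0, "spin": 10.5},
])

```text
time: 16.95
ee_pos: [0.5571, -0.0857, 0.2277]
eef_rot: [0.677, 0.736, 0.0, -0.001]
ft_force: [-0.3, -0.7, -1.2]
width: 0.0391
```

```bash
python3 - <<'E'
from h import *
A=np.array([.516,-.1095]); yaw=75.7; e=np.array([np.cos(np.radians(yaw)),np.sin(np.radians(yaw))])
go(np.r_[A+.024*e,.215],yaw-90)
snap('top','j1.png',(280,140,480,310),4)
E
```

```text
t 16.95 tcp [ 0.5571 -0.0857  0.2277] xax [-0.084  0.996  0.002] yax [ 0.996  0.084 -0.001] z [-0.002  0.001 -1.   ] F [-0.25 -0.66 -1.25] w 0.0391 q [-0.93  0.43  1.31  1.67 -0.43  1.38  0.52]
tool shift [ 0.0024 -0.035   0.0127] yaw y-axis now 4.8
spin needed (tool z down => spin=-dyaw): 19.1 or -160.9
```

View pics/j1.png

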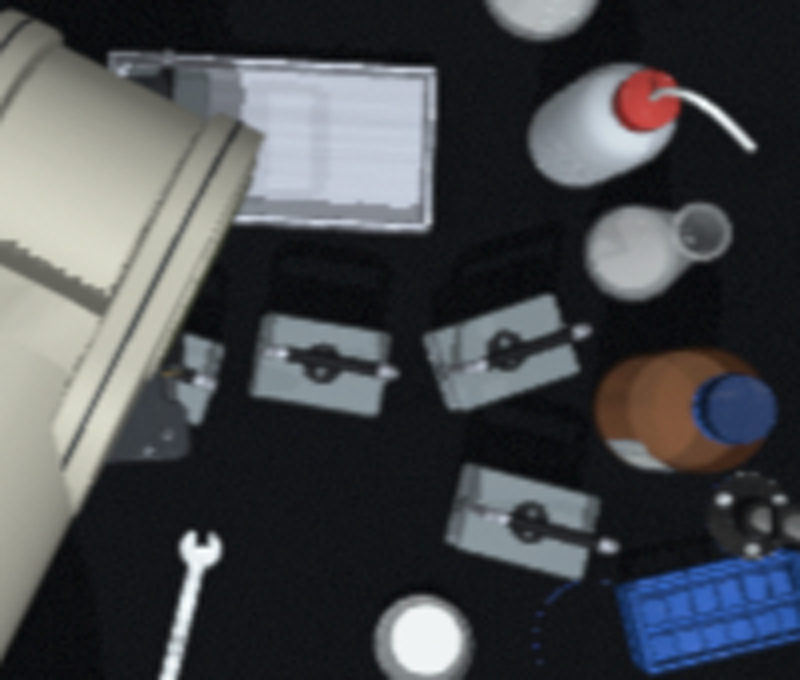

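Emit:
arm_command([
  {"gripper": 45, "dx": 0.001, "dy": -0.009, "dz": 0, "spin": 0},
  {"gripper": 45, "dx": 0.001, "dy": -0.009, "dz": 0, "spin": 0},
  {"gripper": 45, "dx": 0, "dy": -0.009, "dz": 0, "spin": 0},
  {"gripper": 45, "dx": 0, "dy": -0.008, "dz": 0, "spin": 0},
  {"gripper": 45, "dx": 0, "dy": 0, "dz": 0, "spin": 7},
  {"gripper": 45, "dx": 0, "dy": 0, "dz": 0, "spin": 7},
  {"gripper": 45, "dx": 0, "dy": 0, "dz": 0, "spin": 5},
  {"gripper": 45, "dx": 0, "dy": 0, "dz": 0, "spin": 0},
])

```text
time: 18.0
ee_pos: [0.522, -0.087, 0.2278]
eef_rot: [0.786, 0.618, -0.0, -0.001]
ft_force: [0.6, 0.5, -0.8]
width: 0.0391
```

```bash
python3 - <<'E'
from h import *
A=np.array([.516,-.1095]); yaw=75.7; e=np.array([np.cos(np.radians(yaw)),np.sin(np.radians(yaw))])
go(np.r_[A+.024*e,.093],yaw-90)
snap('wrist','j2.png',pts=[np.r_[A+k*e,.112] for k in (-.039,0,.039)])
E
```

```text
t 18.0 tcp [ 0.522  -0.087   0.2278] xax [0.237 0.972 0.001] yax [ 0.972 -0.237 -0.002] z [-0.001  0.001 -1.   ] F [ 0.63  0.49 -0.84] w 0.0391 q [-1.04  0.27  1.32  1.75 -0.27  1.33  0.1 ]
tool shift [ 0.0006 -0.      0.1348] yaw y-axis now -13.7
spin needed (tool z down => spin=-dyaw): 0.6 or -179.4
```

View pics/j2.png

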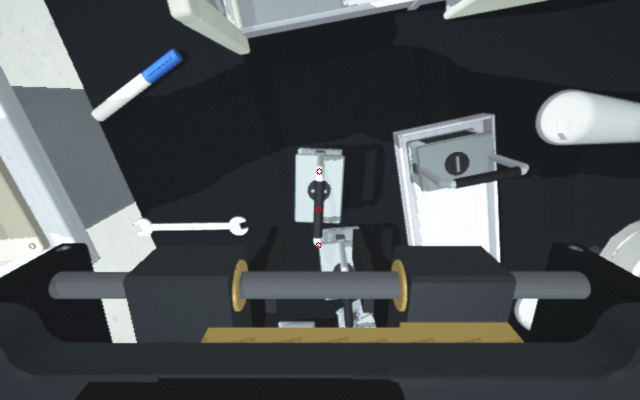

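Emit:
arm_command([
  {"gripper": 45, "dx": 0, "dy": 0, "dz": 0.03, "spin": 0},
  {"gripper": 45, "dx": 0, "dy": 0, "dz": 0.045, "spin": 0},
  {"gripper": 45, "dx": 0, "dy": 0, "dz": 0.04, "spin": 0},
  {"gripper": 45, "dx": 0, "dy": 0, "dz": 0.02, "spin": 0},
  {"gripper": 0, "dx": 0, "dy": 0, "dz": 0, "spin": 0},
  {"gripper": 0, "dx": 0, "dy": 0, "dz": 0, "spin": 0},
  {"gripper": 0, "dx": 0, "dy": 0, "dz": 0, "spin": 0},
  {"gripper": 0, "dx": 0, "dy": 0, "dz": 0, "spin": 0},
])

```text
time: 19.05
ee_pos: [0.5221, -0.0867, 0.0935]
eef_rot: [0.787, 0.617, 0.0, -0.001]
ft_force: [-2.9, -1.4, 5.1]
width: 0.0082
```

Emit:
arm_command([
  {"gripper": 0, "dx": 0, "dy": 0, "dz": 0, "spin": 0},
  {"gripper": 0, "dx": 0, "dy": 0, "dz": -0.01, "spin": 0},
  {"gripper": 0, "dx": 0, "dy": 0, "dz": -0.03, "spin": 0},
  {"gripper": 0, "dx": 0, "dy": 0, "dz": -0.04, "spin": 0},
  {"gripper": 0, "dx": 0, "dy": 0, "dz": -0.04, "spin": 0},
  {"gripper": 0, "dx": 0, "dy": 0, "dz": -0.04, "spin": 0},
  {"gripper": 0, "dx": 0, "dy": 0, "dz": 0, "spin": 0},
  {"gripper": 0, "dx": 0, "dy": 0, "dz": 0, "spin": 0},
])

```text
time: 20.05
ee_pos: [0.5214, -0.0866, 0.2517]
eef_rot: [0.787, 0.617, -0.001, -0.002]
ft_force: [-0.8, 0.7, -6.8]
width: 0.0082
```

Emit:
arm_command([
  {"gripper": 0, "dx": 0, "dy": 0, "dz": 0, "spin": 0},
  {"gripper": 0, "dx": 0, "dy": 0, "dz": 0, "spin": 0},
  {"gripper": 0, "dx": 0, "dy": 0, "dz": 0, "spin": 0},
  {"gripper": 0, "dx": 0, "dy": 0, "dz": 0, "spin": 0},
  {"gripper": 0, "dx": 0, "dy": 0, "dz": 0, "spin": 0},
  {"gripper": 0, "dx": 0, "dy": 0, "dz": 0, "spin": 0},
  {"gripper": 0, "dx": 0, "dy": 0, "dz": 0, "spin": 0},
  {"gripper": 0, "dx": 0, "dy": 0, "dz": 0, "spin": 0},
])

```text
time: 21.05
ee_pos: [0.5221, -0.087, 0.2528]
eef_rot: [0.787, 0.617, -0.0, -0.001]
ft_force: [-1.1, 0.0, -5.4]
width: 0.0083
```

```bash
python3 - <<'E'
from h import *
for i in range(2): snap('scene','k%d.png'%i,(230,120,390,290),4); st()
go(fr(.046,.105+.024,.255),-4.1)
E
```

```text
t 21.1 tcp [ 0.5221 -0.087   0.2527] xax [0.24  0.971 0.001] yax [ 0.971 -0.24  -0.002] z [-0.002  0.001 -1.   ] F [ 0.07 -1.39 -5.26] w 0.0082 q [-1.04  0.22  1.29  1.71 -0.21  1.37  0.05]
t 21.15 tcp [ 0.5221 -0.087   0.2527] xax [0.24  0.971 0.001] yax [ 0.971 -0.24  -0.002] z [-0.002  0.001 -1.   ] F [-0.64 -0.2  -6.16] w 0.0083 q [-1.04  0.22  1.29  1.71 -0.21  1.37  0.05]
t 21.15 tcp [ 0.5221 -0.087   0.2527] xax [0.24  0.971 0.001] yax [ 0.971 -0.24  -0.002] z [-0.002  0.001 -1.   ] F [-0.64 -0.2  -6.16] w 0.0083 q [-1.04  0.22  1.29  1.71 -0.21  1.37  0.05]
tool shift [ 0.4459 -0.0869 -0.0017] yaw y-axis now -13.9
spin needed (tool z down => spin=-dyaw): -9.8 or 170.2
```

View pics/k1.png

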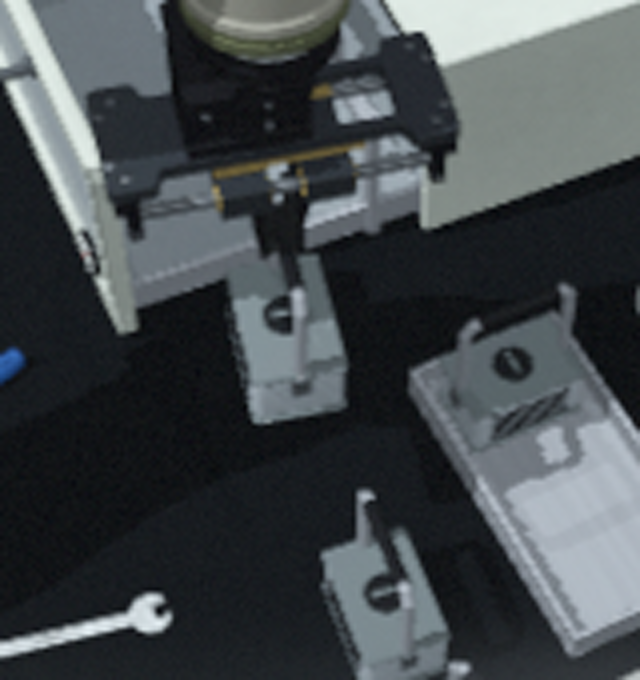

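Emit:
arm_command([
  {"gripper": 0, "dx": 0, "dy": 0, "dz": -0.028, "spin": 0},
  {"gripper": 0, "dx": 0.01, "dy": -0.005, "dz": -0.03, "spin": 0},
  {"gripper": 0, "dx": 0.025, "dy": -0.01, "dz": 0, "spin": 0},
  {"gripper": 0, "dx": 0.04, "dy": -0.012, "dz": 0, "spin": 0},
  {"gripper": 0, "dx": 0.05, "dy": -0.012, "dz": 0, "spin": 0},
  {"gripper": 0, "dx": 0.05, "dy": -0.012, "dz": 0, "spin": 0},
  {"gripper": 0, "dx": 0.05, "dy": -0.012, "dz": 0, "spin": 0},
  {"gripper": 0, "dx": 0.05, "dy": -0.012, "dz": 0, "spin": 0},
])

```text
time: 22.15
ee_pos: [0.5151, 0.1997, 0.3112]
eef_rot: [0.787, 0.617, -0.0, -0.001]
ft_force: [0.9, -0.9, -5.1]
width: 0.0087
```

Emit:
arm_command([
  {"gripper": 0, "dx": 0.05, "dy": -0.005, "dz": 0, "spin": 0},
  {"gripper": 0, "dx": 0.05, "dy": -0.004, "dz": 0, "spin": 0},
  {"gripper": 0, "dx": 0.04, "dy": -0.003, "dz": 0, "spin": 0},
  {"gripper": 0, "dx": 0.02, "dy": 0, "dz": 0, "spin": 0},
  {"gripper": 0, "dx": 0, "dy": 0, "dz": 0, "spin": -5},
  {"gripper": 0, "dx": 0, "dy": 0, "dz": 0, "spin": -5},
  {"gripper": 0, "dx": 0, "dy": 0, "dz": 0, "spin": 0},
  {"gripper": 0, "dx": 0, "dy": 0, "dz": 0, "spin": 0},
])

```text
time: 23.15
ee_pos: [0.5419, 0.3562, 0.3111]
eef_rot: [0.731, 0.682, -0.0, -0.001]
ft_force: [-0.5, 0.3, -6.2]
width: 0.0084
```

```bash
python3 - <<'E'
from h import *
go(fr(.046,.105+.0235,.1715),-4.1)
snap('scene','l1.png',(200,0,400,200),3)
snap('wrist','l2.png')
E
```

```text
t 23.15 tcp [0.5419 0.3562 0.3111] xax [0.069 0.998 0.001] yax [ 0.998 -0.069 -0.002] z [-0.002  0.001 -1.   ] F [-0.51  0.34 -6.19] w 0.0084 q [-1.3   0.49  0.98  1.28 -0.4   1.57 -0.44]
tool shift [0.01   0.0023 0.1396] yaw y-axis now -4.0
spin needed (tool z down => spin=-dyaw): 0.1 or -179.9
```

View pics/l1.png

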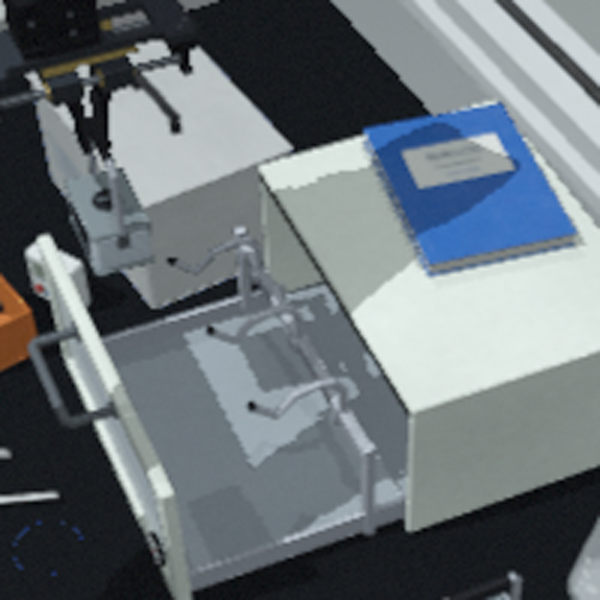

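View pics/l2.png

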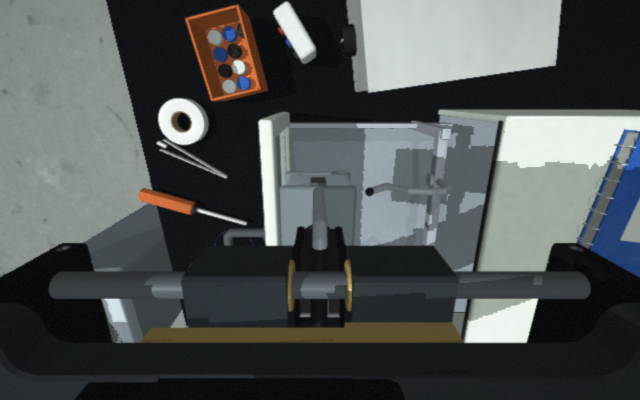

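```bash
python3 - <<'E'
from h import *
print(w2p('wrist',[fr(.093,.105,.167),fr(.187,.105,.167)]), w2p('scene',[fr(.093,y,.167) for y in(.105,0,-.105)]))
E
```

```text
[[364.57623197 191.353059  ]
 [452.02952077 191.56025843]] [[255.92232404  86.72675853]
 [268.48439976 110.08250224]
 [282.07267013 135.34617418]]
```

Emit:
arm_command([
  {"gripper": 0, "dx": 0.01, "dy": 0.002, "dz": 0.02, "spin": 0},
  {"gripper": 0, "dx": 0, "dy": 0, "dz": 0.03, "spin": 0},
  {"gripper": 0, "dx": 0, "dy": 0, "dz": 0.03, "spin": 0},
  {"gripper": 0, "dx": 0, "dy": 0, "dz": 0.03, "spin": 0},
  {"gripper": 0, "dx": 0, "dy": 0, "dz": 0.02, "spin": 0},
  {"gripper": 0, "dx": 0, "dy": 0, "dz": 0.01, "spin": 0},
  {"gripper": 0, "dx": 0, "dy": 0, "dz": 0, "spin": 0},
  {"gripper": 0, "dx": 0, "dy": 0, "dz": 0, "spin": 0},
])

```text
time: 24.25
ee_pos: [0.545, 0.3663, 0.1723]
eef_rot: [0.731, 0.683, 0.001, -0.001]
ft_force: [-0.1, -0.2, -6.2]
width: 0.0081
```

```bash
python3 - <<'E'
from h import *
go(fr(.12,.105+.0235,.1715),-4.1)
snap('scene','m1.png',(200,0,400,200),4)
E
```

```text
t 24.25 tcp [0.545  0.3663 0.1723] xax [0.068 0.998 0.002] yax [ 0.998 -0.068 -0.   ] z [-0.     0.002 -1.   ] F [-0.1  -0.19 -6.18] w 0.0081 q [-1.3   0.58  0.93  1.48 -0.47  1.32 -0.4 ]
tool shift [-0.0004  0.0736  0.0008] yaw y-axis now -3.9
spin needed (tool z down => spin=-dyaw): 0.2 or -179.8
```

View pics/m1.png

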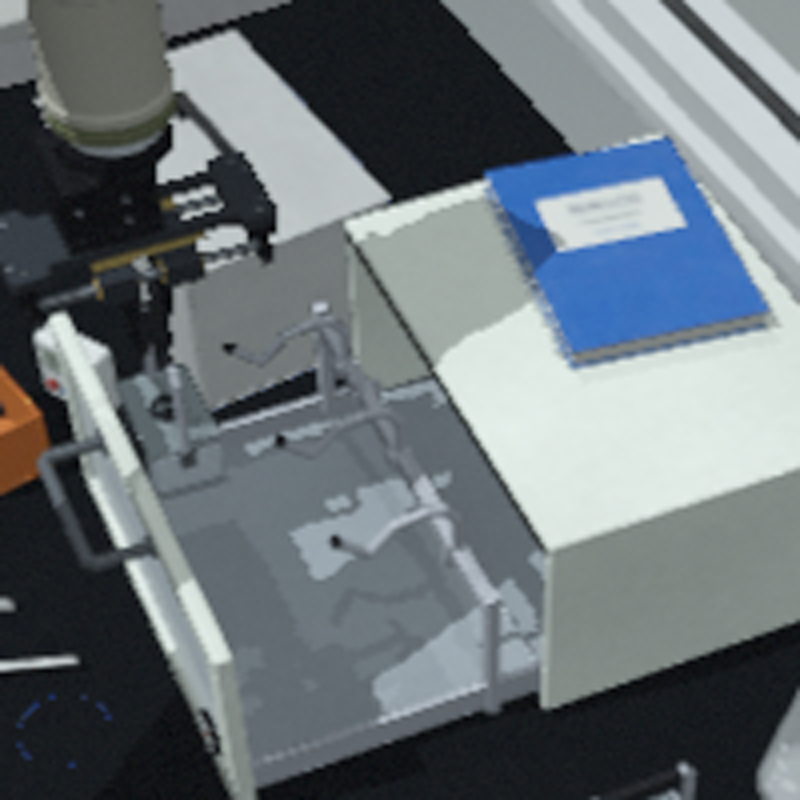

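Emit:
arm_command([
  {"gripper": 0, "dx": 0, "dy": 0.015, "dz": 0, "spin": 0},
  {"gripper": 0, "dx": 0, "dy": 0.02, "dz": 0, "spin": 0},
  {"gripper": 0, "dx": 0, "dy": 0.02, "dz": 0, "spin": 0},
  {"gripper": 0, "dx": 0, "dy": 0.012, "dz": 0, "spin": 0},
  {"gripper": 0, "dx": 0, "dy": 0.01, "dz": 0, "spin": 0},
  {"gripper": 0, "dx": 0, "dy": 0, "dz": 0, "spin": 0},
  {"gripper": 0, "dx": 0, "dy": 0, "dz": 0, "spin": 0},
  {"gripper": 0, "dx": 0, "dy": 0, "dz": 0, "spin": 0},
])

```text
time: 25.3
ee_pos: [0.6207, 0.3614, 0.1713]
eef_rot: [0.73, 0.683, -0.0, -0.001]
ft_force: [-0.8, 1.1, -6.3]
width: 0.0086
```

```bash
python3 - <<'E'
from h import *
go(fr(.123,.105+.0235,.1385),-4.1)
snap('scene','m2.png',(200,0,400,200),4)
E
```

```text
t 25.3 tcp [0.6207 0.3614 0.1713] xax [0.067 0.998 0.002] yax [ 0.998 -0.067 -0.002] z [-0.002  0.002 -1.   ] F [-0.78  1.1  -6.26] w 0.0086 q [-1.11  0.71  0.88  1.28 -0.54  1.39 -0.33]
tool shift [-0.0007  0.0008  0.0328] yaw y-axis now -3.8
spin needed (tool z down => spin=-dyaw): 0.3 or -179.7
```

View pics/m2.png

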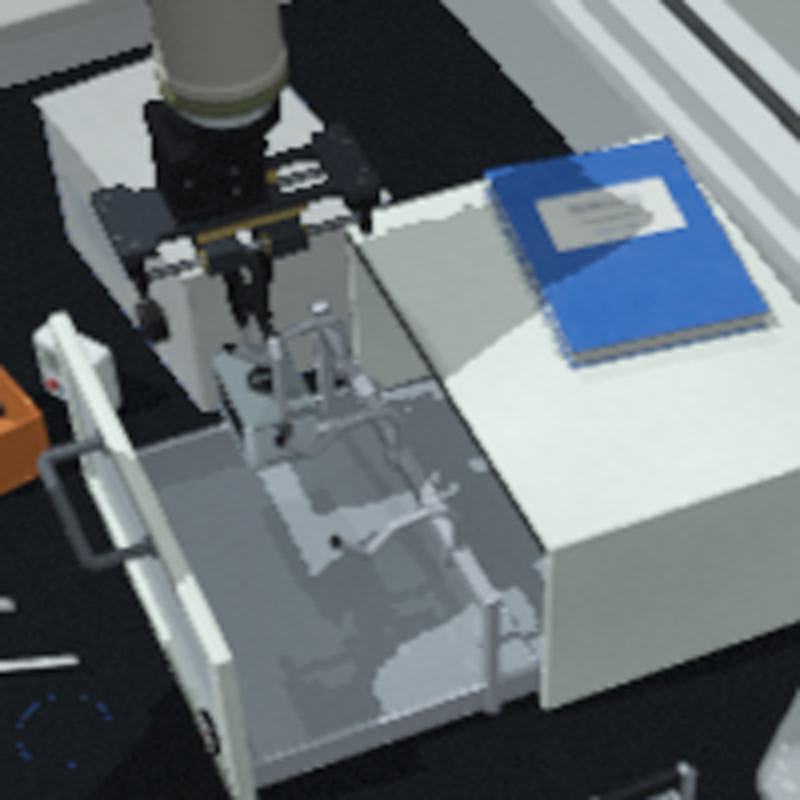

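Emit:
arm_command([
  {"gripper": 0, "dx": 0, "dy": 0, "dz": 0.01, "spin": 0},
  {"gripper": 0, "dx": 0, "dy": 0, "dz": 0.01, "spin": 0},
  {"gripper": 0, "dx": 0, "dy": 0, "dz": 0.006, "spin": 0},
  {"gripper": 0, "dx": 0, "dy": 0, "dz": 0.004, "spin": 0},
  {"gripper": 0, "dx": 0, "dy": 0, "dz": 0.002, "spin": 0},
  {"gripper": 0, "dx": 0, "dy": 0, "dz": 0, "spin": 0},
  {"gripper": 0, "dx": 0, "dy": 0, "dz": 0, "spin": 0},
  {"gripper": 0, "dx": 0, "dy": 0, "dz": 0, "spin": 0},
])

```text
time: 26.35
ee_pos: [0.6215, 0.361, 0.1398]
eef_rot: [0.731, 0.683, 0.0, -0.001]
ft_force: [-1.3, -0.6, 3.3]
width: 0.0082
```

```bash
python3 - <<'E'
from h import *
go(fr(.123,.105+.0235,.1385),-4.1)
snap('scene','m3.png',(200,0,400,200),4)
st()
E
```

```text
t 26.35 tcp [0.6215 0.361  0.1398] xax [0.067 0.998 0.002] yax [ 0.998 -0.067 -0.001] z [-0.001  0.002 -1.   ] F [-1.32 -0.56  3.33] w 0.0082 q [-1.11  0.73  0.87  1.31 -0.55  1.34 -0.32]
tool shift [-0.0003 -0.0001  0.0013] yaw y-axis now -3.9
spin needed (tool z down => spin=-dyaw): 0.2 or -179.8
t 26.4 tcp [0.6214 0.361  0.1397] xax [0.067 0.998 0.002] yax [ 0.998 -0.067 -0.001] z [-0.001  0.002 -1.   ] F [-1.48 -0.32  4.99] w 0.0084 q [-1.11  0.73  0.87  1.31 -0.55  1.34 -0.32]
```

View pics/m3.png

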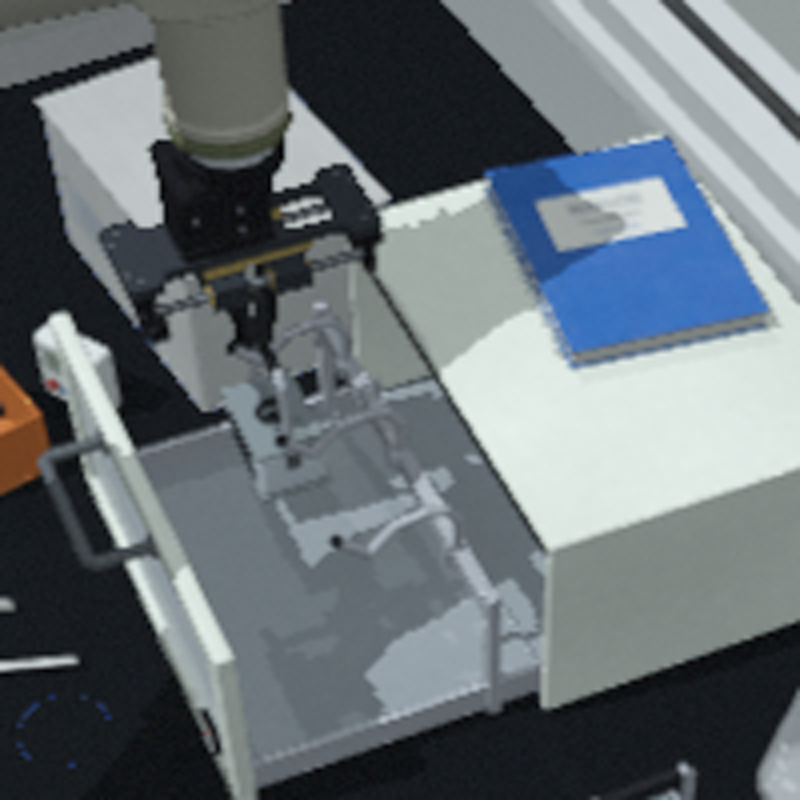

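Emit:
arm_command([
  {"gripper": 10, "dx": 0, "dy": 0, "dz": 0, "spin": 0},
  {"gripper": 20, "dx": 0, "dy": 0, "dz": 0, "spin": 0},
  {"gripper": 40, "dx": 0, "dy": 0, "dz": 0, "spin": 0},
  {"gripper": 40, "dx": 0, "dy": 0, "dz": 0, "spin": 0},
  {"gripper": 40, "dx": 0, "dy": 0, "dz": -0.01, "spin": 0},
  {"gripper": 40, "dx": 0, "dy": 0, "dz": -0.02, "spin": 0},
  {"gripper": 40, "dx": 0, "dy": 0, "dz": -0.04, "spin": 0},
  {"gripper": 40, "dx": 0, "dy": 0, "dz": -0.04, "spin": 0},
])

```text
time: 27.4
ee_pos: [0.6214, 0.3606, 0.252]
eef_rot: [0.731, 0.683, 0.0, -0.001]
ft_force: [0.3, 1.1, 0.0]
width: 0.0346
```

```bash
python3 - <<'E'
from h import *
st()
snap('scene','m4.png',(200,0,400,200),4)
snap('wrist','m5.png')
snap('top','m6.png',(280,140,480,310),4)
E
```

```text
t 27.4 tcp [0.6214 0.3606 0.252 ] xax [0.068 0.998 0.002] yax [ 0.998 -0.068 -0.001] z [-0.     0.002 -1.   ] F [0.28 1.06 0.03] w 0.0346 q [-1.1   0.67  0.91  1.16 -0.51  1.54 -0.36]
```

View pics/m4.png

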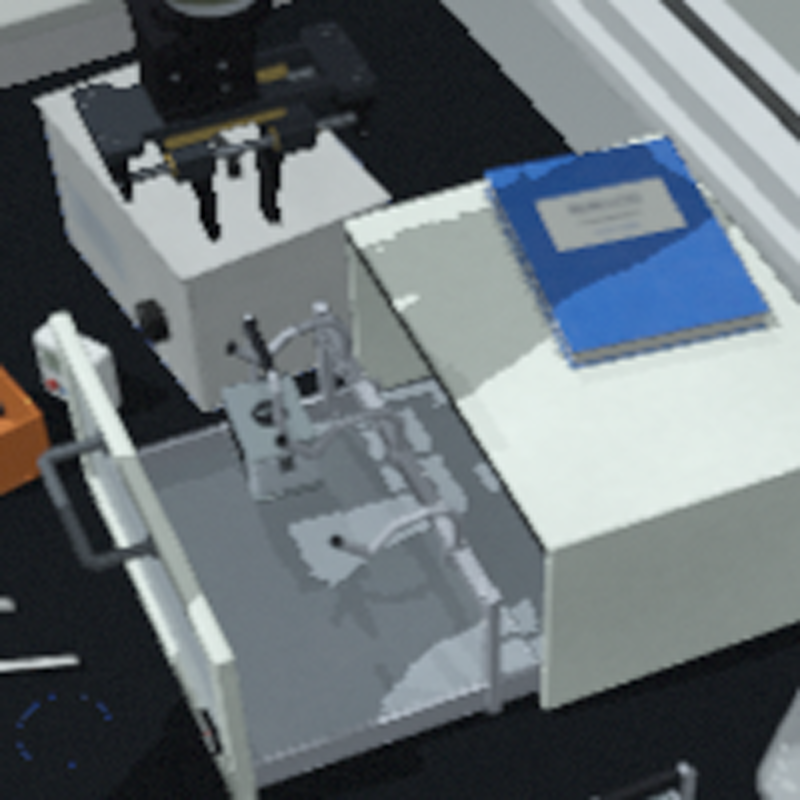

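View pics/m5.png

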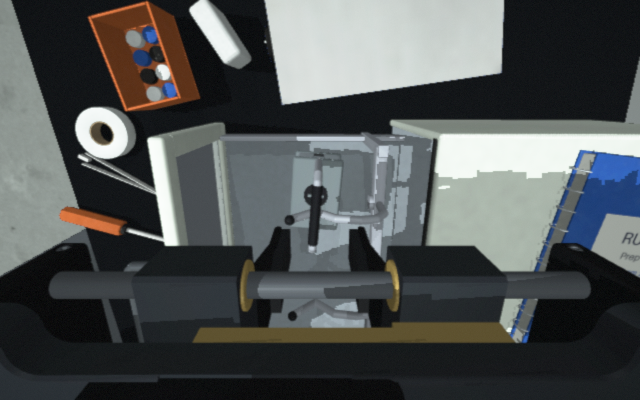

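View pics/m6.png

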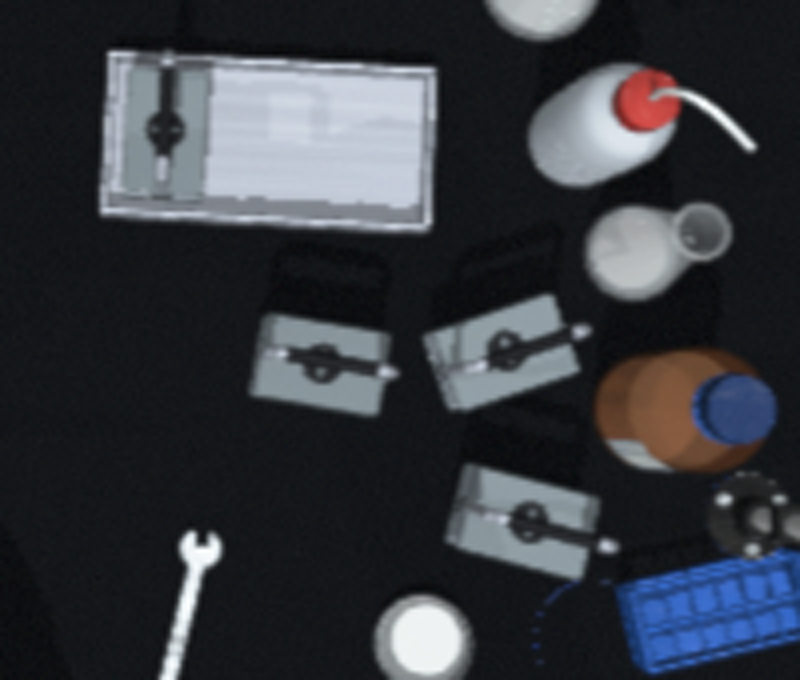

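```bash
cat >> h.py <<'E'
def can(x,y,yaw,off=.024):
    e=np.array([np.cos(np.radians(yaw)),np.sin(np.radians(yaw))]); A=np.array([x,y])
    return A+off*e,[np.r_[A+k*e,.112] for k in(-.039,0,.039)]
E
python3 - <<'E'
from h import *
g,_=can(.520,-.2235,82.5); go(np.r_[g,.23],-7.5)
E
```

```text
t 27.55 tcp [0.6226 0.3607 0.2533] xax [0.068 0.998 0.004] yax [ 0.998 -0.068  0.003] z [ 0.003  0.004 -1.   ] F [ 0.01 -0.48 -1.28] w 0.0349 q [-1.1   0.67  0.91  1.16 -0.51  1.53 -0.36]
tool shift [-0.566  -0.0614  0.0208] yaw y-axis now -3.9
spin needed (tool z down => spin=-dyaw): 3.6 or -176.4
```

Emit:
arm_command([
  {"gripper": 45, "dx": -0.03, "dy": 0, "dz": 0, "spin": 0},
  {"gripper": 45, "dx": -0.05, "dy": -0.006, "dz": 0, "spin": 0},
  {"gripper": 45, "dx": -0.055, "dy": -0.006, "dz": 0, "spin": 0},
  {"gripper": 45, "dx": -0.055, "dy": -0.006, "dz": 0, "spin": 0},
  {"gripper": 45, "dx": -0.055, "dy": -0.006, "dz": 0, "spin": 0},
  {"gripper": 45, "dx": -0.055, "dy": -0.006, "dz": 0, "spin": 0},
  {"gripper": 45, "dx": -0.055, "dy": -0.006, "dz": 0, "spin": 0},
  {"gripper": 45, "dx": -0.055, "dy": -0.006, "dz": 0, "spin": 0},
])

```text
time: 28.55
ee_pos: [0.551, -0.0471, 0.2488]
eef_rot: [0.731, 0.683, 0.0, -0.001]
ft_force: [0.7, -1.2, 0.1]
width: 0.0393
```

Emit:
arm_command([
  {"gripper": 45, "dx": -0.05, "dy": -0.006, "dz": 0, "spin": 0},
  {"gripper": 45, "dx": -0.05, "dy": -0.006, "dz": 0, "spin": 0},
  {"gripper": 45, "dx": -0.034, "dy": -0.006, "dz": 0.01, "spin": 0},
  {"gripper": 45, "dx": -0.015, "dy": -0.001, "dz": 0.01, "spin": 0},
  {"gripper": 45, "dx": 0, "dy": 0, "dz": 0, "spin": 3.6},
  {"gripper": 45, "dx": 0, "dy": 0, "dz": 0, "spin": 0},
  {"gripper": 45, "dx": 0, "dy": 0, "dz": 0, "spin": 0},
  {"gripper": 45, "dx": 0, "dy": 0, "dz": 0, "spin": 0},
])

```text
time: 29.55
ee_pos: [0.5229, -0.1925, 0.2287]
eef_rot: [0.751, 0.66, -0.0, -0.001]
ft_force: [0.0, -0.6, -0.3]
width: 0.0393
```

```bash
python3 - <<'E'
from h import *
g,p=can(.520,-.2235,82.5); go(np.r_[g,.093],-7.5)
snap('wrist','n1.png',pts=p)
E
```

```text
t 29.55 tcp [ 0.5229 -0.1925  0.2287] xax [0.129 0.992 0.001] yax [ 0.992 -0.129 -0.002] z [-0.001  0.001 -1.   ] F [ 0.03 -0.61 -0.26] w 0.0393 q [-0.67  0.31  1.15  1.68 -0.29  1.34  0.4 ]
tool shift [-0.0073  0.0014  0.1357] yaw y-axis now -7.4
spin needed (tool z down => spin=-dyaw): 0.1 or -179.9
```

View pics/n1.png

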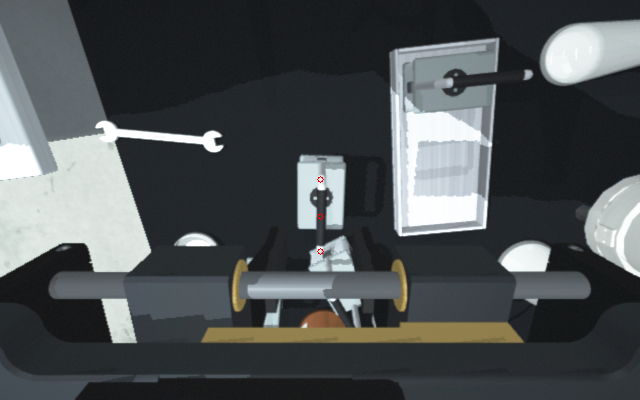

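Alignment is good; grasp and weigh.

Emit:
arm_command([
  {"gripper": 45, "dx": -0.007, "dy": 0.001, "dz": 0.03, "spin": 0},
  {"gripper": 45, "dx": 0, "dy": 0, "dz": 0.045, "spin": 0},
  {"gripper": 45, "dx": 0, "dy": 0, "dz": 0.04, "spin": 0},
  {"gripper": 45, "dx": 0, "dy": 0, "dz": 0.02, "spin": 0},
  {"gripper": 0, "dx": 0, "dy": 0, "dz": 0, "spin": 0},
  {"gripper": 0, "dx": 0, "dy": 0, "dz": 0, "spin": 0},
  {"gripper": 0, "dx": 0, "dy": 0, "dz": 0, "spin": 0},
  {"gripper": 0, "dx": 0, "dy": 0, "dz": 0, "spin": 0},
])

```text
time: 30.6
ee_pos: [0.5232, -0.1997, 0.0944]
eef_rot: [0.752, 0.66, 0.0, -0.001]
ft_force: [0.9, 0.7, 2.3]
width: 0.0084
```

Emit:
arm_command([
  {"gripper": 0, "dx": 0, "dy": 0, "dz": 0, "spin": 0},
  {"gripper": 0, "dx": 0, "dy": 0, "dz": -0.01, "spin": 0},
  {"gripper": 0, "dx": 0, "dy": 0, "dz": -0.03, "spin": 0},
  {"gripper": 0, "dx": 0, "dy": 0, "dz": -0.04, "spin": 0},
  {"gripper": 0, "dx": 0, "dy": 0, "dz": -0.04, "spin": 0},
  {"gripper": 0, "dx": 0, "dy": 0, "dz": -0.04, "spin": 0},
  {"gripper": 0, "dx": 0, "dy": 0, "dz": 0, "spin": 0},
  {"gripper": 0, "dx": 0, "dy": 0, "dz": 0, "spin": 0},
])

```text
time: 31.6
ee_pos: [0.5224, -0.1996, 0.2529]
eef_rot: [0.752, 0.66, -0.0, -0.002]
ft_force: [-0.0, -0.1, -3.1]
width: 0.0086
```

Emit:
arm_command([
  {"gripper": 0, "dx": 0, "dy": 0, "dz": 0, "spin": 0},
  {"gripper": 0, "dx": 0, "dy": 0, "dz": 0, "spin": 0},
  {"gripper": 0, "dx": 0, "dy": 0, "dz": 0, "spin": 0},
  {"gripper": 0, "dx": 0, "dy": 0, "dz": 0, "spin": 0},
  {"gripper": 0, "dx": 0, "dy": 0, "dz": 0, "spin": 0},
  {"gripper": 0, "dx": 0, "dy": 0, "dz": 0, "spin": 0},
  {"gripper": 0, "dx": 0, "dy": 0, "dz": 0, "spin": 0},
  {"gripper": 0, "dx": 0, "dy": 0, "dz": 0, "spin": 0},
])

```text
time: 32.6
ee_pos: [0.5229, -0.1999, 0.2536]
eef_rot: [0.752, 0.66, -0.0, -0.001]
ft_force: [0.1, -0.5, -1.4]
width: 0.0084
```

```bash
python3 - <<'E'
from h import *
for i in range(2): cams.camera('scene'); st()
snap('scene','o1.png',(230,120,390,290),4)
go(fr(.046,.0235,.31),-4.1)
go(tr(-.024,0,.25),88.6)
E
```

```text
t 32.65 tcp [ 0.5229 -0.1999  0.2536] xax [0.13  0.992 0.001] yax [ 0.992 -0.13  -0.002] z [-0.002  0.001 -1.   ] F [-0.11 -0.06 -2.08] w 0.0085 q [-0.66  0.3   1.16  1.63 -0.28  1.39  0.4 ]
t 32.7 tcp [ 0.5229 -0.1999  0.2536] xax [0.13  0.992 0.001] yax [ 0.992 -0.13  -0.002] z [-0.002  0.001 -1.   ] F [-0.21  0.38 -2.42] w 0.0085 q [-0.66  0.3   1.16  1.63 -0.28  1.39  0.4 ]
t 32.75 tcp [ 0.5229 -0.1999  0.2536] xax [0.13  0.992 0.001] yax [ 0.992 -0.13  -0.002] z [-0.002  0.001 -1.   ] F [ 0.54 -0.3  -2.43] w 0.0083 q [-0.66  0.3   1.16  1.63 -0.28  1.39  0.4 ]
tool shift [ 0.4593 -0.046  -0.0558] yaw y-axis now -7.5
spin needed (tool z down => spin=-dyaw): -3.4 or 176.6
t 32.75 tcp [ 0.5229 -0.1999  0.2536] xax [0.13  0.992 0.001] yax [ 0.992 -0.13  -0.002] z [-0.002  0.001 -1.   ] F [ 0.54 -0.3  -2.43] w 0.0083 q [-0.66  0.3   1.16  1.63 -0.28  1.39  0.4 ]
tool shift [0.0307 0.1272 0.0034] yaw y-axis now -7.5
spin needed (tool z down => spin=-dyaw): 83.9 or -96.1
```

View pics/o1.png

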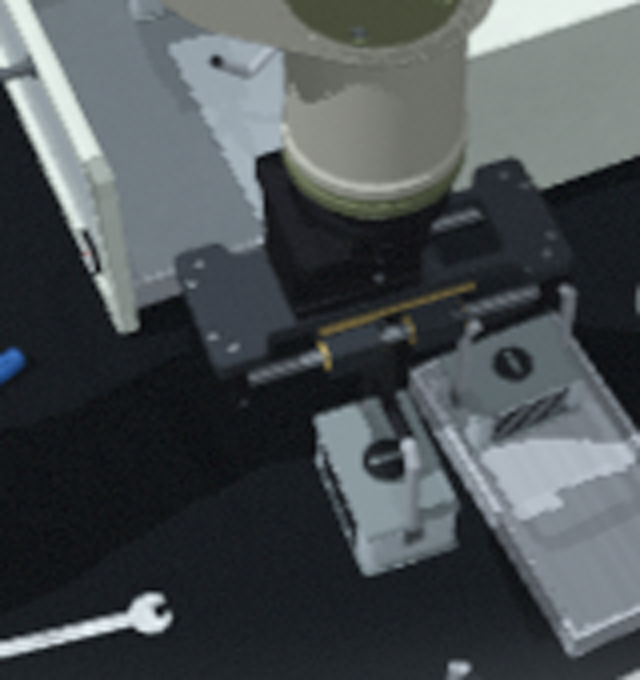

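Emit:
arm_command([
  {"gripper": 0, "dx": 0, "dy": 0, "dz": 0, "spin": 6},
  {"gripper": 0, "dx": 0, "dy": 0, "dz": 0, "spin": 10.5},
  {"gripper": 0, "dx": 0, "dy": 0, "dz": 0, "spin": 10.5},
  {"gripper": 0, "dx": 0, "dy": 0, "dz": 0, "spin": 10.5},
  {"gripper": 0, "dx": 0, "dy": 0, "dz": 0, "spin": 10.5},
  {"gripper": 0, "dx": 0, "dy": 0, "dz": 0, "spin": 10.5},
  {"gripper": 0, "dx": 0, "dy": 0, "dz": 0, "spin": 10.5},
  {"gripper": 0, "dx": 0, "dy": 0, "dz": 0, "spin": 10.5},
])

```text
time: 33.75
ee_pos: [0.5229, -0.1998, 0.2536]
eef_rot: [1.0, 0.024, -0.001, -0.001]
ft_force: [-0.8, -0.3, -1.8]
width: 0.0083
```

```bash
python3 - <<'E'
from h import *
go(tr(.024,0,.25),88.6)
E
```

```text
t 33.75 tcp [ 0.5229 -0.1998  0.2536] xax [ 0.999  0.047 -0.002] yax [ 0.047 -0.999 -0.001] z [-0.002  0.001 -1.   ] F [-0.83 -0.27 -1.85] w 0.0083 q [-0.74  0.39  1.31  1.64 -0.38  1.42 -0.91]
tool shift [ 0.1785 -0.0044  0.0033] yaw y-axis now -87.3
spin needed (tool z down => spin=-dyaw): 4.1 or -175.9
```

Emit:
arm_command([
  {"gripper": 0, "dx": 0.02, "dy": 0, "dz": 0, "spin": 0},
  {"gripper": 0, "dx": 0.035, "dy": -0.001, "dz": 0, "spin": 0},
  {"gripper": 0, "dx": 0.045, "dy": -0.001, "dz": 0, "spin": 0},
  {"gripper": 0, "dx": 0.045, "dy": -0.001, "dz": 0, "spin": 0},
  {"gripper": 0, "dx": 0.034, "dy": -0.001, "dz": 0, "spin": 0},
  {"gripper": 0, "dx": 0, "dy": 0, "dz": 0, "spin": 4},
  {"gripper": 0, "dx": 0, "dy": 0, "dz": 0.03, "spin": 0},
  {"gripper": 0, "dx": 0, "dy": 0, "dz": 0, "spin": 0},
])

```text
time: 34.75
ee_pos: [0.7007, -0.1855, 0.2208]
eef_rot: [1.0, -0.008, -0.003, -0.001]
ft_force: [-0.2, -0.2, -1.0]
width: 0.0085
```

```bash
python3 - <<'E'
from h import *
go(tr(.024,0,.0985),88.6)
snap('scene','p1.png',(280,110,440,300),3)
snap('wrist','p2.png')
E
```

```text
t 34.75 tcp [ 0.7007 -0.1855  0.2208] xax [ 1.    -0.017 -0.006] yax [-0.017 -1.    -0.002] z [-0.006  0.002 -1.   ] F [-0.18 -0.23 -0.99] w 0.0085 q [-0.37  0.77  1.06  1.18 -0.65  1.53 -1.02]
tool shift [0.001  0.0019 0.1223] yaw y-axis now -90.9
spin needed (tool z down => spin=-dyaw): 0.5 or -179.5
```

View pics/p1.png

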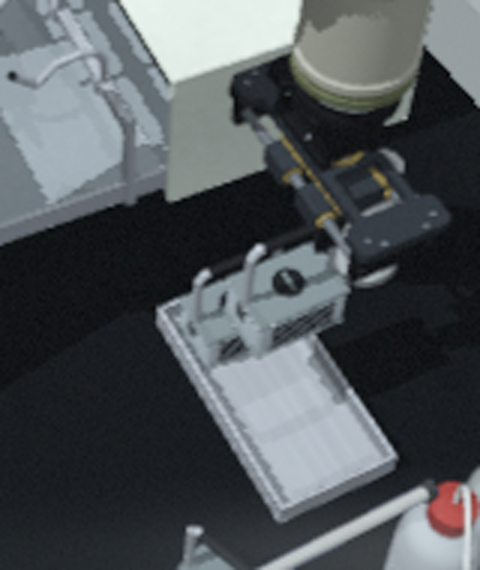

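View pics/p2.png

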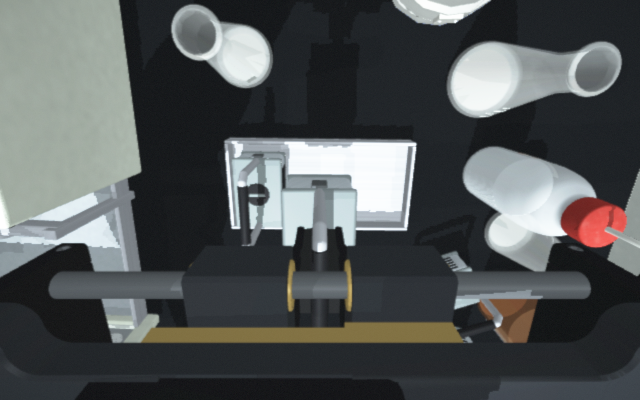

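Emit:
arm_command([
  {"gripper": 0, "dx": 0.001, "dy": 0.002, "dz": 0.02, "spin": 0},
  {"gripper": 0, "dx": 0, "dy": 0, "dz": 0.04, "spin": 0},
  {"gripper": 0, "dx": 0, "dy": 0, "dz": 0.03, "spin": 0},
  {"gripper": 0, "dx": 0, "dy": 0, "dz": 0.015, "spin": 0},
  {"gripper": 0, "dx": 0, "dy": 0, "dz": 0.01, "spin": 0},
  {"gripper": 0, "dx": 0, "dy": 0, "dz": 0.006, "spin": 0},
  {"gripper": 0, "dx": 0, "dy": 0, "dz": 0.001, "spin": 0},
  {"gripper": 0, "dx": 0, "dy": 0, "dz": 0, "spin": 0},
])

```text
time: 35.85
ee_pos: [0.7024, -0.1884, 0.102]
eef_rot: [1.0, -0.008, -0.0, -0.0]
ft_force: [-0.6, -0.3, -2.3]
width: 0.0086
```

```bash
python3 - <<'E'
from h import *
go(tr(.024,0,.0985),88.6)
snap('scene','p3.png',(280,110,440,300),3)
E
```

```text
t 35.85 tcp [ 0.7024 -0.1884  0.102 ] xax [ 1.    -0.017 -0.001] yax [-0.017 -1.    -0.001] z [-0.001  0.001 -1.   ] F [-0.64 -0.28 -2.28] w 0.0086 q [-0.38  0.85  1.    1.32 -0.71  1.34 -0.97]
tool shift [-0.0014 -0.0013  0.0035] yaw y-axis now -91.0
spin needed (tool z down => spin=-dyaw): 0.4 or -179.6
```

View pics/p3.png

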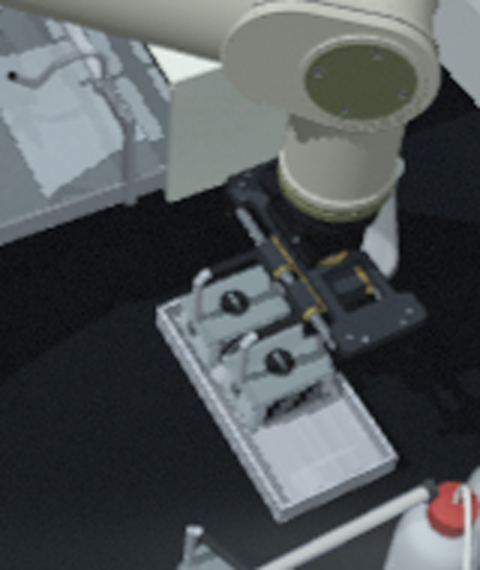

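Emit:
arm_command([
  {"gripper": 0, "dx": -0.001, "dy": -0.001, "dz": 0.003, "spin": 0},
  {"gripper": 0, "dx": 0, "dy": 0, "dz": 0.001, "spin": 0},
  {"gripper": 45, "dx": 0, "dy": 0, "dz": 0, "spin": 0},
  {"gripper": 45, "dx": 0, "dy": 0, "dz": 0, "spin": 0},
  {"gripper": 45, "dx": 0, "dy": 0, "dz": 0, "spin": 0},
  {"gripper": 45, "dx": 0, "dy": 0, "dz": -0.03, "spin": 0},
  {"gripper": 45, "dx": 0, "dy": 0, "dz": -0.05, "spin": 0},
  {"gripper": 45, "dx": 0, "dy": 0, "dz": -0.05, "spin": 0},
])

```text
time: 36.9
ee_pos: [0.701, -0.1874, 0.2285]
eef_rot: [1.0, -0.009, -0.001, -0.001]
ft_force: [0.8, -0.2, 0.5]
width: 0.0388
```

```bash
python3 - <<'E'
from h import *
go(np.r_[can(.5315,-.3465,109.1)[0],.23],19.1)
snap('top','q1.png',(280,140,480,310),4)
snap('scene','q2.png',(280,110,480,310),3)
E
```

```text
t 36.9 tcp [ 0.701  -0.1874  0.2285] xax [ 1.    -0.017 -0.002] yax [-0.017 -1.    -0.001] z [-0.002  0.001 -1.   ] F [ 0.82 -0.16  0.47] w 0.0388 q [-0.37  0.77  1.06  1.17 -0.65  1.54 -1.02]
tool shift [-0.175   0.1395 -0.0012] yaw y-axis now -91.0
spin needed (tool z down => spin=-dyaw): 69.9 or -110.1
```

View pics/q1.png

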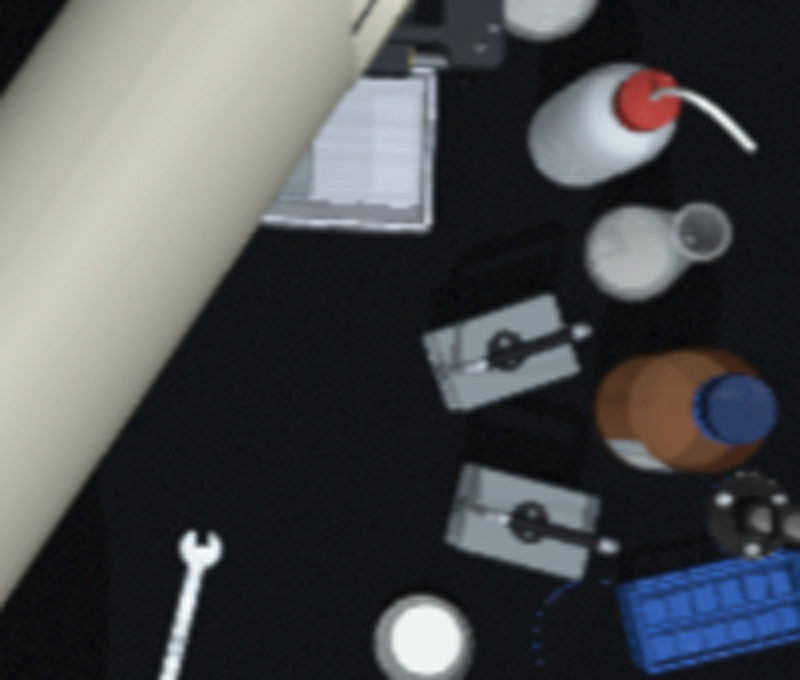

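View pics/q2.png

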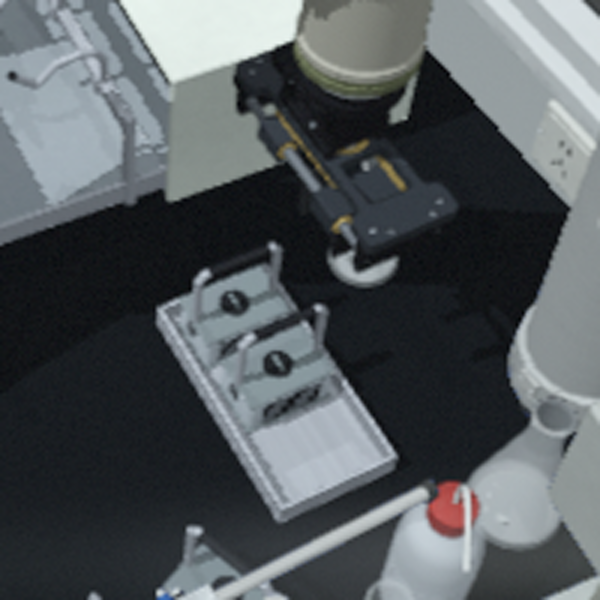

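Emit:
arm_command([
  {"gripper": 45, "dx": -0.02, "dy": 0.01, "dz": 0, "spin": 0},
  {"gripper": 45, "dx": -0.035, "dy": 0.03, "dz": 0, "spin": 0},
  {"gripper": 45, "dx": -0.04, "dy": 0.03, "dz": 0, "spin": 0},
  {"gripper": 45, "dx": -0.04, "dy": 0.03, "dz": 0, "spin": 0},
  {"gripper": 45, "dx": -0.03, "dy": 0.03, "dz": 0, "spin": 0},
  {"gripper": 45, "dx": -0.01, "dy": 0.01, "dz": 0, "spin": -8},
  {"gripper": 45, "dx": 0, "dy": 0, "dz": 0, "spin": -10.5},
  {"gripper": 45, "dx": 0, "dy": 0, "dz": 0, "spin": -10.5},
])

```text
time: 38.0
ee_pos: [0.5236, -0.3245, 0.227]
eef_rot: [0.97, 0.245, -0.001, -0.001]
ft_force: [0.6, -0.1, -0.6]
width: 0.0393
```

Emit:
arm_command([
  {"gripper": 45, "dx": 0, "dy": 0, "dz": 0, "spin": -10.5},
  {"gripper": 45, "dx": 0, "dy": 0, "dz": 0, "spin": -10.5},
  {"gripper": 45, "dx": 0, "dy": 0, "dz": 0, "spin": -10.5},
  {"gripper": 45, "dx": 0, "dy": 0, "dz": 0, "spin": -10.5},
  {"gripper": 45, "dx": 0, "dy": 0, "dz": 0, "spin": -10.5},
  {"gripper": 45, "dx": 0, "dy": 0, "dz": 0, "spin": -10.5},
  {"gripper": 45, "dx": 0, "dy": 0, "dz": 0, "spin": -10.5},
  {"gripper": 45, "dx": 0, "dy": 0, "dz": 0, "spin": -7},
])

```text
time: 39.0
ee_pos: [0.5237, -0.3244, 0.227]
eef_rot: [0.582, 0.813, 0.0, -0.001]
ft_force: [0.1, 0.2, -0.5]
width: 0.0389
```

```bash
python3 - <<'E'
from h import *
g,p=can(.5315,-.3465,109.1); go(np.r_[g,.093],19.1)
snap('wrist','r1.png',pts=p)
E
```

```text
t 39.0 tcp [ 0.5237 -0.3244  0.227 ] xax [-0.322  0.947  0.002] yax [ 0.947  0.322 -0.001] z [-0.002  0.002 -1.   ] F [ 0.1   0.16 -0.52] w 0.0389 q [-0.11  0.38  0.78  1.51 -0.27  1.36  1.01]
tool shift [0.0003 0.0003 0.134 ] yaw y-axis now 18.8
spin needed (tool z down => spin=-dyaw): -0.3 or 179.7
```

View pics/r1.png

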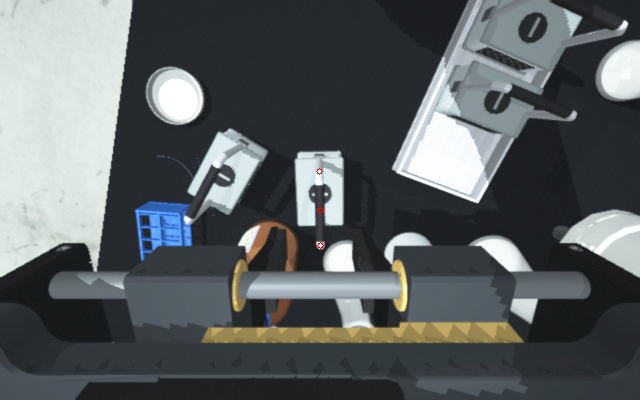

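Well aligned; grasp and weigh.

Emit:
arm_command([
  {"gripper": 45, "dx": 0, "dy": 0, "dz": 0.03, "spin": 0},
  {"gripper": 45, "dx": 0, "dy": 0, "dz": 0.045, "spin": 0},
  {"gripper": 45, "dx": 0, "dy": 0, "dz": 0.04, "spin": 0},
  {"gripper": 45, "dx": 0, "dy": 0, "dz": 0.018, "spin": 0},
  {"gripper": 0, "dx": 0, "dy": 0, "dz": 0, "spin": 0},
  {"gripper": 0, "dx": 0, "dy": 0, "dz": 0, "spin": 0},
  {"gripper": 0, "dx": 0, "dy": 0, "dz": 0, "spin": 0},
  {"gripper": 0, "dx": 0, "dy": 0, "dz": 0, "spin": 0},
])

```text
time: 40.05
ee_pos: [0.524, -0.3244, 0.0953]
eef_rot: [0.584, 0.812, 0.0, -0.001]
ft_force: [0.5, 1.5, 5.4]
width: 0.0086
```

Emit:
arm_command([
  {"gripper": 0, "dx": 0, "dy": 0, "dz": 0, "spin": 0},
  {"gripper": 0, "dx": 0, "dy": 0, "dz": -0.01, "spin": 0},
  {"gripper": 0, "dx": 0, "dy": 0, "dz": -0.03, "spin": 0},
  {"gripper": 0, "dx": 0, "dy": 0, "dz": -0.04, "spin": 0},
  {"gripper": 0, "dx": 0, "dy": 0, "dz": -0.04, "spin": 0},
  {"gripper": 0, "dx": 0, "dy": 0, "dz": -0.04, "spin": 0},
  {"gripper": 0, "dx": 0, "dy": 0, "dz": 0, "spin": 0},
  {"gripper": 0, "dx": 0, "dy": 0, "dz": 0, "spin": 0},
])

```text
time: 41.05
ee_pos: [0.5234, -0.3238, 0.2528]
eef_rot: [0.584, 0.812, -0.0, -0.002]
ft_force: [0.1, -0.1, -7.1]
width: 0.0084
```

Emit:
arm_command([
  {"gripper": 0, "dx": 0, "dy": 0, "dz": 0, "spin": 0},
  {"gripper": 0, "dx": 0, "dy": 0, "dz": 0, "spin": 0},
  {"gripper": 0, "dx": 0, "dy": 0, "dz": 0, "spin": 0},
  {"gripper": 0, "dx": 0, "dy": 0, "dz": 0, "spin": 0},
  {"gripper": 0, "dx": 0, "dy": 0, "dz": 0, "spin": 0},
  {"gripper": 0, "dx": 0, "dy": 0, "dz": 0, "spin": 0},
  {"gripper": 0, "dx": 0, "dy": 0, "dz": 0, "spin": 0},
  {"gripper": 0, "dx": 0, "dy": 0, "dz": 0, "spin": 0},
])

```text
time: 42.05
ee_pos: [0.524, -0.3245, 0.2544]
eef_rot: [0.584, 0.812, 0.0, -0.001]
ft_force: [-0.7, -0.5, -6.1]
width: 0.0083
```

```bash
python3 - <<'E'
from h import *
for i in range(2): cams.camera('scene'); st()
snap('scene','s1.png',(230,170,430,340),4)
go(fr(.046,.0235,.31),-4.1)
go(tr(-.024,-.075,.25),88.6)
E
```

```text
t 42.1 tcp [ 0.524  -0.3245  0.2544] xax [-0.318  0.948  0.002] yax [ 0.948  0.318 -0.001] z [-0.002  0.001 -1.   ] F [-0.37 -1.01 -5.54] w 0.0084 q [-0.12  0.36  0.79  1.47 -0.26  1.42  1.  ]
t 42.15 tcp [ 0.524  -0.3245  0.2544] xax [-0.318  0.948  0.002] yax [ 0.948  0.318 -0.001] z [-0.002  0.001 -1.   ] F [ 0.5   0.26 -5.37] w 0.0084 q [-0.12  0.36  0.79  1.47 -0.26  1.42  1.  ]
t 42.2 tcp [ 0.524  -0.3245  0.2544] xax [-0.318  0.948  0.002] yax [ 0.948  0.318 -0.001] z [-0.002  0.001 -1.   ] F [-0.43 -0.15 -5.09] w 0.0085 q [-0.12  0.36  0.79  1.47 -0.26  1.42  1.  ]
tool shift [ 0.5515  0.1985 -0.0548] yaw y-axis now 18.5
spin needed (tool z down => spin=-dyaw): 22.6 or -157.4
t 42.2 tcp [ 0.524  -0.3245  0.2544] xax [-0.318  0.948  0.002] yax [ 0.948  0.318 -0.001] z [-0.002  0.001 -1.   ] F [-0.43 -0.15 -5.09] w 0.0085 q [-0.12  0.36  0.79  1.47 -0.26  1.42  1.  ]
tool shift [0.0198 0.1407 0.0043] yaw y-axis now 18.5
spin needed (tool z down => spin=-dyaw): -70.1 or 109.9
```

View pics/s1.png

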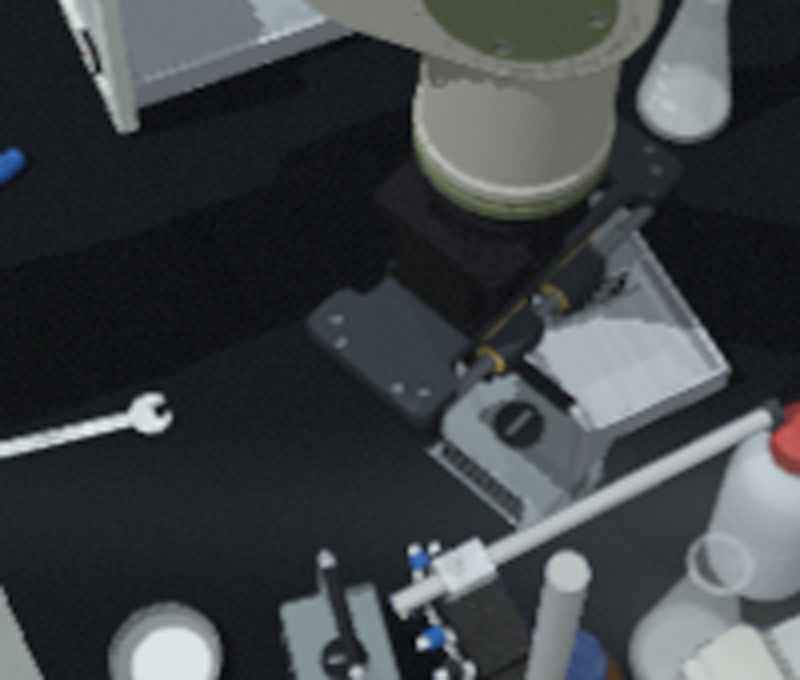

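Emit:
arm_command([
  {"gripper": 0, "dx": 0, "dy": 0, "dz": -0.02, "spin": 7},
  {"gripper": 0, "dx": 0, "dy": 0, "dz": -0.02, "spin": 8},
  {"gripper": 0, "dx": 0, "dy": 0, "dz": -0.016, "spin": 7.6},
  {"gripper": 0, "dx": 0.02, "dy": 0, "dz": 0, "spin": 0},
  {"gripper": 0, "dx": 0.04, "dy": -0.003, "dz": 0, "spin": 0},
  {"gripper": 0, "dx": 0.05, "dy": -0.003, "dz": 0, "spin": 0},
  {"gripper": 0, "dx": 0.05, "dy": -0.003, "dz": 0, "spin": 0},
  {"gripper": 0, "dx": 0.05, "dy": -0.003, "dz": 0, "spin": 0},
])

```text
time: 43.2
ee_pos: [0.5269, -0.1127, 0.3109]
eef_rot: [0.732, 0.682, 0.0, -0.001]
ft_force: [1.0, 1.2, -5.1]
width: 0.0084
```

Emit:
arm_command([
  {"gripper": 0, "dx": 0.05, "dy": -0.003, "dz": 0, "spin": 0},
  {"gripper": 0, "dx": 0.05, "dy": -0.003, "dz": 0, "spin": 0},
  {"gripper": 0, "dx": 0.05, "dy": -0.003, "dz": 0, "spin": 0},
  {"gripper": 0, "dx": 0.05, "dy": -0.003, "dz": 0, "spin": 0},
  {"gripper": 0, "dx": 0.05, "dy": -0.003, "dz": 0, "spin": 0},
  {"gripper": 0, "dx": 0.05, "dy": -0.002, "dz": 0, "spin": 0},
  {"gripper": 0, "dx": 0.04, "dy": 0, "dz": 0, "spin": 0},
  {"gripper": 0, "dx": 0.02, "dy": 0, "dz": 0, "spin": 0},
])

```text
time: 44.2
ee_pos: [0.5352, 0.2487, 0.3108]
eef_rot: [0.731, 0.683, -0.0, -0.001]
ft_force: [0.3, -1.2, -6.0]
width: 0.0085
```

```bash
python3 - <<'E'
from h import *
go(fr(.046,.0235,.1735),-4.1)
snap('scene','t1.png',(200,0,400,200),3)
snap('wrist','t2.png',pts=[fr(.093,y,.167) for y in(.105,0,-.105)])
snap('top','t3.png',(280,190,480,310),4)
E
```

```text
t 44.2 tcp [0.5352 0.2487 0.3108] xax [0.068 0.998 0.001] yax [ 0.998 -0.068 -0.002] z [-0.002  0.002 -1.   ] F [ 0.31 -1.2  -6.02] w 0.0085 q [-0.96  0.24  0.55  1.44 -0.13  1.5  -0.48]
tool shift [0.0126 0.0013 0.1373] yaw y-axis now -3.9
spin needed (tool z down => spin=-dyaw): 0.2 or -179.8
```

View pics/t1.png

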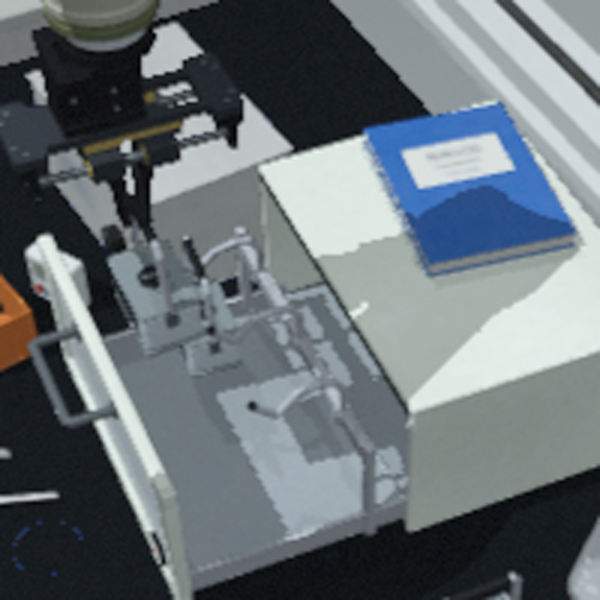

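View pics/t2.png

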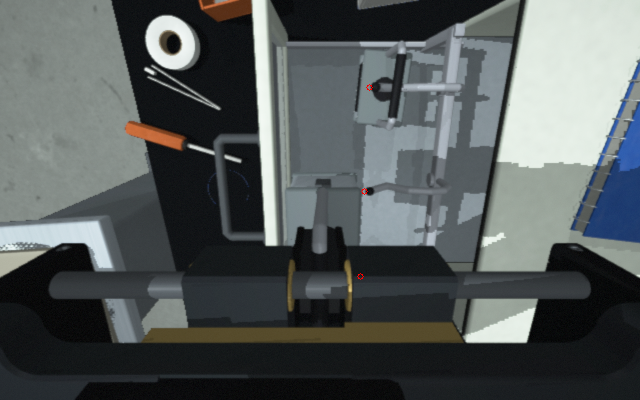

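View pics/t3.png

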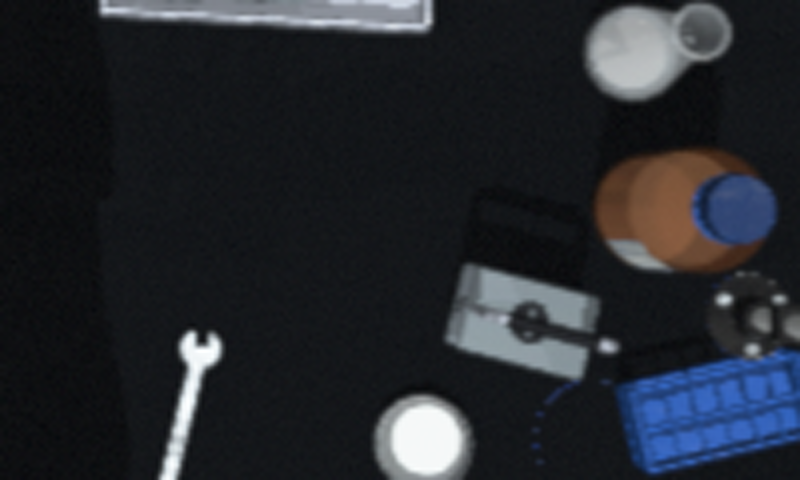

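Emit:
arm_command([
  {"gripper": 0, "dx": 0.012, "dy": 0.001, "dz": 0.01, "spin": 0},
  {"gripper": 0, "dx": 0, "dy": 0, "dz": 0.03, "spin": 0},
  {"gripper": 0, "dx": 0, "dy": 0, "dz": 0.03, "spin": 0},
  {"gripper": 0, "dx": 0, "dy": 0, "dz": 0.03, "spin": 0},
  {"gripper": 0, "dx": 0, "dy": 0, "dz": 0.025, "spin": 0},
  {"gripper": 0, "dx": 0, "dy": 0, "dz": 0.012, "spin": 0},
  {"gripper": 0, "dx": 0, "dy": 0, "dz": 0, "spin": 0},
  {"gripper": 0, "dx": 0, "dy": 0, "dz": 0, "spin": 0},
])

```text
time: 45.35
ee_pos: [0.5379, 0.2583, 0.1753]
eef_rot: [0.732, 0.681, 0.001, -0.001]
ft_force: [0.6, 0.1, -5.2]
width: 0.0083
```

Emit:
arm_command([
  {"gripper": 0, "dx": 0, "dy": 0.015, "dz": 0, "spin": 0},
  {"gripper": 0, "dx": 0, "dy": 0.02, "dz": 0, "spin": 0},
  {"gripper": 0, "dx": 0, "dy": 0.02, "dz": 0, "spin": 0},
  {"gripper": 0, "dx": 0, "dy": 0.012, "dz": 0, "spin": 0},
  {"gripper": 0, "dx": 0, "dy": 0.01, "dz": 0, "spin": 0},
  {"gripper": 0, "dx": 0, "dy": 0, "dz": 0, "spin": 0},
  {"gripper": 0, "dx": 0, "dy": 0, "dz": 0, "spin": 0},
  {"gripper": 0, "dx": 0, "dy": 0, "dz": 0, "spin": 0},
])

```text
time: 46.35
ee_pos: [0.6136, 0.253, 0.1742]
eef_rot: [0.732, 0.682, -0.0, -0.001]
ft_force: [-0.1, 0.4, -5.7]
width: 0.0084
```

```bash
python3 - <<'E'
from h import *
go(fr(.123,.0235,.1405),-4.1)
snap('scene','u1.png',(200,0,400,200),4)
E
```

```text
t 46.35 tcp [0.6136 0.253  0.1742] xax [0.07  0.998 0.002] yax [ 0.998 -0.07  -0.002] z [-0.002  0.002 -1.   ] F [-0.06  0.41 -5.73] w 0.0084 q [-0.84  0.48  0.53  1.44 -0.25  1.29 -0.36]
tool shift [0.0029 0.0001 0.0337] yaw y-axis now -4.0
spin needed (tool z down => spin=-dyaw): 0.1 or -179.9
```

View pics/u1.png

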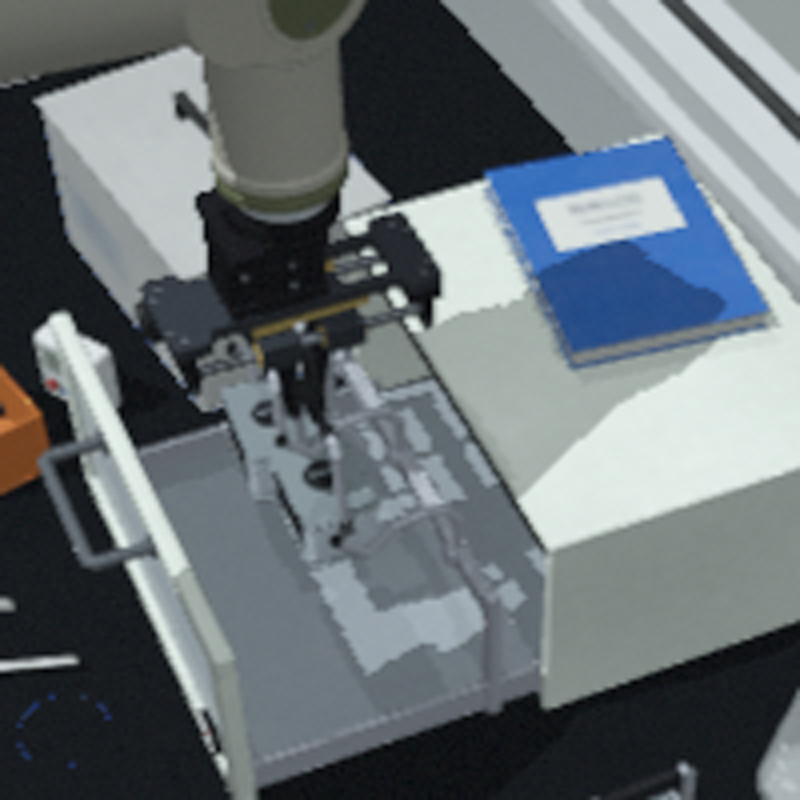

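Emit:
arm_command([
  {"gripper": 0, "dx": 0.003, "dy": 0, "dz": 0.01, "spin": 0},
  {"gripper": 0, "dx": 0, "dy": 0, "dz": 0.01, "spin": 0},
  {"gripper": 0, "dx": 0, "dy": 0, "dz": 0.006, "spin": 0},
  {"gripper": 0, "dx": 0, "dy": 0, "dz": 0.004, "spin": 0},
  {"gripper": 0, "dx": 0, "dy": 0, "dz": 0.003, "spin": 0},
  {"gripper": 0, "dx": 0, "dy": 0, "dz": 0, "spin": 0},
  {"gripper": 0, "dx": 0, "dy": 0, "dz": 0, "spin": 0},
  {"gripper": 0, "dx": 0, "dy": 0, "dz": 0, "spin": 0},
])

```text
time: 47.4
ee_pos: [0.6145, 0.2558, 0.1416]
eef_rot: [0.732, 0.682, 0.0, -0.001]
ft_force: [-2.0, -0.3, 4.2]
width: 0.0086
```

```bash
python3 - <<'E'
from h import *
go(fr(.123,.0235,.1405),-4.1)
snap('scene','u2.png',(200,0,400,200),4); st()
E
```

```text
t 47.4 tcp [0.6145 0.2558 0.1416] xax [0.071 0.997 0.002] yax [ 0.997 -0.071 -0.001] z [-0.001  0.002 -1.   ] F [-2.   -0.34  4.16] w 0.0086 q [-0.83  0.51  0.52  1.47 -0.26  1.23 -0.36]
tool shift [ 0.0001 -0.0007  0.0011] yaw y-axis now -4.1
spin needed (tool z down => spin=-dyaw): 0.0 or -180.0
t 47.45 tcp [0.6145 0.2558 0.1416] xax [0.071 0.997 0.002] yax [ 0.997 -0.071 -0.001] z [-0.001  0.002 -1.   ] F [-1.7   0.01  4.46] w 0.0086 q [-0.83  0.51  0.52  1.47 -0.26  1.23 -0.36]
```

View pics/u2.png

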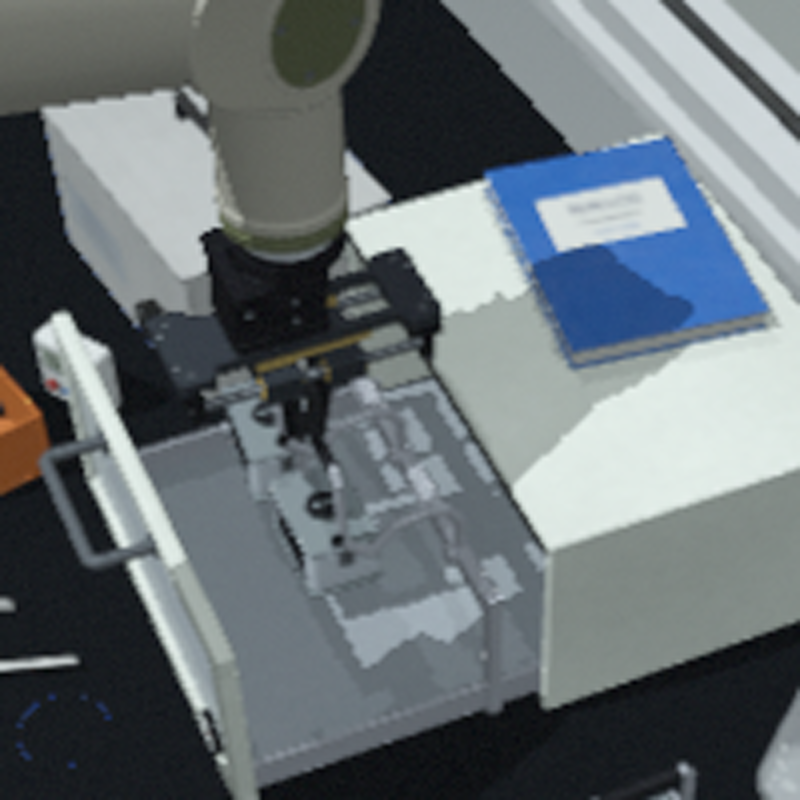

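Hook carries it. Release.

Emit:
arm_command([
  {"gripper": 10, "dx": 0, "dy": 0, "dz": 0, "spin": 0},
  {"gripper": 20, "dx": 0, "dy": 0, "dz": 0, "spin": 0},
  {"gripper": 40, "dx": 0, "dy": 0, "dz": 0, "spin": 0},
  {"gripper": 40, "dx": 0, "dy": 0, "dz": 0, "spin": 0},
  {"gripper": 40, "dx": 0, "dy": 0, "dz": -0.01, "spin": 0},
  {"gripper": 40, "dx": 0, "dy": 0, "dz": -0.02, "spin": 0},
  {"gripper": 40, "dx": 0, "dy": 0, "dz": -0.04, "spin": 0},
  {"gripper": 40, "dx": 0, "dy": 0, "dz": -0.04, "spin": 0},
])

```text
time: 48.45
ee_pos: [0.6145, 0.2555, 0.2539]
eef_rot: [0.732, 0.682, 0.0, -0.001]
ft_force: [1.0, 0.1, -1.2]
width: 0.0348
```

```bash
python3 - <<'E'
from h import *
g,_=can(.4195,-.3605,76); go(np.r_[g,.23],-14)
snap('scene','v1.png',(200,0,400,200),4)
snap('top','v2.png',(280,190,480,310),4)
E
```

```text
t 48.45 tcp [0.6145 0.2555 0.2539] xax [0.071 0.997 0.002] yax [ 0.997 -0.071 -0.001] z [-0.     0.002 -1.   ] F [ 1.04  0.12 -1.22] w 0.0348 q [-0.84  0.44  0.54  1.32 -0.23  1.44 -0.38]
tool shift [-0.6047 -0.1466  0.0229] yaw y-axis now -4.1
spin needed (tool z down => spin=-dyaw): 9.9 or -170.1
```

View pics/v1.png

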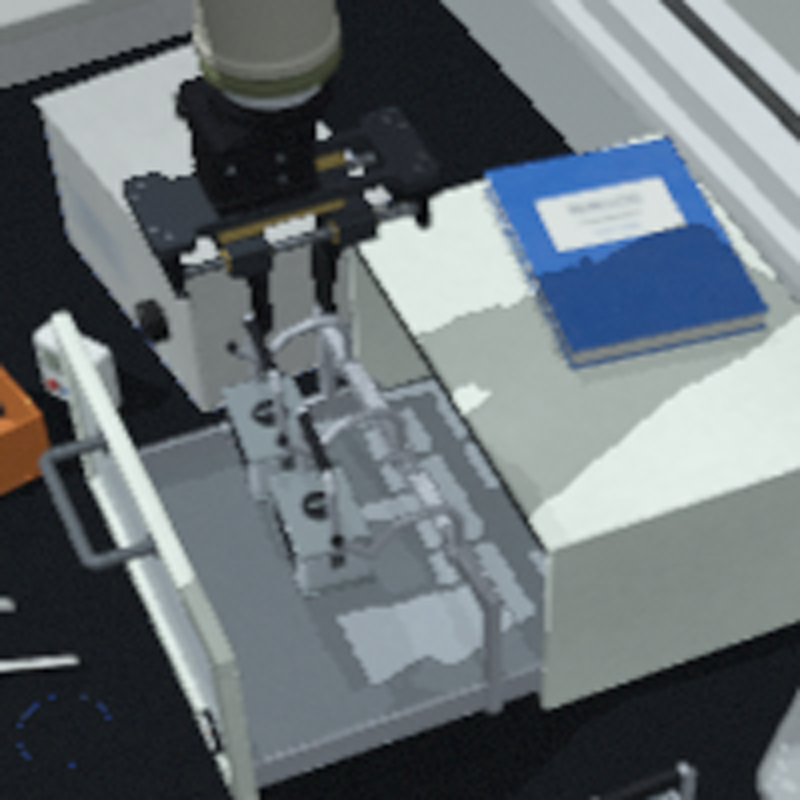

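View pics/v2.png

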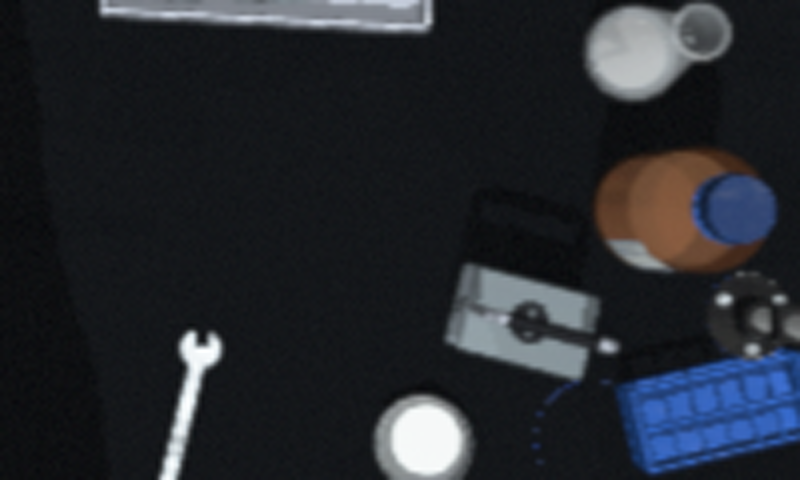

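```bash
python3 - <<'E'
from h import *
def tri(a,b):
    Ps=[];
    for n in('top','scene'):
        K,R,t=cam(n); Ps.append(K@np.c_[R,t])
    X=cv2.triangulatePoints(Ps[0],Ps[1],np.array(a,float).reshape(2,1),np.array(b,float).reshape(2,1)); return (X[:3]/X[3]).ravel()
print(tri((512,303),(330,321)),tri((512,199),(424,274)),tri((600,295),(370,320)))
snap('top','w1.png',(420,180,620,320),4); snap('scene','w2.png',(290,250,450,400),4)
E
```

```text
[ 0.39216968 -0.46672499  0.38258185] [ 0.57843644 -0.46916007  0.38398233] [ 0.42000074 -0.53507219  0.50577001]
```

View pics/w1.png

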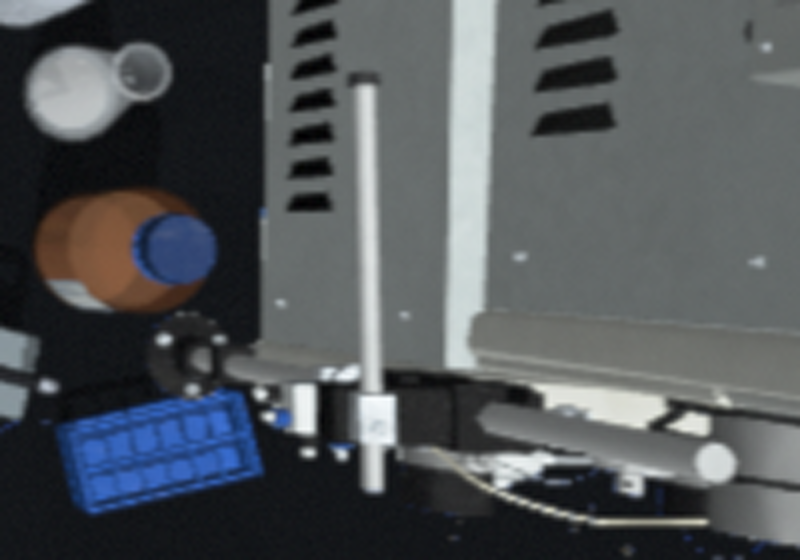

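View pics/w2.png

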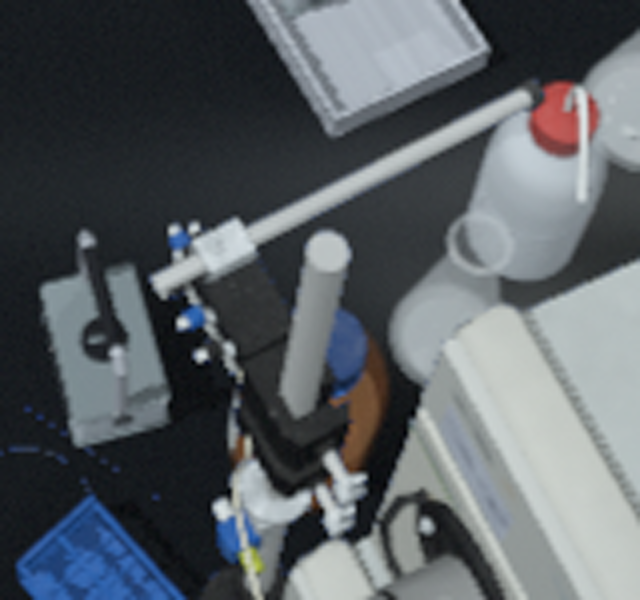

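Emit:
arm_command([
  {"gripper": 45, "dx": -0.03, "dy": 0, "dz": 0, "spin": 0},
  {"gripper": 45, "dx": -0.05, "dy": -0.01, "dz": 0, "spin": 0},
  {"gripper": 45, "dx": -0.055, "dy": -0.013, "dz": 0, "spin": 0},
  {"gripper": 45, "dx": -0.055, "dy": -0.013, "dz": 0, "spin": 0},
  {"gripper": 45, "dx": -0.055, "dy": -0.013, "dz": 0, "spin": 0},
  {"gripper": 45, "dx": -0.055, "dy": -0.013, "dz": 0, "spin": 0},
  {"gripper": 45, "dx": -0.055, "dy": -0.013, "dz": 0, "spin": 0},
  {"gripper": 45, "dx": -0.055, "dy": -0.013, "dz": 0, "spin": 0},
])

```text
time: 49.65
ee_pos: [0.4963, -0.1486, 0.2504]
eef_rot: [0.732, 0.682, -0.0, -0.001]
ft_force: [1.1, -0.1, 0.6]
width: 0.039
```

Emit:
arm_command([
  {"gripper": 45, "dx": -0.055, "dy": -0.013, "dz": 0, "spin": 0},
  {"gripper": 45, "dx": -0.055, "dy": -0.013, "dz": 0, "spin": 0},
  {"gripper": 45, "dx": -0.045, "dy": -0.013, "dz": 0, "spin": 0},
  {"gripper": 45, "dx": -0.03, "dy": -0.013, "dz": 0.01, "spin": 0},
  {"gripper": 45, "dx": -0.01, "dy": -0.006, "dz": 0.01, "spin": 0},
  {"gripper": 45, "dx": 0, "dy": 0, "dz": 0, "spin": 5},
  {"gripper": 45, "dx": 0, "dy": 0, "dz": 0, "spin": 5},
  {"gripper": 45, "dx": 0, "dy": 0, "dz": 0, "spin": 0},
])

```text
time: 50.65
ee_pos: [0.4263, -0.3363, 0.23]
eef_rot: [0.788, 0.616, -0.0, -0.002]
ft_force: [0.1, 0.8, 0.2]
width: 0.0392
```

```bash
python3 - <<'E'
from h import *
g,p=can(.4195,-.3605,76); go(np.r_[g,.093],-14)
snap('wrist','x1.png',pts=p)
E
```

```text
t 50.65 tcp [ 0.4263 -0.3363  0.23  ] xax [0.241 0.971 0.001] yax [ 0.971 -0.241 -0.003] z [-0.002  0.002 -1.   ] F [0.11 0.76 0.2 ] w 0.0392 q [-0.25  0.2   0.96  1.71 -0.17  1.33  0.49]
tool shift [-0.0013 -0.0003  0.137 ] yaw y-axis now -13.9
spin needed (tool z down => spin=-dyaw): 0.1 or -179.9
```

View pics/x1.png

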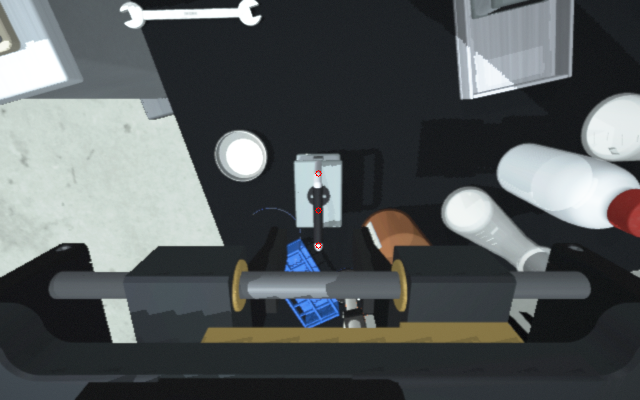

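Emit:
arm_command([
  {"gripper": 45, "dx": 0, "dy": 0, "dz": 0.03, "spin": 0},
  {"gripper": 45, "dx": 0, "dy": 0, "dz": 0.045, "spin": 0},
  {"gripper": 45, "dx": 0, "dy": 0, "dz": 0.04, "spin": 0},
  {"gripper": 45, "dx": 0, "dy": 0, "dz": 0.022, "spin": 0},
  {"gripper": 0, "dx": 0, "dy": 0, "dz": 0, "spin": 0},
  {"gripper": 0, "dx": 0, "dy": 0, "dz": 0, "spin": 0},
  {"gripper": 0, "dx": 0, "dy": 0, "dz": 0, "spin": 0},
  {"gripper": 0, "dx": 0, "dy": 0, "dz": 0, "spin": 0},
])

```text
time: 51.7
ee_pos: [0.426, -0.3374, 0.0943]
eef_rot: [0.788, 0.615, 0.0, -0.001]
ft_force: [-1.9, 1.7, 4.0]
width: 0.0086
```

Emit:
arm_command([
  {"gripper": 0, "dx": 0, "dy": 0, "dz": 0, "spin": 0},
  {"gripper": 0, "dx": 0, "dy": 0, "dz": -0.01, "spin": 0},
  {"gripper": 0, "dx": 0, "dy": 0, "dz": -0.03, "spin": 0},
  {"gripper": 0, "dx": 0, "dy": 0, "dz": -0.04, "spin": 0},
  {"gripper": 0, "dx": 0, "dy": 0, "dz": -0.04, "spin": 0},
  {"gripper": 0, "dx": 0, "dy": 0, "dz": -0.04, "spin": 0},
  {"gripper": 0, "dx": 0, "dy": 0, "dz": 0, "spin": 0},
  {"gripper": 0, "dx": 0, "dy": 0, "dz": 0, "spin": 0},
])

```text
time: 52.7
ee_pos: [0.4255, -0.3372, 0.253]
eef_rot: [0.788, 0.615, -0.0, -0.001]
ft_force: [0.0, -0.2, -3.2]
width: 0.0079
```

Emit:
arm_command([
  {"gripper": 0, "dx": 0, "dy": 0, "dz": 0, "spin": 0},
  {"gripper": 0, "dx": 0, "dy": 0, "dz": 0, "spin": 0},
  {"gripper": 0, "dx": 0, "dy": 0, "dz": 0, "spin": 0},
  {"gripper": 0, "dx": 0, "dy": 0, "dz": 0, "spin": 0},
  {"gripper": 0, "dx": 0, "dy": 0, "dz": 0, "spin": 0},
  {"gripper": 0, "dx": 0, "dy": 0, "dz": 0, "spin": 0},
  {"gripper": 0, "dx": 0, "dy": 0, "dz": 0, "spin": 0},
  {"gripper": 0, "dx": 0, "dy": 0, "dz": 0, "spin": 0},
])

```text
time: 53.7
ee_pos: [0.4259, -0.3375, 0.2536]
eef_rot: [0.788, 0.615, -0.0, -0.001]
ft_force: [-0.0, -0.3, -2.4]
width: 0.0084
```

```bash
python3 - <<'E'
from h import *
for i in range(2): cams.camera('scene'); st()
snap('scene','y1.png',(230,170,430,370),3)
go(fr(.046,-.105+.0235,.31),-4.1)
go(tr(-.024,-.075,.25),88.6)
E
```

```text
t 53.75 tcp [ 0.4259 -0.3375  0.2536] xax [0.243 0.97  0.001] yax [ 0.97  -0.243 -0.002] z [-0.002  0.001 -1.   ] F [-0.05 -0.05 -1.64] w 0.0082 q [-0.27  0.18  0.97  1.67 -0.15  1.37  0.48]
t 53.8 tcp [ 0.4259 -0.3375  0.2536] xax [0.243 0.97  0.001] yax [ 0.97  -0.243 -0.002] z [-0.002  0.001 -1.   ] F [-0.34 -0.09 -2.38] w 0.0085 q [-0.27  0.18  0.97  1.67 -0.15  1.37  0.48]
t 53.85 tcp [ 0.4259 -0.3375  0.2536] xax [0.243 0.97  0.001] yax [ 0.97  -0.243 -0.002] z [-0.002  0.001 -1.   ] F [-0.06 -0.19 -2.79] w 0.0078 q [-0.27  0.18  0.97  1.67 -0.15  1.37  0.48]
tool shift [ 0.5047 -0.0196 -0.0559] yaw y-axis now -14.1
spin needed (tool z down => spin=-dyaw): -10.0 or 170.0
t 53.85 tcp [ 0.4259 -0.3375  0.2536] xax [0.243 0.97  0.001] yax [ 0.97  -0.243 -0.002] z [-0.002  0.001 -1.   ] F [-0.06 -0.19 -2.79] w 0.0078 q [-0.27  0.18  0.97  1.67 -0.15  1.37  0.48]
tool shift [0.1291 0.1999 0.0033] yaw y-axis now -14.1
spin needed (tool z down => spin=-dyaw): 77.3 or -102.7
```

View pics/y1.png

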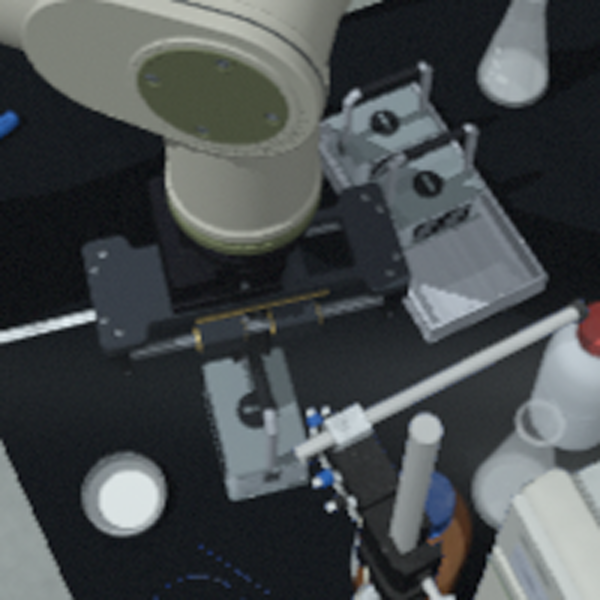

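```bash
python3 - <<'E'
from h import *
for u,v,z in[(413,174,.1),(425,184,.02),(412,175,.15),(443,165,.205),(428,159,.1)]: print(u,v,z,p2w('top',u,v,z))
snap('top','z1.png',(380,80,500,220),5)
E
```

```text
413 174 0.1 [ 0.67156085 -0.35351814  0.1       ]
425 184 0.02 [ 0.65817197 -0.40633456  0.02      ]
412 175 0.15 [ 0.66007487 -0.33919479  0.15      ]
443 165 0.205 [ 0.67599348 -0.39875596  0.205     ]
428 159 0.1 [ 0.71241457 -0.39273971  0.1       ]
```

View pics/z1.png

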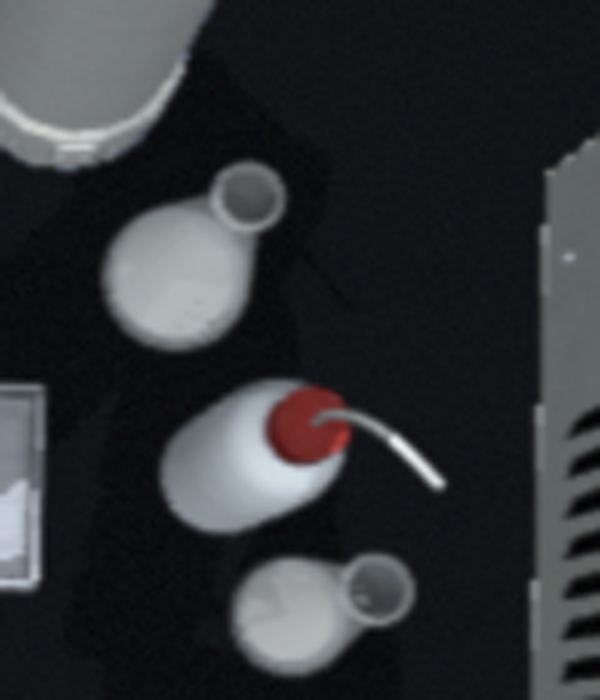

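Emit:
arm_command([
  {"gripper": 0, "dx": 0.03, "dy": 0, "dz": 0, "spin": 0},
  {"gripper": 0, "dx": 0.045, "dy": 0, "dz": 0, "spin": 5},
  {"gripper": 0, "dx": 0.03, "dy": 0, "dz": 0, "spin": 10},
  {"gripper": 0, "dx": 0, "dy": 0, "dz": 0, "spin": 10.5},
  {"gripper": 0, "dx": 0, "dy": 0, "dz": 0, "spin": 10.5},
  {"gripper": 0, "dx": 0, "dy": 0, "dz": 0, "spin": 10.5},
  {"gripper": 0, "dx": 0, "dy": 0, "dz": 0, "spin": 10.5},
  {"gripper": 0, "dx": 0, "dy": 0, "dz": 0, "spin": 10.5},
])

```text
time: 54.9
ee_pos: [0.4539, -0.2365, 0.2537]
eef_rot: [0.998, 0.07, -0.001, -0.001]
ft_force: [0.4, 0.4, -2.1]
width: 0.0082
```

```bash
python3 - <<'E'
from h import *
go(tr(.024,-.068,.25),88.6)
E
```

```text
t 54.9 tcp [ 0.4539 -0.2365  0.2537] xax [ 0.99   0.14  -0.001] yax [ 0.14  -0.99  -0.001] z [-0.001  0.001 -1.   ] F [ 0.38  0.36 -2.14] w 0.0082 q [-0.53  0.06  0.97  1.75 -0.05  1.36 -0.98]
tool shift [0.2404 0.0528 0.0034] yaw y-axis now -81.9
spin needed (tool z down => spin=-dyaw): 9.5 or -170.5
```

Emit:
arm_command([
  {"gripper": 0, "dx": 0.02, "dy": 0.006, "dz": 0, "spin": 0},
  {"gripper": 0, "dx": 0.04, "dy": 0.009, "dz": 0, "spin": 0},
  {"gripper": 0, "dx": 0.05, "dy": 0.011, "dz": 0, "spin": 0},
  {"gripper": 0, "dx": 0.05, "dy": 0.011, "dz": 0, "spin": 0},
  {"gripper": 0, "dx": 0.05, "dy": 0.01, "dz": 0, "spin": 0},
  {"gripper": 0, "dx": 0.03, "dy": 0.006, "dz": 0, "spin": 0},
  {"gripper": 0, "dx": 0, "dy": 0, "dz": 0, "spin": 9.5},
  {"gripper": 0, "dx": 0, "dy": 0, "dz": 0.02, "spin": 0},
])

```text
time: 55.9
ee_pos: [0.6996, -0.2544, 0.2332]
eef_rot: [1.0, -0.009, -0.0, 0.0]
ft_force: [0.9, -0.8, -2.7]
width: 0.0083
```

```bash
python3 - <<'E'
from h import *
go(tr(.024,-.068,.0985),88.6)
snap('scene','A1.png',(280,110,480,310),3)
snap('wrist','A2.png')
E
```

```text
t 55.9 tcp [ 0.6996 -0.2544  0.2332] xax [ 1.    -0.018 -0.   ] yax [-0.018 -1.     0.001] z [-0.    -0.001 -1.   ] F [ 0.86 -0.81 -2.66] w 0.0083 q [-0.17  0.74  0.88  1.09 -0.54  1.53 -1.01]
tool shift [-0.0002  0.0006  0.1347] yaw y-axis now -91.0
spin needed (tool z down => spin=-dyaw): 0.4 or -179.6
```

View pics/A1.png

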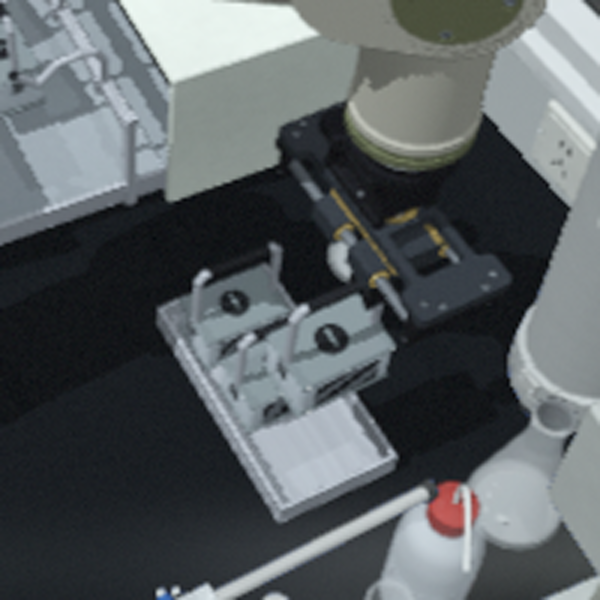

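View pics/A2.png

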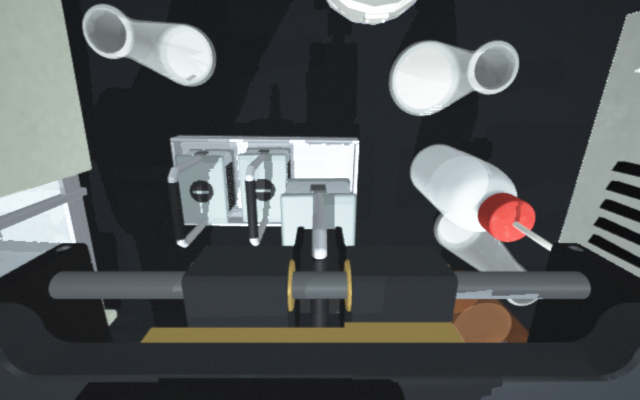

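Emit:
arm_command([
  {"gripper": 0, "dx": 0, "dy": 0, "dz": 0.02, "spin": 0},
  {"gripper": 0, "dx": 0, "dy": 0, "dz": 0.03, "spin": 0},
  {"gripper": 0, "dx": 0, "dy": 0, "dz": 0.03, "spin": 0},
  {"gripper": 0, "dx": 0, "dy": 0, "dz": 0.025, "spin": 0},
  {"gripper": 0, "dx": 0, "dy": 0, "dz": 0.015, "spin": 0},
  {"gripper": 0, "dx": 0, "dy": 0, "dz": 0.01, "spin": 0},
  {"gripper": 0, "dx": 0, "dy": 0, "dz": 0.003, "spin": 0},
  {"gripper": 0, "dx": 0, "dy": 0, "dz": 0, "spin": 0},
])

```text
time: 57.0
ee_pos: [0.6991, -0.2536, 0.1008]
eef_rot: [1.0, -0.009, -0.0, -0.0]
ft_force: [-0.0, 0.1, -1.7]
width: 0.0083
```

```bash
python3 - <<'E'
from h import *
go(tr(.024,-.068,.0985),88.6)
snap('scene','A3.png',(280,110,480,310),3)
E
```

```text
t 57.0 tcp [ 0.6991 -0.2536  0.1008] xax [ 1.    -0.018 -0.001] yax [-0.018 -1.    -0.001] z [-0.001  0.001 -1.   ] F [-0.01  0.05 -1.74] w 0.0083 q [-0.19  0.81  0.83  1.26 -0.59  1.31 -0.96]
tool shift [0.0003 0.0014 0.0023] yaw y-axis now -91.1
spin needed (tool z down => spin=-dyaw): 0.3 or -179.7
```

View pics/A3.png

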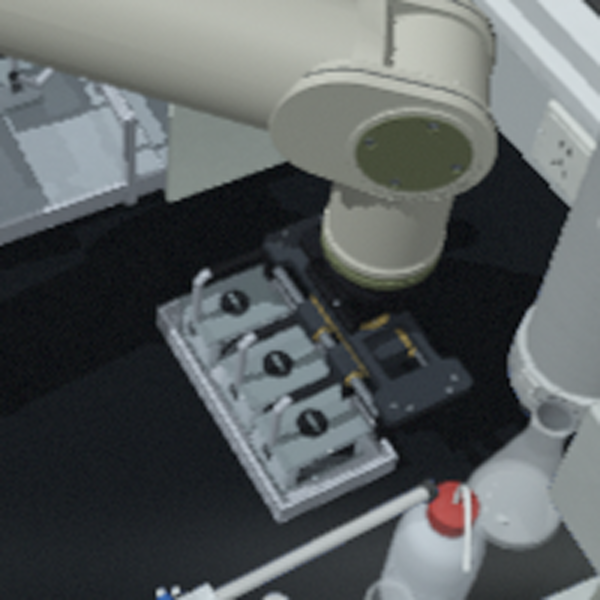

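Emit:
arm_command([
  {"gripper": 0, "dx": 0, "dy": 0.001, "dz": 0.003, "spin": 0},
  {"gripper": 0, "dx": 0, "dy": 0, "dz": 0, "spin": 0},
  {"gripper": 40, "dx": 0, "dy": 0, "dz": 0, "spin": 0},
  {"gripper": 40, "dx": 0, "dy": 0, "dz": 0, "spin": 0},
  {"gripper": 40, "dx": 0, "dy": 0, "dz": 0, "spin": 0},
  {"gripper": 40, "dx": 0, "dy": 0, "dz": -0.03, "spin": 0},
  {"gripper": 40, "dx": 0, "dy": 0, "dz": -0.05, "spin": 0},
  {"gripper": 40, "dx": 0, "dy": 0, "dz": -0.07, "spin": 0},
])

```text
time: 58.05
ee_pos: [0.6983, -0.2543, 0.2399]
eef_rot: [1.0, -0.009, -0.002, -0.001]
ft_force: [0.8, -0.3, 0.1]
width: 0.0346
```

```bash
python3 - <<'E'
from h import *
# target ahead of pull bar, panel push: pull bar centre at frame x=-.061
go(fr(-.105,0,.25),-4.1)
snap('scene','B1.png',(200,0,480,300),2.5)
snap('wrist','B2.png')
E
```

```text
t 58.05 tcp [ 0.6983 -0.2543  0.2399] xax [ 1.    -0.019 -0.004] yax [-0.019 -1.    -0.002] z [-0.004  0.002 -1.   ] F [ 0.81 -0.28  0.14] w 0.0346 q [-0.17  0.73  0.88  1.08 -0.54  1.55 -1.01]
tool shift [-0.323  -0.4971 -0.0078] yaw y-axis now -91.1
spin needed (tool z down => spin=-dyaw): -87.0 or 93.0
```

View pics/B1.png

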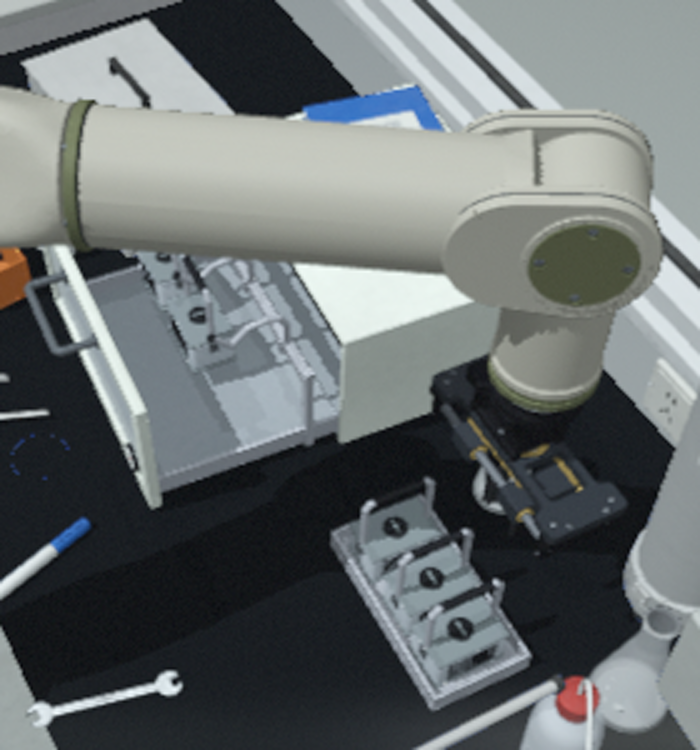

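View pics/B2.png

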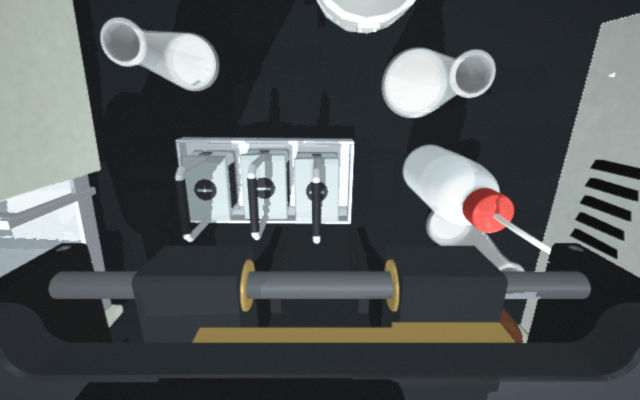

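Emit:
arm_command([
  {"gripper": 45, "dx": -0.025, "dy": -0.03, "dz": -0.01, "spin": 0},
  {"gripper": 45, "dx": -0.035, "dy": -0.05, "dz": 0, "spin": 0},
  {"gripper": 45, "dx": -0.033, "dy": -0.05, "dz": 0, "spin": 0},
  {"gripper": 45, "dx": -0.033, "dy": -0.05, "dz": 0, "spin": 0},
  {"gripper": 45, "dx": -0.033, "dy": -0.05, "dz": 0, "spin": 0},
  {"gripper": 45, "dx": -0.033, "dy": -0.05, "dz": 0, "spin": 0},
  {"gripper": 45, "dx": -0.033, "dy": -0.05, "dz": 0, "spin": 0},
  {"gripper": 45, "dx": -0.033, "dy": -0.05, "dz": 0, "spin": 0},
])

```text
time: 59.15
ee_pos: [0.4467, 0.1316, 0.2505]
eef_rot: [1.0, -0.009, -0.001, -0.001]
ft_force: [1.1, 1.4, -1.7]
width: 0.0392
```

Emit:
arm_command([
  {"gripper": 45, "dx": -0.025, "dy": -0.05, "dz": 0, "spin": 0},
  {"gripper": 45, "dx": -0.02, "dy": -0.04, "dz": 0, "spin": 0},
  {"gripper": 45, "dx": 0, "dy": -0.02, "dz": 0, "spin": -8},
  {"gripper": 45, "dx": 0, "dy": 0, "dz": 0, "spin": -10},
  {"gripper": 45, "dx": 0, "dy": 0, "dz": 0, "spin": -10.5},
  {"gripper": 45, "dx": 0, "dy": 0, "dz": 0, "spin": -10.5},
  {"gripper": 45, "dx": 0, "dy": 0, "dz": 0, "spin": -10.5},
  {"gripper": 45, "dx": 0, "dy": 0, "dz": 0, "spin": -10.5},
])

```text
time: 60.15
ee_pos: [0.4052, 0.2405, 0.2505]
eef_rot: [0.869, 0.494, -0.001, -0.001]
ft_force: [0.1, -0.9, 0.3]
width: 0.039
```

```bash
python3 - <<'E'
from h import *
go([.4288,.2457,.23],-4.1)
E
```

```text
t 60.15 tcp [0.4052 0.2405 0.2505] xax [0.511 0.859 0.   ] yax [ 0.859 -0.511 -0.002] z [-0.002  0.001 -1.   ] F [ 0.11 -0.86  0.27] w 0.039 q [-1.5  -0.09  0.83  1.84  0.07  1.36 -1.22]
tool shift [0.0165 0.0177 0.0205] yaw y-axis now -30.7
spin needed (tool z down => spin=-dyaw): -26.6 or 153.4
```

Emit:
arm_command([
  {"gripper": 45, "dx": 0.008, "dy": 0.009, "dz": 0, "spin": 0},
  {"gripper": 45, "dx": 0.008, "dy": 0.009, "dz": 0, "spin": 0},
  {"gripper": 45, "dx": 0, "dy": 0, "dz": 0, "spin": -9},
  {"gripper": 45, "dx": 0, "dy": 0, "dz": 0, "spin": -9},
  {"gripper": 45, "dx": 0, "dy": 0, "dz": 0, "spin": -8.6},
  {"gripper": 45, "dx": 0, "dy": 0, "dz": 0.02, "spin": 0},
  {"gripper": 45, "dx": 0, "dy": 0, "dz": 0, "spin": 0},
  {"gripper": 45, "dx": 0, "dy": 0, "dz": 0, "spin": 0},
])

```text
time: 61.15
ee_pos: [0.429, 0.2452, 0.2312]
eef_rot: [0.734, 0.679, -0.0, -0.001]
ft_force: [0.6, -0.6, -0.5]
width: 0.0392
```

```bash
python3 - <<'E'
from h import *
go([.4288,.2457,.145],-4.1)
snap('wrist','C1.png',pts=[fr(-.061,y,.163) for y in(-.05,0,.05)])
E
```

```text
t 61.15 tcp [0.429  0.2452 0.2312] xax [0.078 0.997 0.001] yax [ 0.997 -0.078 -0.002] z [-0.002  0.001 -1.   ] F [ 0.58 -0.63 -0.5 ] w 0.0392 q [-1.48  0.01  0.89  1.82 -0.01  1.32 -0.67]
tool shift [ 0.0003 -0.0001  0.0862] yaw y-axis now -4.5
spin needed (tool z down => spin=-dyaw): -0.4 or 179.6
```

View pics/C1.png

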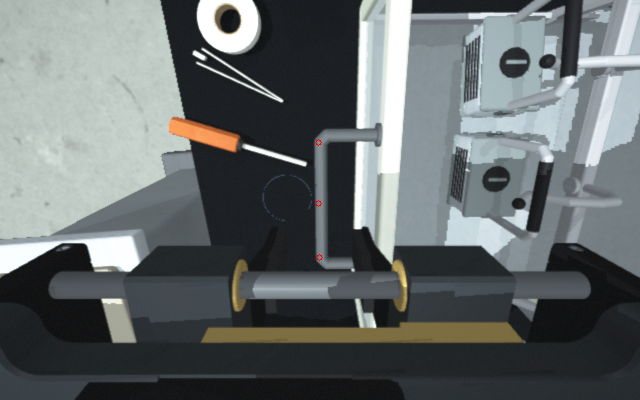

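Emit:
arm_command([
  {"gripper": 45, "dx": 0, "dy": 0.001, "dz": 0.03, "spin": 0},
  {"gripper": 45, "dx": 0, "dy": 0, "dz": 0.03, "spin": 0},
  {"gripper": 45, "dx": 0, "dy": 0, "dz": 0.025, "spin": 0},
  {"gripper": 0, "dx": 0, "dy": 0, "dz": 0, "spin": 0},
  {"gripper": 0, "dx": 0, "dy": 0, "dz": 0, "spin": 0},
  {"gripper": 0, "dx": 0, "dy": 0, "dz": 0, "spin": 0},
  {"gripper": 0, "dx": 0, "dy": 0, "dz": 0, "spin": 0},
  {"gripper": 0, "dx": 0, "dy": 0, "dz": 0, "spin": 0},
])

```text
time: 62.2
ee_pos: [0.4302, 0.2457, 0.1466]
eef_rot: [0.734, 0.679, 0.001, -0.001]
ft_force: [-1.2, -1.1, 6.5]
width: 0.0082
```

Emit:
arm_command([
  {"gripper": 0, "dx": 0, "dy": 0.002, "dz": 0, "spin": 0},
  {"gripper": 0, "dx": 0, "dy": 0.004, "dz": 0, "spin": 0},
  {"gripper": 0, "dx": 0, "dy": 0.006, "dz": 0, "spin": 0},
  {"gripper": 0, "dx": 0, "dy": 0.007, "dz": 0, "spin": 0},
  {"gripper": 0, "dx": 0, "dy": 0.008, "dz": 0, "spin": 0},
  {"gripper": 0, "dx": 0, "dy": 0.008, "dz": 0, "spin": 0},
  {"gripper": 0, "dx": 0, "dy": 0.008, "dz": 0, "spin": 0},
  {"gripper": 0, "dx": 0, "dy": 0.008, "dz": 0, "spin": 0},
])

```text
time: 63.2
ee_pos: [0.481, 0.2422, 0.1467]
eef_rot: [0.734, 0.679, 0.0, -0.002]
ft_force: [-3.6, -0.1, 9.5]
width: 0.0083
```

```bash
python3 - <<'E'
from h import *
go([.648,.2300,.145],-4.1)
snap('scene','D1.png',(200,0,400,200),4)
E
```

```text
t 63.2 tcp [0.481  0.2422 0.1467] xax [0.077 0.997 0.003] yax [ 0.997 -0.077 -0.002] z [-0.001  0.003 -1.   ] F [-3.57 -0.1   9.52] w 0.0083 q [-1.33  0.27  0.91  1.83 -0.23  1.16 -0.42]
tool shift [0.0007 0.1675 0.0014] yaw y-axis now -4.4
spin needed (tool z down => spin=-dyaw): -0.3 or 179.7
```

View pics/D1.png

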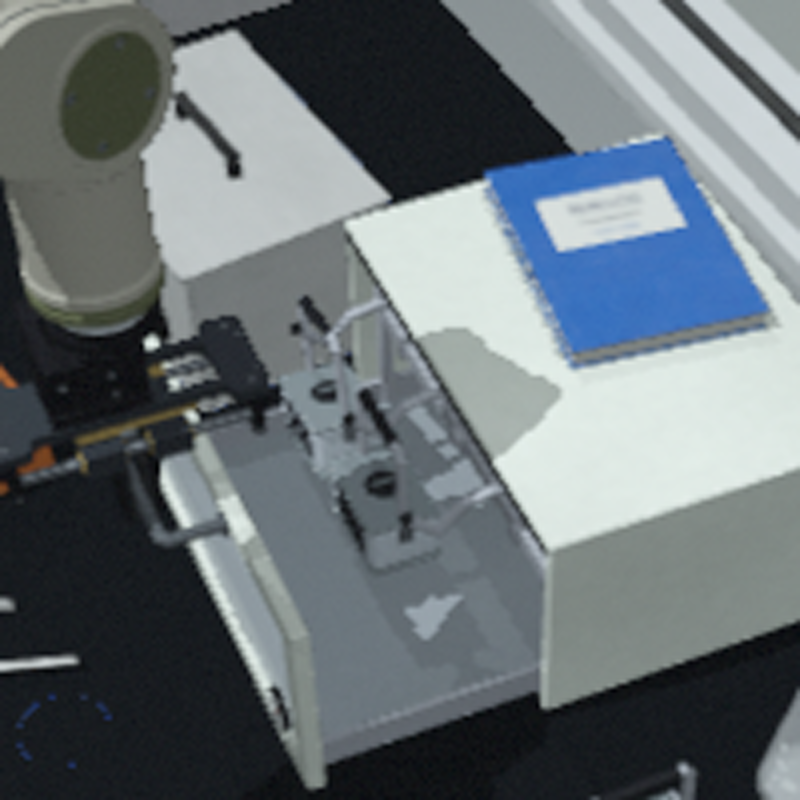

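Emit:
arm_command([
  {"gripper": 0, "dx": 0, "dy": 0.008, "dz": 0, "spin": 0},
  {"gripper": 0, "dx": 0, "dy": 0.008, "dz": 0, "spin": 0},
  {"gripper": 0, "dx": 0, "dy": 0.008, "dz": 0, "spin": 0},
  {"gripper": 0, "dx": 0, "dy": 0.008, "dz": 0, "spin": 0},
  {"gripper": 0, "dx": 0, "dy": 0.008, "dz": 0, "spin": 0},
  {"gripper": 0, "dx": 0, "dy": 0.008, "dz": 0, "spin": 0},
  {"gripper": 0, "dx": 0, "dy": 0.008, "dz": 0, "spin": 0},
  {"gripper": 0, "dx": 0, "dy": 0.008, "dz": 0, "spin": 0},
])

```text
time: 64.25
ee_pos: [0.5448, 0.2377, 0.1467]
eef_rot: [0.734, 0.679, 0.001, -0.002]
ft_force: [-2.6, 2.4, 9.6]
width: 0.0082
```

Emit:
arm_command([
  {"gripper": 0, "dx": 0, "dy": 0.008, "dz": 0, "spin": 0},
  {"gripper": 0, "dx": 0, "dy": 0.008, "dz": 0, "spin": 0},
  {"gripper": 0, "dx": 0, "dy": 0.008, "dz": 0, "spin": 0},
  {"gripper": 0, "dx": 0, "dy": 0.008, "dz": 0, "spin": 0},
  {"gripper": 0, "dx": 0, "dy": 0.008, "dz": 0, "spin": 0},
  {"gripper": 0, "dx": 0, "dy": 0.008, "dz": 0, "spin": 0},
  {"gripper": 0, "dx": 0, "dy": 0.008, "dz": 0, "spin": 0},
  {"gripper": 0, "dx": 0, "dy": 0.007, "dz": 0, "spin": 0},
])

```text
time: 65.25
ee_pos: [0.6076, 0.2334, 0.1467]
eef_rot: [0.734, 0.68, 0.001, -0.002]
ft_force: [-2.0, 3.6, 8.8]
width: 0.0087
```

Emit:
arm_command([
  {"gripper": 0, "dx": 0, "dy": 0.006, "dz": 0, "spin": 0},
  {"gripper": 0, "dx": 0, "dy": 0.005, "dz": 0, "spin": 0},
  {"gripper": 0, "dx": 0, "dy": 0.004, "dz": 0, "spin": 0},
  {"gripper": 0, "dx": 0, "dy": 0.004, "dz": 0, "spin": 0},
  {"gripper": 0, "dx": 0, "dy": 0.004, "dz": 0, "spin": 0},
  {"gripper": 0, "dx": 0, "dy": 0.004, "dz": 0, "spin": 0},
  {"gripper": 0, "dx": 0, "dy": 0.003, "dz": 0, "spin": 0},
  {"gripper": 0, "dx": 0, "dy": 0.002, "dz": 0, "spin": 0},
])

```text
time: 66.25
ee_pos: [0.6394, 0.2312, 0.1467]
eef_rot: [0.733, 0.68, 0.001, -0.002]
ft_force: [-2.0, 4.8, 8.3]
width: 0.0083
```

```bash
python3 - <<'E'
from h import *
go([.648,.2300,.145],-4.1)
snap('scene','D2.png',(200,0,400,200),4)
E
```

```text
t 66.25 tcp [0.6394 0.2312 0.1467] xax [0.076 0.997 0.004] yax [ 0.997 -0.076 -0.001] z [-0.     0.004 -1.   ] F [-2.02  4.75  8.31] w 0.0083 q [-0.96  0.61  0.82  1.43 -0.46  1.29 -0.18]
tool shift [-0.0005  0.0087  0.0017] yaw y-axis now -4.4
spin needed (tool z down => spin=-dyaw): -0.3 or 179.7
```

View pics/D2.png

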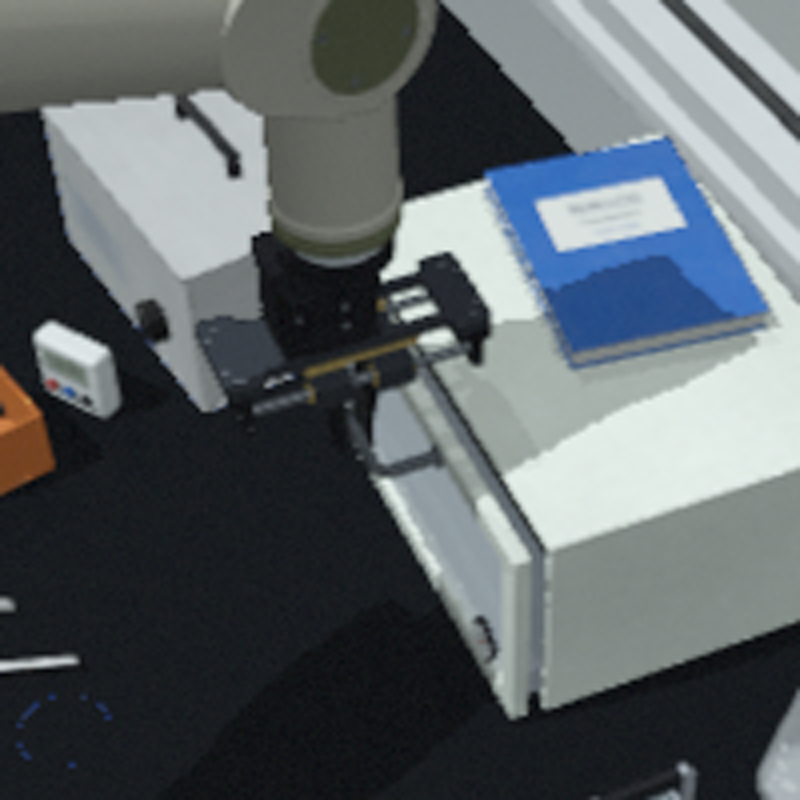

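Continue slowly to the stop, checking force.

Emit:
arm_command([
  {"gripper": 0, "dx": 0, "dy": 0.002, "dz": 0, "spin": 0},
  {"gripper": 0, "dx": 0, "dy": 0.002, "dz": 0, "spin": 0},
  {"gripper": 0, "dx": 0, "dy": 0.002, "dz": 0, "spin": 0},
  {"gripper": 0, "dx": 0, "dy": 0.001, "dz": 0, "spin": 0},
  {"gripper": 0, "dx": 0, "dy": 0.001, "dz": 0, "spin": 0},
  {"gripper": 0, "dx": 0, "dy": 0.001, "dz": 0, "spin": 0},
  {"gripper": 0, "dx": 0, "dy": 0.001, "dz": 0, "spin": 0},
  {"gripper": 0, "dx": 0, "dy": 0, "dz": 0, "spin": 0},
])

```text
time: 67.3
ee_pos: [0.6481, 0.2306, 0.1467]
eef_rot: [0.733, 0.68, 0.0, -0.003]
ft_force: [-9.2, 3.8, 12.1]
width: 0.0085
```

Emit:
arm_command([
  {"gripper": 0, "dx": 0, "dy": 0.001, "dz": 0, "spin": 0},
  {"gripper": 0, "dx": 0, "dy": 0.001, "dz": 0, "spin": 0},
  {"gripper": 0, "dx": 0, "dy": 0, "dz": 0, "spin": 0},
  {"gripper": 0, "dx": 0, "dy": 0, "dz": 0, "spin": 0},
  {"gripper": 0, "dx": 0, "dy": 0, "dz": 0, "spin": 0},
  {"gripper": 0, "dx": 0, "dy": 0, "dz": 0, "spin": 0},
  {"gripper": 0, "dx": 0, "dy": 0, "dz": 0, "spin": 0},
  {"gripper": 0, "dx": 0, "dy": 0, "dz": 0, "spin": 0},
])

```text
time: 68.3
ee_pos: [0.6481, 0.2306, 0.1466]
eef_rot: [0.733, 0.68, -0.001, -0.004]
ft_force: [-20.2, 3.3, 19.6]
width: 0.0083
```

```bash
python3 - <<'E'
from h import *
st()
E
```

```text
t 68.3 tcp [0.6481 0.2306 0.1466] xax [0.075 0.997 0.004] yax [ 0.997 -0.075 -0.008] z [-0.008  0.004 -1.   ] F [-20.21   3.29  19.59] w 0.0083 q [-0.93  0.64  0.81  1.4  -0.47  1.31 -0.18]
```

Emit:
arm_command([
  {"gripper": 0, "dx": 0, "dy": -0.001, "dz": 0, "spin": 0},
  {"gripper": 0, "dx": 0, "dy": -0.001, "dz": 0, "spin": 0},
  {"gripper": 10, "dx": 0, "dy": 0, "dz": 0, "spin": 0},
  {"gripper": 25, "dx": 0, "dy": 0, "dz": 0, "spin": 0},
  {"gripper": 40, "dx": 0, "dy": 0, "dz": 0, "spin": 0},
  {"gripper": 40, "dx": 0, "dy": 0, "dz": 0, "spin": 0},
  {"gripper": 40, "dx": 0, "dy": 0, "dz": -0.01, "spin": 0},
  {"gripper": 40, "dx": 0, "dy": 0, "dz": -0.03, "spin": 0},
])

```text
time: 69.3
ee_pos: [0.6484, 0.228, 0.1849]
eef_rot: [0.734, 0.679, -0.001, -0.001]
ft_force: [0.2, 0.4, 0.6]
width: 0.0343
```

Emit:
arm_command([
  {"gripper": 40, "dx": 0, "dy": 0, "dz": -0.05, "spin": 0},
  {"gripper": 40, "dx": 0, "dy": -0.01, "dz": -0.05, "spin": 0},
  {"gripper": 40, "dx": 0, "dy": -0.04, "dz": 0, "spin": 0},
  {"gripper": 40, "dx": 0, "dy": -0.05, "dz": 0, "spin": 0},
  {"gripper": 40, "dx": 0, "dy": -0.05, "dz": 0, "spin": 0},
  {"gripper": 40, "dx": 0, "dy": -0.03, "dz": 0, "spin": 0},
  {"gripper": 40, "dx": 0, "dy": 0, "dz": 0, "spin": 0},
  {"gripper": 40, "dx": 0, "dy": 0, "dz": 0, "spin": 0},
])

```text
time: 70.3
ee_pos: [0.4705, 0.2419, 0.2864]
eef_rot: [0.734, 0.679, 0.0, -0.001]
ft_force: [0.4, 0.3, 0.8]
width: 0.035
```

```bash
python3 - <<'E'
from h import *
st()
snap('scene','E1.png',(200,0,480,300),2.5)
snap('top','E2.png',(90,60,290,220),4)
snap('wrist','E3.png')
E
```

```text
t 70.3 tcp [0.4705 0.2419 0.2864] xax [0.078 0.997 0.002] yax [ 0.997 -0.078 -0.001] z [-0.001  0.002 -1.   ] F [0.4  0.28 0.81] w 0.035 q [-1.42  0.1   0.94  1.65 -0.08  1.43 -0.55]
```

View pics/E1.png

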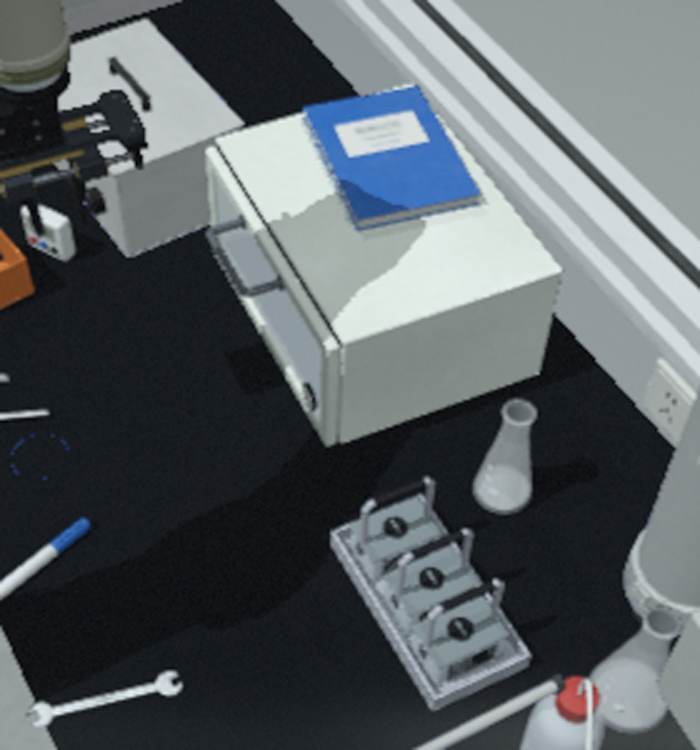

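View pics/E2.png

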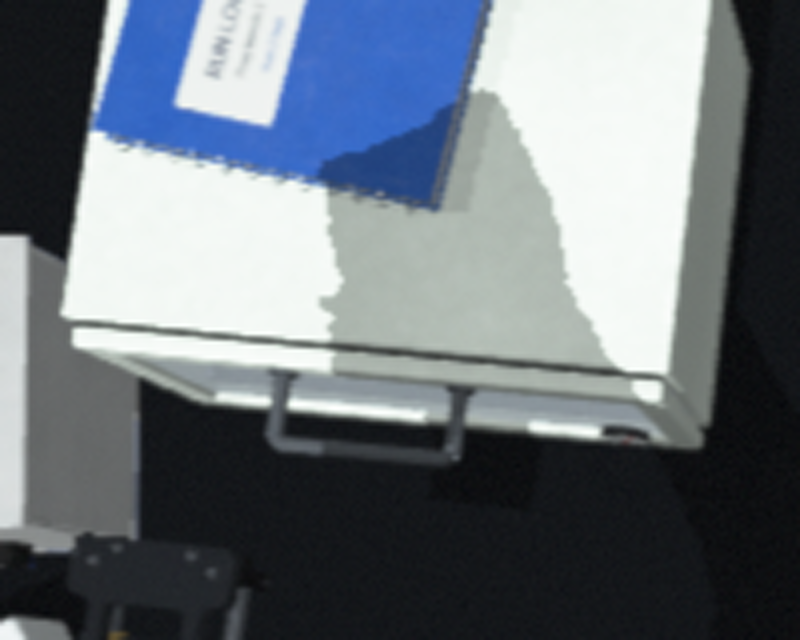

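View pics/E3.png

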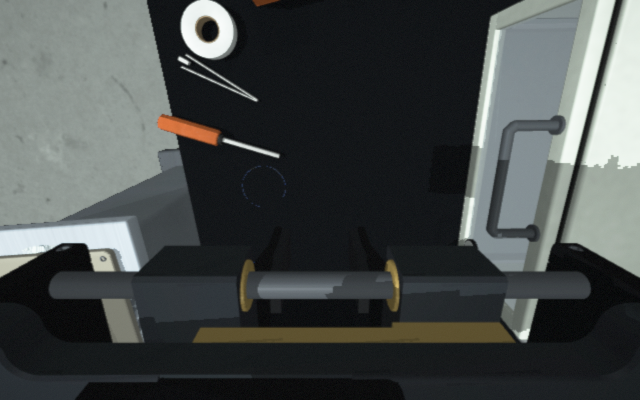

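Emit:
arm_command([
  {"gripper": 40, "dx": 0, "dy": 0, "dz": 0, "spin": 0},
  {"gripper": 40, "dx": 0, "dy": 0, "dz": 0, "spin": 0},
  {"gripper": 40, "dx": 0, "dy": 0, "dz": 0, "spin": 0},
  {"gripper": 40, "dx": 0, "dy": 0, "dz": 0, "spin": 0},
  {"gripper": 40, "dx": 0, "dy": 0, "dz": 0, "spin": 0},
  {"gripper": 40, "dx": 0, "dy": 0, "dz": 0, "spin": 0},
  {"gripper": 40, "dx": 0, "dy": 0, "dz": 0, "spin": 0},
  {"gripper": 40, "dx": 0, "dy": 0, "dz": 0, "spin": 0},
])

```text
time: 71.45
ee_pos: [0.4698, 0.2421, 0.2858]
eef_rot: [0.734, 0.679, -0.0, -0.001]
ft_force: [0.4, 0.5, 0.4]
width: 0.0349
```

Emit:
arm_command([
  {"gripper": 40, "dx": 0, "dy": 0, "dz": 0, "spin": 0},
  {"gripper": 40, "dx": 0, "dy": 0, "dz": 0, "spin": 0},
  {"gripper": 40, "dx": 0, "dy": 0, "dz": 0, "spin": 0},
  {"gripper": 40, "dx": 0, "dy": 0, "dz": 0, "spin": 0},
  {"gripper": 40, "dx": 0, "dy": 0, "dz": 0, "spin": 0},
  {"gripper": 40, "dx": 0, "dy": 0, "dz": 0, "spin": 0},
  {"gripper": 40, "dx": 0, "dy": 0, "dz": 0, "spin": 0},
  {"gripper": 40, "dx": 0, "dy": 0, "dz": 0, "spin": 0},
])

```text
time: 72.45
ee_pos: [0.4698, 0.2421, 0.2857]
eef_rot: [0.734, 0.679, -0.0, -0.001]
ft_force: [-0.4, 0.8, -0.1]
width: 0.035
```

Emit:
arm_command([
  {"gripper": 40, "dx": 0, "dy": 0, "dz": 0, "spin": 0},
  {"gripper": 40, "dx": 0, "dy": 0, "dz": 0, "spin": 0},
  {"gripper": 40, "dx": 0, "dy": 0, "dz": 0, "spin": 0},
  {"gripper": 40, "dx": 0, "dy": 0, "dz": 0, "spin": 0},
  {"gripper": 40, "dx": 0, "dy": 0, "dz": 0, "spin": 0},
  {"gripper": 40, "dx": 0, "dy": 0, "dz": 0, "spin": 0},
  {"gripper": 40, "dx": 0, "dy": 0, "dz": 0, "spin": 0},
  {"gripper": 40, "dx": 0, "dy": 0, "dz": 0, "spin": 0},
])

```text
time: 73.45
ee_pos: [0.4698, 0.2421, 0.2857]
eef_rot: [0.734, 0.679, -0.0, -0.001]
ft_force: [0.3, -0.1, -0.2]
width: 0.035
```

```bash
python3 - <<'E'
from h import *
a,b=[p2w('top',90+u/4,60+v/4,.163) for u,v in((272,446),(460,460))]; print((a+b)/2,np.linalg.norm(a-b))
snap('scene','F1.png',(270,60,350,180),6)
E
```

```text
[0.64752804 0.2281334  0.163     ] 0.11583897597663913
```

View pics/F1.png

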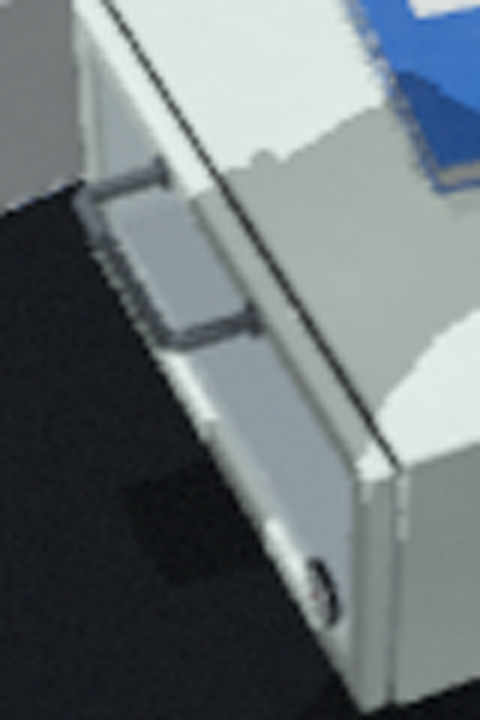

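```bash
python3 -c "
from bench import job
print(job.close_job())"
```

```text
the job is handed in; nothing more can be done
None
```

I handed the job in at about 73 s of the 210 s allowed. All five canisters are put away and the frame is back in.

- **Pull-out:** I pulled the frame out until it stopped, about 0.22 m.
- **Weighing:** I lifted and weighed each canister. Three were empty, reading about 2 N, and two were filled, reading about 5.5 N.
- **Placing:** The three empties stand upright on the tray floor. The two filled ones hang on the left and middle hooks.
- **Push-in:** I pushed the frame in at up to about 0.06 m/s. It stopped after 0.2196 m of travel, and the push force rose to about 20 N.

**Last checks:**
- The final picture shows the panel flush against the cabinet with the pull bar at x = 0.648, which matches the home position.
- The three empties were upright and the glassware and wash bottle standing in the last full view of the bench. The gripper was clear of everything.
- Both filled canisters were seen hanging properly with the frame out and again partway in. Once the frame was shut I could not see them through the panel, so their final hang is not confirmed by picture.
- The hook tips appeared 4 to 5 mm further in than my frame estimate, so I hung the canisters 3 mm deeper to allow for it.

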